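Clamp vials with a fold-out crank, press their stoppers home, and clear up

ROBOT

A 6-joint arm with a two-finger parallel gripper is mounted at the origin on the work surface. World frame = base frame: x ahead of the robot, y to its left, z up, the work surface at z = 0. Lengths are in m, angles in rad, forces in N, time in s.
With the tool pointing down it reaches from about 0.35 to 0.85 m from the base axis. Payload 8.1 kg.
Tool frame: the origin (TCP) lies at the very end of the fingers, on their centre line; the grasp point (between the pads) lies 19 mm behind it (pinch_z is the distance from the TCP to the grasp point, in m); z points along the fingers, y is the direction in which the jaws open and shut (so a half turn about z gives the same grasp; the last joint's range is limited). The gripper opens to 93 mm and grips with 3 to 60 N. Pads are 15 mm wide; open, the fingers measure 128 mm over their backs; the gripper's body (75 mm by 188 mm) begins 65 mm behind the grasp point.
Start: joints at [1.064, 0.13, 1.488, -0, 1.523, -0.085], TCP at [0.246, 0.547, 0.195] pointing down, gripper open.
Joint ranges: [-2.96, 2.96], [-0.89, 2.26], [0.02, 2.5], [-1.34, 4.48], [0, 2.73], [-2.66, 2.66]. Speed limits (rad/s): [2.39, 2.39, 2.79, 3.14, 3.14, 3.14].

INTERFACE

Orientations are given as a rotation vector (axis times angle).
In Python, from plant import * gives the robot as it stands.
- The arm moves only by the tool move_arm, never from a script. Its argument "series" is a list of rows, each a list of 7 numbers: the shift along the tool's x, y, z each as a share of 10 cm, from -1 to 1, then the turn, a rotation vector about the tool's x, y, z each as a share of 180 degrees, from -1 to 1, then the opening, from -1 (shut) to 1 (fully open). In form: [[dx, dy, dz, rx, ry, rz, jaw], ...]. A call has 1 to 8 rows; each row is the pose to reach, as a shift and turn from the pose commanded when the call began, along the tool's axes at that moment, turning the shorter way round; what a row does not reach only later rows make up. A row lasts 1/10 s, in which the tool goes at most 50 mm and 8.59 degrees, less where a joint would pass 70% of its speed; a pose out of reach is approached as far as the arm can. A call with a number of a shift or a turn outside -1 to 1 is refused whole. A call with a gripper value outside its range is refused whole. The fingers move at their own pace and stop on an object; "squeeze" is the grip in N (left out, the last holds). Time passes only in rows, so rows that repeat a pose let the fingers close. It gives the time, the measured TCP pose, the force and the opening at its end, in the units of the state.
- read_state(): the state, without advancing time (a new reading comes with each control period).
- read_camera(name): name is "scene" or "top" or "wrist"; returns a dict with "frame" (420x560x3 uint8, red, green, blue), "K" (3x3 intrinsics, pixels), "k1" (the pictures are not rectified: a ray, as slopes to the right and down, at radius r is drawn at 1 + k1 r^2 times it, then the intrinsics apply), "rvec" (rotation vector, rad) and "tvec" (3), from world to camera coordinates, as OpenCV has them. Camera axes: x right, y down, z forward; pixel columns grow to the right and rows downward; lengths in m; the calibration is good to about 2 mm. A picture is of the moment at which its call begins. There is no depth.
- close_job(): hands the job in, once; it reports no verdict.
The state is a dict: "t": time; "q": joint angles; "dq": joint speeds; "joint_torque": joint torques, N m; "tool_pos": TCP position; "orientation": TCP orientation; "force": force on the tool from outside, world axes, zero at the start; "wrist_torque": the same for the moment, N m; "opening": finger opening in m.
Only numpy, scipy, OpenCV 4.12 (cv2) and the standard library are available. Lean on these libraries where they do the work, as an engineer would, in place of code of your own. Each camera call takes 0.05 s, during which the arm holds its last target.

TASK

Swing out the folding crank handle of the vial clamp and wind the jaw fully closed on the vials in it; then, with the hand pusher and not with the fingers, press every raised stopper straight down until it is fully home. Wind the jaw fully open again, fold the crank handle flat onto its wheel, stand all the vials upright in the clear tray beside the finished one, and leave the pusher standing on its mat. Do not knock over any vial or the bottle.

Things in the scene. Friction and masses are not known exactly. Their poses are not given: they have to be found in the camera images.
- clamp: bolted-down vial clamp. Aluminium base 265 x 300 x 12 mm; vials stand on it. Origin at bench level; +x from the handwheel to the vials, +y along their row. Three V notches in the fixed jaw open to -x (seat centres x 45, y +85, 0, -85 mm); the moving jaw carries three pads. Both jaws are under 39 mm high. Grey gearbox, 58 mm high, under the wheel at x -110, y 0
- pad_1: rubber spring pad on the moving jaw, facing the notch at clamp y 85 mm, face 30 mm wide x 20 mm high, on a spring plunger (3 N preload, 1 N/mm); origin at the centre of its face
- pad_2: rubber spring pad on the moving jaw, facing the notch at clamp y 0 mm, face 30 mm wide x 20 mm high, on a spring plunger (3 N preload, 1 N/mm); origin at the centre of its face
- pad_3: rubber spring pad on the moving jaw, facing the notch at clamp y -85 mm, face 30 mm wide x 20 mm high, on a spring plunger (3 N preload, 1 N/mm); origin at the centre of its face
- wheel (a joint): turn of the handwheel (aluminium disc, 128 mm diameter, vertical axis, face 82 mm above the bench), rad: 0 = stop, jaw fully open; 12.57 (two turns) = stop, jaw fully closed. Grows clockwise seen from above, 14 mm of jaw travel a turn; pads touch vials that are home in the notches at about 10.8. Needs about 2 N at the handle and stays where it is left
- handle (a joint): fold of the crank handle, rad: 0 = folded flat across the wheel, 1.57 = swung out, standing upright against its stop; friction (about 1 N at the end) keeps it where it is left
- wheel_hub (a point): point on the wheel's axis at the height of the handle's pivot, 100 mm above the bench
- handle_pivot (a point): pivot of the crank handle, 54 mm from the wheel's axis, 100 mm above the bench. Its pin is level and tangent to the wheel. At wheel 0 it is on the -x side of the wheel (clamp frame). Folded, the handle points from here to the hub and 24 mm past it
- handle_tip (a point): centre of the free end of the crank handle, 78 mm from the pivot. The grip is a black cylinder, 21 mm diameter, over the last 60 mm; it spins freely about its own length. Folded, its underside is 7.5 mm above the wheel's face
- vial_1_mid (a point): amber glass vial with a white label, about 170 g, at the start loose in front of the notch at clamp y 85 mm, 10 mm short of its seat. Point on its axis 47 mm above its foot, half-way up the glass. z up its axis. Body 52 mm diameter up to 62 mm, then shoulder and neck; rim 32 mm diameter at 94 mm. May be absent
- vial_2_mid (a point): amber glass vial with a white label, about 170 g, at the start loose in front of the notch at clamp y 0 mm, 10 mm short of its seat. Point on its axis 47 mm above its foot, half-way up the glass. z up its axis. Body 52 mm diameter up to 62 mm, then shoulder and neck; rim 32 mm diameter at 94 mm. May be absent
- vial_3_mid (a point): amber glass vial with a white label, about 170 g, at the start loose in front of the notch at clamp y -85 mm, 10 mm short of its seat. Point on its axis 47 mm above its foot, half-way up the glass. z up its axis. Body 52 mm diameter up to 62 mm, then shoulder and neck; rim 32 mm diameter at 94 mm. May be absent
- vial_1: the same vial, origin at the centre of its foot
- vial_2: the same vial, origin at the centre of its foot
- vial_3: the same vial, origin at the centre of its foot
- stopper_1: grey stopper of vial_1, flange 31 mm diameter, 4 mm thick; origin at the centre of the flange's underside. Starts raised: 8 mm above the rim (102 mm above the vial's foot). It slides straight down with about 10 N, stays where it is, and is home with the flange on the rim (94 mm above the vial's foot)
- stopper_2: grey stopper of vial_2, flange 31 mm diameter, 4 mm thick; origin at the centre of the flange's underside. Starts raised: 8 mm above the rim (102 mm above the vial's foot). It slides straight down with about 10 N, stays where it is, and is home with the flange on the rim (94 mm above the vial's foot)
- stopper_3: grey stopper of vial_3, flange 31 mm diameter, 4 mm thick; origin at the centre of the flange's underside. Starts raised: 8 mm above the rim (102 mm above the vial's foot). It slides straight down with about 10 N, stays where it is, and is home with the flange on the rim (94 mm above the vial's foot)
- pusher_mid (a point): steel hand pusher, 92 mm tall, about 280 g, standing upright on its foot. Point on its axis half-way up (46 mm above the foot's face). Flat foot 44 mm diameter, 12 mm thick, rubber face; stem 23 mm diameter from 13 to 62 mm; above it a knob 32 mm diameter
- pusher: the same pusher, origin at the centre of the foot's face
- mat: grey mat, 120 x 120 mm, 1 mm thick, the pusher's place; origin at its centre
- tray: clear plastic tray, fixed, 300 mm (its x) x 130 mm (its y), walls 22 mm high, 3 mm thick, floor 3 mm thick; origin at the centre of its underside. Room for four vials in one row along x
- done_vial_mid (a point): vial already finished, the same size, stopper home, standing in the tray near its +x end (about 105 mm from the middle); point 47 mm above its foot
- spray_bottle: white bottle, 60 mm diameter, 120 mm tall, standing behind the clamp; origin at its foot
Mind the look-alikes: they are no part of the job. Leave any blue look-alike of the vial_3 alone.

How it is judged:
By the outcome, as a careful person would: the job done as asked, in the order asked, and still so for the second after the job is handed in, with the robot touching nothing.
Of vial_1, vial_2, vial_3 only 2 to 3 are there at a start; the rules pass over those that are not, and their reading is None.
At some moment in a run one of pusher may be knocked a few centimetres aside while the robot is not near it.
It also fails if it takes over 210 s, if anything falls off the work surface, if the arm or the gripper's body presses on something with over 40 N, if the wrist force passes 120 N, or if a joint passes its speed limit or range.

## Working session

There is one attempt and no reset: what is moved stays moved. The work goes in short steps, Python scripts to look and compute and a tool call to move; the robot and the scene stay as the last step left them, time stands still between calls to the robot, and variables do not carry over. Pictures are saved under pics/ and viewed, and the job is handed in when it is done.

Besides the shell and the picture viewer there is one more tool, called after "Call:" as name(argument=value, ...) on one line, values as JSON. move_arm: Moves the arm, as the interface text tells. Shift numbers are shares of 10 cm and turn numbers shares of 180 degrees, none past 1 either way. Its arguments: {"type":"object","properties":{"series":{"type":"array","items":{"type":"array","items":{"type":"number"}}},"squeeze":{"type":"number"}},"required":["series"]}

```bash
ls; mkdir -p pics; cat > h.py <<'E'
from plant import *
import numpy as np, cv2
def snap(n,out):
    c=read_camera(n); np.savez('pics/%s.npz'%out,**{k:np.array(v) for k,v in c.items()})
    cv2.imwrite('pics/%s.png'%out,c['frame'][:,:,::-1]); return c
def load(out): return dict(np.load('pics/%s.npz'%out))
def ray(c,u,v):
    K=c['K'];k1=float(c['k1']);d=np.array([(u-K[0,2])/K[0,0],(v-K[1,2])/K[1,1]])
    s=d.copy()
    for _ in range(30): s=d/(1+k1*(s@s))
    R=cv2.Rodrigues(np.array(c['rvec'],float))[0];t=np.array(c['tvec'],float).ravel()
    return -R.T@t, R.T@np.array([s[0],s[1],1.])
def atz(c,u,v,z):
    o,d=ray(c,u,v); return o+d*(z-o[2])/d[2]
def proj(c,P):
    R=cv2.Rodrigues(np.array(c['rvec'],float))[0];t=np.array(c['tvec'],float).ravel()
    p=R@np.array(P,float)+t; s=p[:2]/p[2]; s=s*(1+float(c['k1'])*(s@s)); K=c['K']
    return np.array([K[0,0]*s[0]+K[0,2],K[1,1]*s[1]+K[1,2]])
E
python3 - <<'E'
from h import *
for n in ['scene','top','wrist']:
    c=snap(n,n+'0'); print(n,c['K'],c['k1'],c['rvec'],c['tvec'])
s=read_state(); print({k:np.round(v,4) for k,v in s.items()})
E
```

```text
pics
scene [[542.22844719   0.         286.365989  ]
 [  0.         542.22844719 206.98614767]
 [  0.           0.           1.        ]] -0.16198866723498867 [ 2.26949725  0.73416706 -0.3228211 ] [-0.43372439 -0.16913293  1.65050323]
top [[441.14732413   0.         274.12215299]
 [  0.         441.14732413 204.04298256]
 [  0.           0.           1.        ]] 0.026918818795337036 [ 2.13715256 -2.10505888  0.1904525 ] [-0.01706269  0.56509443  1.01999066]
wrist [[301.8748394    0.         283.21186955]
 [  0.         301.8748394  206.44737606]
 [  0.           0.           1.        ]] -0.05961535067321515 [-2.46431985 -1.59416358 -0.18901081] [-0.59957267 -0.02698823  0.38969746]
{'t': np.float64(0.15), 'q': array([ 1.0636,  0.131 ,  1.489 ,  0.    ,  1.523 , -0.0854]), 'dq': array([-0.0013, -0.0027, -0.0033, -0.0002, -0.0008, -0.0011]), 'joint_torque': array([ 1.30000e-03, -5.60473e+01, -4.92337e+01,  7.69000e-02,
        3.06000e-02, -1.00000e-04]), 'tool_pos': array([0.2454, 0.547 , 0.1939]), 'orientation': array([-6.5760e-01, -3.0716e+00,  2.1000e-03]), 'force': array([ 0.61  , -0.4053, -0.7094]), 'wrist_torque': array([-0.0138,  0.0168, -0.0128]), 'opening': np.float64(0.0929)}
```

View pics/scene0.png

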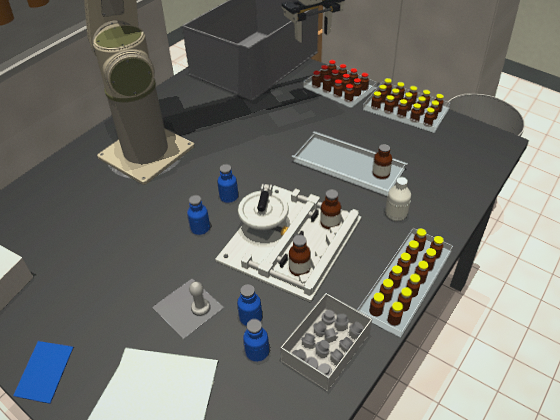

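View pics/top0.png

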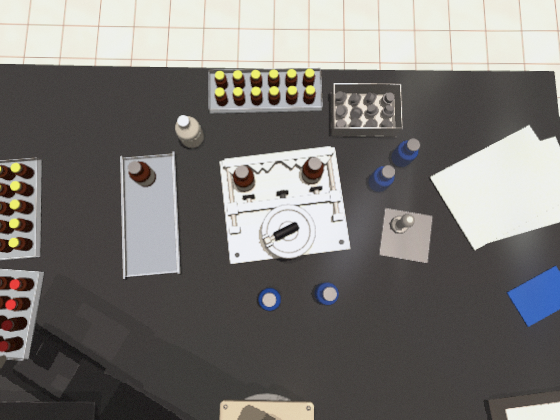

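View pics/wrist0.png

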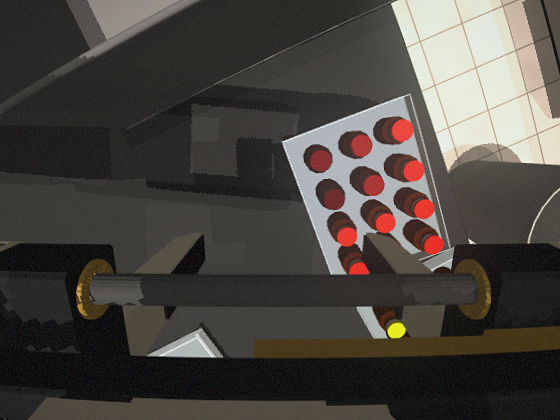

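```bash
python3 - <<'E'
from h import *
c=load('top0');f=c['frame'][:,:,::-1]
cv2.imwrite('pics/z1.png',cv2.resize(f[140:270,210:360],None,fx=5,fy=4.6,interpolation=cv2.INTER_CUBIC))
cv2.imwrite('pics/z2.png',cv2.resize(f[110:280,110:220],None,fx=3.5,fy=3.5,interpolation=cv2.INTER_CUBIC))
cv2.imwrite('pics/z3.png',cv2.resize(f[130:270,340:440],None,fx=4,fy=4,interpolation=cv2.INTER_CUBIC))
c=load('scene0');f=c['frame'][:,:,::-1]
cv2.imwrite('pics/z4.png',cv2.resize(f[170:300,215:365],None,fx=5,fy=4.6,interpolation=cv2.INTER_CUBIC))
E
```

```text
(no output)
```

View pics/z1.png

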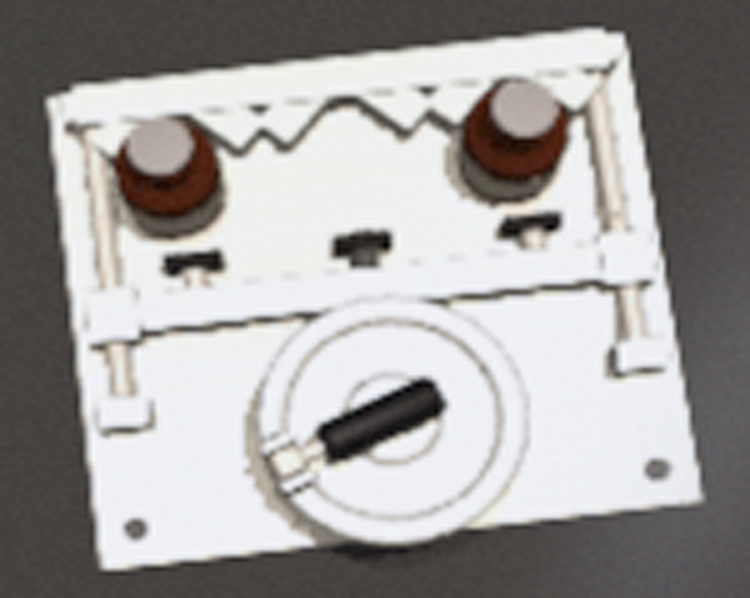

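View pics/z2.png

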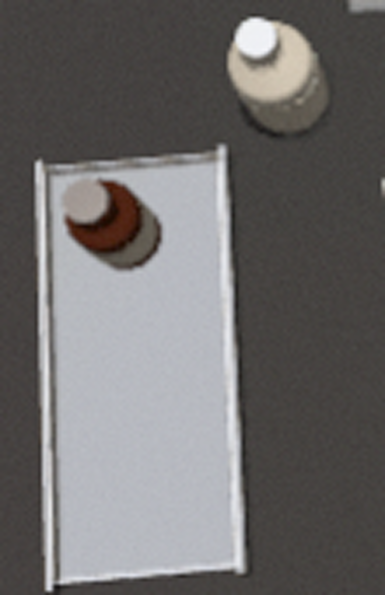

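View pics/z3.png

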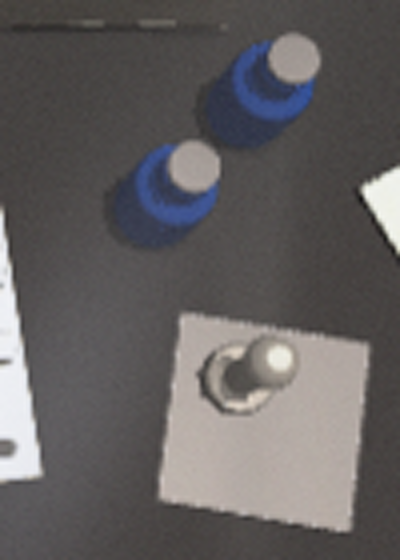

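View pics/z4.png

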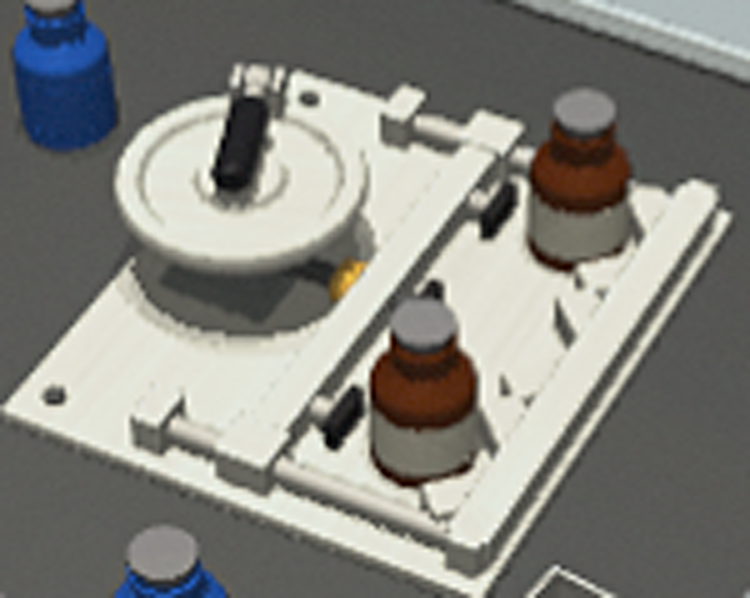

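```bash
cat >> h.py <<'E'
def tri(obs):
    A=np.zeros((3,3));b=np.zeros(3)
    for c,u,v in obs:
        o,d=ray(c,u,v);d=d/np.linalg.norm(d);P=np.eye(3)-np.outer(d,d);A+=P;b+=P@o
    X=np.linalg.solve(A,b); return X,[np.round(proj(c,X)-[u,v],1) for c,u,v in obs]
E
python3 - <<'E'
from h import *
t=load('top0');s=load('scene0')
Z1=lambda x,y:(210+x/5-.4,140+y/4.6-.4)
Z4=lambda x,y:(215+x/5-.4,170+y/4.6-.4)
print('camT',ray(t,274,204)[0],'camS',ray(s,286,207)[0])
for n,a,b in [('v1 stop',(160,145),(426,322)),('v2',(524,107),(585,110)),('swap1',(160,145),(585,110)),('swap2',(524,107),(426,322)),('bolt',(135,528),(310,98)),('bolt2',(657,468),(55,396)),('base bl',(103,570),(290,68)),('base br',(702,500),(5,408))]:
    print(n,np.round(atz(t,*Z1(*a),.118),4),tri([(t,*Z1(*a)),(s,*Z4(*b))]))
for n,a,z in [('hub disc',(390,420),.082),('BL',(103,570),.012),('BR',(702,500),.012),('pivot',(292,462),.1),('tip',(430,398),.1)]: print(n,np.round(atz(t,*Z1(*a),z),4))
Z2=lambda x,y:(110+x/3.5-.4,110+y/3.5-.4)
Z3=lambda x,y:(340+x/4-.4,130+y/4-.4)
for n,a in [('tl',(40,160)),('tr',(223,148)),('br',(241,572)),('bl',(50,587))]:
    print('tray top',n,np.round(atz(t,*Z2(*a),.022),4))
print('done',atz(t,*Z2(87,201),.003+.098), 'spray cap',atz(t,*Z2(257,40),.12))
print('knob',atz(t,*Z3(277,358),.085),'foot',atz(t,*Z3(238,380),.012))
for a in [(182,313),(369,343),(351,531),(159,499)]: print('mat',atz(t,*Z3(*a),.001))
for n,u,v in [('b',269,300),('b',328,294),('b',388,174),('b',412,146)]: print('blue',atz(t,u,v,.098))
E
```

```text
camT [ 0.36742638 -0.01698242  1.10666764] camS [ 1.12038928 -0.76724819  1.04734987]
v1 stop [0.6294 0.0674 0.118 ] (array([0.62177961, 0.03377667, 0.00241956]), [array([16.5, 14.7]), array([20.4, -7.5])])
v2 [ 0.6515 -0.1009  0.118 ] (array([ 0.65620626, -0.06422011,  0.22678351]), [array([-13.2, -16.9]), array([-20.3,   3.5])])
swap1 [0.6294 0.0674 0.118 ] (array([0.6291162 , 0.06731573, 0.11902076]), [array([-0., -0.]), array([-0.,  0.])])
swap2 [ 0.6515 -0.1009  0.118 ] (array([ 0.65163373, -0.10081267,  0.11798968]), [array([-0., -0.]), array([-0.1,  0. ])])
bolt [0.4375 0.0729 0.118 ] (array([0.44462083, 0.08217134, 0.01484936]), [array([0.1, 0.1]), array([ 0.1, -0. ])])
bolt2 [ 0.4702 -0.1602  0.118 ] (array([ 0.48066901, -0.17561911,  0.01396037]), [array([0.1, 0.1]), array([ 0.2, -0. ])])
base bl [0.417  0.0865 0.118 ] (array([0.42129297, 0.09629309, 0.01645563]), [array([0.3, 0.4]), array([ 0.4, -0.1])])
base br [ 0.4549 -0.1801  0.118 ] (array([ 0.46467511, -0.1968703 ,  0.01325402]), [array([-0.2, -0.2]), array([-0.3,  0. ])])
hub disc [ 0.4964 -0.0412  0.082 ]
BL [0.4224 0.0976 0.012 ]
BR [ 0.4643 -0.1976  0.012 ]
pivot [0.4725 0.0038 0.1   ]
tip [ 0.5055 -0.0591  0.1   ]
tray top tl [0.6917 0.3841 0.022 ]
tray top tr [0.7029 0.2516 0.022 ]
tray top br [0.3972 0.2214 0.022 ]
tray top bl [0.3852 0.3526 0.022 ]
done [0.64001571 0.32118907 0.101     ] spray cap [0.7485132  0.20870498 0.12      ]
knob [ 0.52807914 -0.32347243  0.085     ] foot [ 0.52531064 -0.32064205  0.012     ]
mat [ 0.56926031 -0.28993529  0.001     ]
mat [ 0.55175616 -0.40672496  0.001     ]
mat [ 0.43369665 -0.38961523  0.001     ]
mat [ 0.45140752 -0.27198672  0.001     ]
blue [ 0.33864282 -0.00084325  0.098     ]
blue [ 0.35388508 -0.13253096  0.098     ]
blue [ 0.63246822 -0.2752149   0.098     ]
blue [ 0.70173676 -0.33397553  0.098     ]
```

```bash
cat >> h.py <<'E'
from scipy.spatial.transform import Rotation as Ro
def Rdown(psi):
    y=np.array([np.cos(psi),np.sin(psi),0]);z=np.array([0,0,-1.]);return np.column_stack([np.cross(y,z),y,z])
def go(targets,st=None):
    """targets: list of (p, psi_deg or None); prints rows"""
    s=st or read_state();R=Ro.from_rotvec(s['orientation']).as_matrix();p0=np.array(s['tool_pos'])
    print('at',np.round(p0,4),'psi',round(np.degrees(np.arctan2(R[1,1],R[0,1])),2),'tilt',np.round(R[:2,2],4),'F',np.round(s['force'],1),'open',round(float(s['opening']),4),'t',round(float(s['t']),2))
    for p,psi in targets:
        d=R.T@(np.array(p)-p0)/.1
        if psi is None: rv=np.zeros(3)
        else:
            c=[Ro.from_matrix(R.T@Rdown(np.radians(psi)+k*np.pi)).as_rotvec()/np.pi for k in (0,1)]
            rv=min(c,key=np.linalg.norm)
        print(np.round(d,3).tolist(),np.round(rv,4).tolist())
E
python3 - <<'E'
from h import *
go([((.4993,-.0463,.25),27.7),((.43,.3,.25),27.7)])
E
```

```text
at [0.2454 0.547  0.1939] psi 65.83 tilt [-0.0007 -0.0012] F [ 0.6 -0.4 -0.7] open 0.0929 t 0.15
[-4.745, -4.375, -0.555] [-0.0004, 0.0001, 0.2118]
[-2.695, -1.499, -0.559] [-0.0004, 0.0001, 0.2118]
```

Call:
move_arm(series=[[-0.95, -0.875, -0.28, 0, 0, 0, 1], [-0.95, -0.875, -0.28, 0, 0, 0, 1], [-0.95, -0.875, -0.28, 0, 0, 0, 1]])

```text
t: 0.45
tool_pos: [0.2971, 0.4265, 0.2229]
orientation: [0.658, 3.072, -0.001]
force: [0.7, 0.2, 0.3]
opening: 0.093
```

Call:
move_arm(series=[[-0.95, -0.875, -0.28, 0, 0, 0, 1], [-0.95, -0.875, -0.28, 0, 0, 0, 1], [-0.95, -0.875, -0.28, 0, 0, 0, 1]])

```text
t: 0.75
tool_pos: [0.3482, 0.3075, 0.2514]
orientation: [0.659, 3.071, -0.0]
force: [0.6, 2.1, -0.3]
opening: 0.0927
```

Call:
move_arm(series=[[-0.95, -0.875, 0, 0, 0, 0, 1], [-0.95, -0.875, 0, 0, 0, 0, 1], [-0.95, -0.875, 0, 0, 0, 0, 1]])

```text
t: 1.05
tool_pos: [0.3989, 0.1884, 0.2507]
orientation: [0.66, 3.071, -0.001]
force: [0.2, 1.5, 0.1]
opening: 0.0927
```

Call:
move_arm(series=[[-0.95, -0.875, 0, 0, 0, 0, 1], [-0.95, -0.875, 0, 0, 0, 0, 1], [-0.95, -0.875, 0, 0, 0, 0, 1]])

```text
t: 1.35
tool_pos: [0.4496, 0.0695, 0.2506]
orientation: [0.66, 3.071, -0.001]
force: [0.6, 1.0, -0.3]
opening: 0.0932
```

```bash
python3 - <<'E'
from h import *
go([((.4993,-.0463,.25),27.7)])
E
```

```text
at [0.4496 0.0695 0.2506] psi 65.73 tilt [ 0.     -0.0008] F [ 0.6  1.  -0.3] open 0.0932 t 1.35
[-0.929, -0.851, 0.006] [-0.0002, 0.0002, 0.2113]
```

Fast and accurate. Finish with the turn.

Call:
move_arm(series=[[-0.93, -0.85, 0, 0, 0, 0.211, 1], [-0.93, -0.85, 0, 0, 0, 0.211, 1], [-0.93, -0.85, 0, 0, 0, 0.211, 1], [-0.93, -0.85, 0, 0, 0, 0.211, 1], [-0.93, -0.85, 0, 0, 0, 0.211, 1], [-0.93, -0.85, 0, 0, 0, 0.211, 1]])

```text
t: 1.95
tool_pos: [0.4989, -0.0434, 0.2503]
orientation: [-1.623, -2.689, 0.0]
force: [0.1, 0.0, 0.0]
opening: 0.0934
```

```bash
python3 - <<'E'
from h import *
snap('wrist','w1');go([((.4993,-.0463,.25),27.7)])
E
```

```text
at [ 0.4989 -0.0432  0.2504] psi 27.93 tilt [-0.0005  0.0001] F [-0.1 -0.  -0.1] open 0.0933 t 2.0
[-0.029, -0.011, 0.004] [-0.0001, -0.0001, 0.0013]
```

View pics/w1.png

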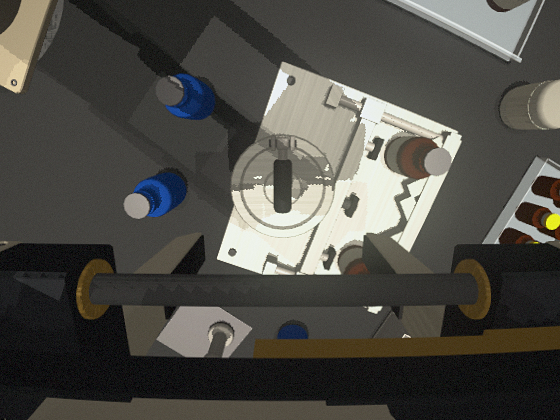

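```bash
python3 - <<'E'
from h import *
c=load('w1');f=c['frame'][:,:,::-1]
cv2.imwrite('pics/w1z.png',cv2.resize(f[120:250,215:350],None,fx=4.5,fy=4.5,interpolation=cv2.INTER_CUBIC))
for p in [(283,186)]: print(atz(c,*p,.082))
for p in [(283,213),(284,143)]: print(atz(c,*p,.1))
print(atz(c,437,162,.118), ray(c,283,206)[0])
E
```

```text
[ 0.49697018 -0.04027471  0.082     ]
[ 0.51039973 -0.06579066  0.1       ]
[0.47408803 0.00574345 0.1       ]
[0.62899743 0.06615978 0.118     ] [0.46881979 0.01451308 0.44080559]
```

View pics/w1z.png

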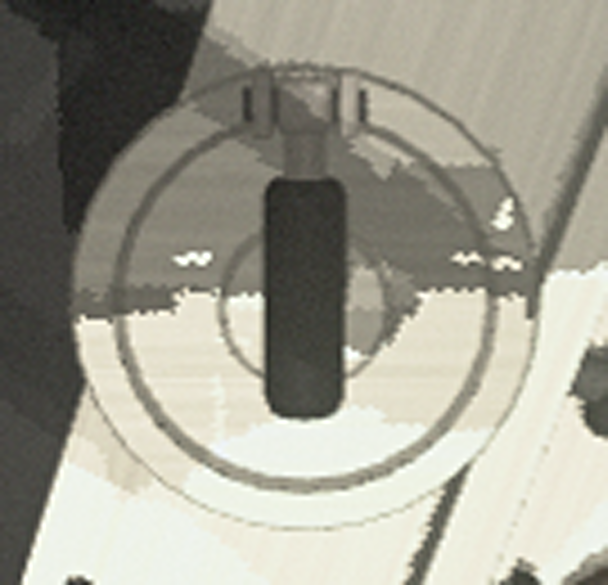

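```bash
python3 - <<'E'
from h import *
go([((.5005,-.0476,.25),27.5),((.5005,-.0476,.16),27.5)])
E
```

```text
at [ 0.4989 -0.0432  0.2504] psi 27.93 tilt [-0.0005  0.0001] F [-0.1 -0.  -0.1] open 0.0933 t 2.0
[-0.046, -0.007, 0.004] [-0.0001, -0.0001, 0.0024]
[-0.047, -0.006, 0.904] [-0.0001, -0.0001, 0.0024]
```

Call:
move_arm(series=[[-0.047, -0.007, 0.9, 0, 0, 0.002, 0.2], [-0.047, -0.007, 0.9, 0, 0, 0.002, 0.2], [-0.047, -0.007, 0.9, 0, 0, 0.002, 0.2]], squeeze=15)

```text
t: 2.3
tool_pos: [0.4963, -0.0466, 0.1545]
orientation: [-1.621, -2.679, 0.006]
force: [-0.1, -0.2, -0.6]
opening: 0.0734
```

Call:
move_arm(series=[[0, 0, 0.4, 0, 0, 0, 0.2], [0, 0, 0.73, 0, 0, 0, 0.2], [0, 0, 0.73, 0, 0, 0, 0.2]])

```text
t: 2.6
tool_pos: [0.498, -0.0468, 0.0851]
orientation: [-1.625, -2.682, 0.003]
force: [-0.6, 0.2, -0.4]
opening: 0.0564
```

Call:
move_arm(series=[[0, 0, 0, 0, 0, 0, -1], [0, 0, 0, 0, 0, 0, -1], [0, 0, 0, 0, 0, 0, -1], [0, 0, 0, 0, 0, 0, -1], [0, 0, 0, 0, 0, 0, -1]])

```text
t: 3.1
tool_pos: [0.5012, -0.0477, 0.0887]
orientation: [1.629, 2.685, 0.001]
force: [0.9, -0.7, 0.5]
opening: 0.0202
```

```bash
python3 - <<'E'
from h import *
snap('wrist','w2');snap('scene','s2')
hub=np.array([.4968,-.0405]);dr=np.array([.4617,-.887]);piv=hub-.054*dr
s=read_state()
z=.1;r=np.array([*((s['tool_pos'][:2]-piv)@dr,),s['tool_pos'][2]+.019-z]) if 0 else None
x=(s['tool_pos'][:2]-piv)@dr; h=s['tool_pos'][2]+.019-.1; L=np.hypot(x,h);a0=np.arctan2(h,x);print(L,np.degrees(a0))
T=[]
for a in np.radians([10,20,30,40,50,60,70,80,90])+a0:
    T.append(((*(piv+L*np.cos(a)*dr),.1+L*np.sin(a)-.019),None))
go(T)
E
```

```text
0.06256590144590056 6.5104971973432635
at [ 0.5008 -0.0476  0.0881] psi 27.49 tilt [ 0.0004 -0.0001] F [ 0.1 -0.8  0.5] open 0.0129 t 3.2
[0.022, -0.003, -0.107] [0.0, 0.0, 0.0]
[0.062, -0.003, -0.208] [0.0, 0.0, 0.0]
[0.119, -0.003, -0.301] [0.0, 0.0, 0.0]
[0.191, -0.003, -0.383] [0.0, 0.0, 0.0]
[0.276, -0.002, -0.451] [0.0, 0.0, 0.0]
[0.372, -0.002, -0.503] [0.0, 0.0, 0.0]
[0.476, -0.002, -0.538] [0.0, 0.0, 0.0]
[0.583, -0.002, -0.554] [0.0, 0.0, 0.0]
[0.692, -0.002, -0.551] [0.0, 0.0, 0.0]
```

View pics/w2.png

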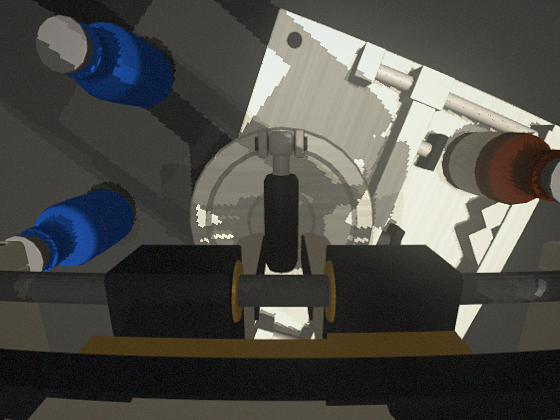

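```bash
python3 - <<'E'
from h import *
c=snap('scene','s3');f=c['frame'][:,:,::-1]
cv2.imwrite('pics/s3z.png',cv2.resize(f[120:270,200:350],None,fx=4,fy=4,interpolation=cv2.INTER_CUBIC))
snap('wrist','w3');print(read_state()['opening'])
E
```

```text
0.0045759502398094115
```

View pics/s3z.png

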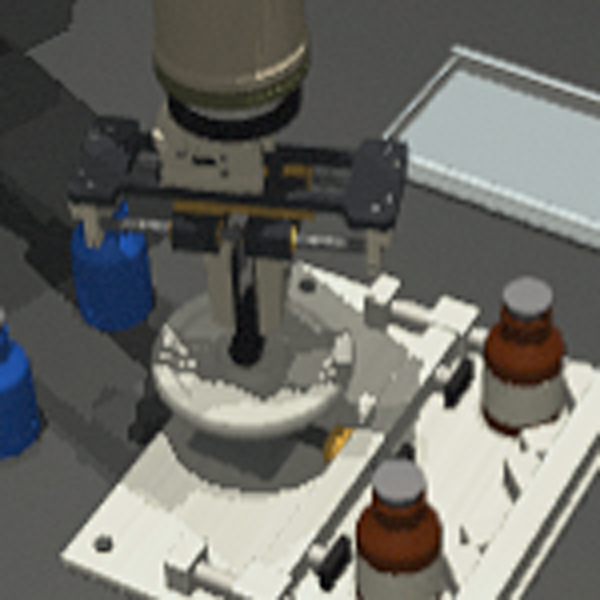

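View pics/w3.png

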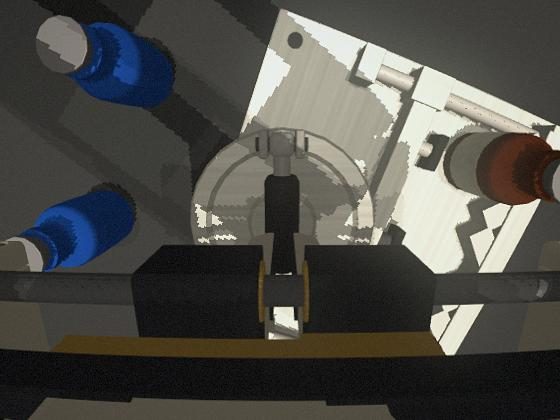

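Call:
move_arm(series=[[0, 0, 0, 0, 0, 0, -1], [0, 0, 0, 0, 0, 0, -1], [0, 0, 0, 0, 0, 0, -1]])

```text
t: 3.6
tool_pos: [0.5006, -0.0475, 0.0877]
orientation: [-1.63, -2.686, 0.0]
force: [0.7, 0.8, -0.1]
opening: 0.0006
```

```bash
python3 - <<'E'
from h import *
snap('wrist','w3');print(read_state()['opening'],read_state()['tool_pos'])
f=load('w3')['frame'][:,:,::-1]
cv2.imwrite('pics/w3z.png',cv2.resize(f[160:360,200:370],None,fx=4,fy=3,interpolation=cv2.INTER_CUBIC))
E
```

```text
0.00011781174356403711 [ 0.50061228 -0.04755217  0.08766891]
```

View pics/w3z.png

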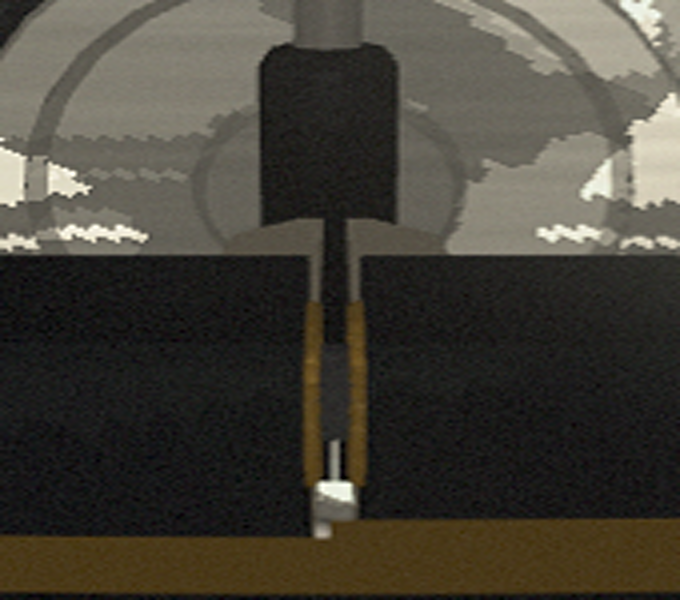

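```bash
python3 - <<'E'
from h import *
c=snap('scene','s4');f=c['frame'][:,:,::-1]
cv2.imwrite('pics/s4z.png',cv2.resize(f[160:230,220:300],None,fx=9,fy=8,interpolation=cv2.INTER_CUBIC))
print(proj(c,[.5006,-.0475,.0877]),proj(c,[.5006,-.0475,.1]))
E
```

```text
[262.4954181  208.01039699] [262.26100054 204.51859508]
```

View pics/s4z.png

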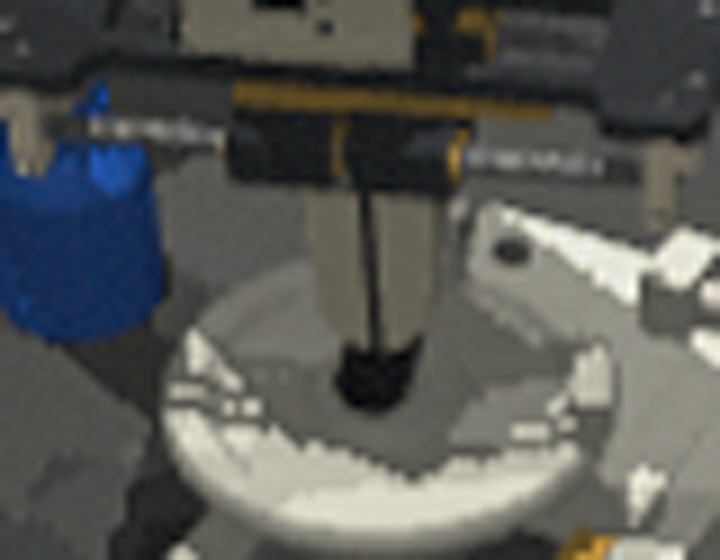

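```bash
python3 - <<'E'
from h import *
c=load('w2');s=read_state()
for z in (.0877,.1067,.13): print(z,proj(c,[.5006,-.0475,z]))
print(atz(c,282,272,.1),atz(c,282,272,.09))
s2=load('s4'); hub=np.array([.4968,-.0405]);dr=np.array([.4617,-.887]);piv=hub-.054*dr
for L in (0,.062,.078):
  P=[*(piv+L*dr),.1]; print(L,proj(c,P),proj(s2,P))
f=s2['frame'][:,:,::-1]
print([proj(s2,[.5006,-.0475,z]) for z in (.088,.1,.11,.12)])
E
```

```text
0.0877 [282.23766117 233.28384167]
0.1067 [282.16835318 243.39892267]
0.13 [282.06198634 258.95299131]
[ 0.51070824 -0.06727099  0.1       ] [ 0.51292453 -0.07161219  0.09      ]
0 [281.78861965 138.63713697] [266.6426024  187.48863524]
0.062 [281.9735381  239.66292833] [262.20322625 204.52341373]
0.078 [282.01912966 263.19906863] [261.01228454 209.09883943]
[array([262.4897329 , 207.92576911]), array([262.26100054, 204.51859508]), array([262.06840029, 201.64607756]), array([261.87396956, 198.74294199])]
```

Call:
move_arm(series=[[0.02, 0, -0.1, 0, 0, 0, -1], [0.06, 0, -0.2, 0, 0, 0, -1], [0.12, 0, -0.3, 0, 0, 0, -1], [0.12, 0, -0.3, 0, 0, 0, -1]])

```text
t: 4.1
tool_pos: [0.4964, -0.0364, 0.1203]
orientation: [1.627, 2.683, 0.002]
force: [-0.6, -0.5, 1.0]
opening: 0.0005
```

```bash
python3 - <<'E'
from h import *
c=snap('scene','s5');f=c['frame'][:,:,::-1]
a=cv2.resize(f[150:230,220:300],None,fx=5,fy=5,interpolation=cv2.INTER_CUBIC)
f=snap('wrist','w5')['frame'][:,:,::-1]
b=cv2.resize(f[100:300,180:380],(400,400),interpolation=cv2.INTER_CUBIC)
cv2.imwrite('pics/c5.png',np.hstack([a,b]));s=read_state();print(s['tool_pos'],s['force'],s['opening'])
E
```

```text
[ 0.49558708 -0.03677828  0.11851686] [-0.3674472   0.34707477  0.06752754] 0.0008517826197657573
```

View pics/c5.png

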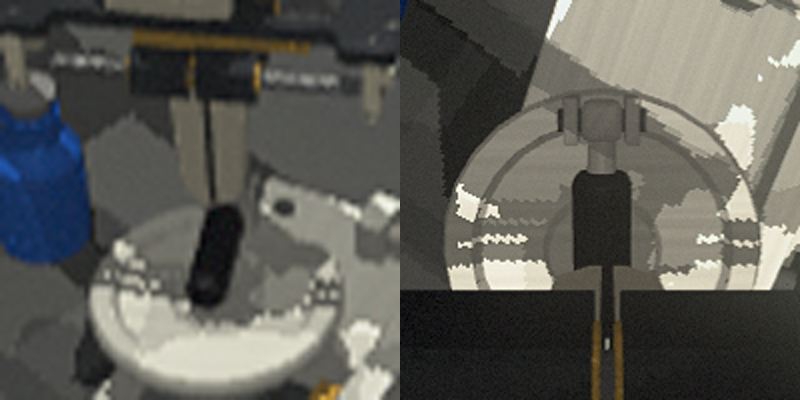

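```bash
python3 - <<'E'
from h import *
c=load('s5');print([ (z,proj(c,[.4956,-.0368,z])) for z in (.11,.1185,.128,.138,.145)])
f=c['frame'][:,:,::-1]
cv2.imwrite('pics/s5z.png',cv2.resize(f[150:230,220:300],None,fx=8,fy=7,interpolation=cv2.INTER_NEAREST))
E
```

```text
[(0.11, array([263.14084397, 198.33922057])), (0.1185, array([262.98173439, 195.87372529])), (0.128, array([262.80239578, 193.09192774])), (0.138, array([262.61187865, 190.133424  ])), (0.145, array([262.47744491, 188.04376811]))]
```

View pics/s5z.png

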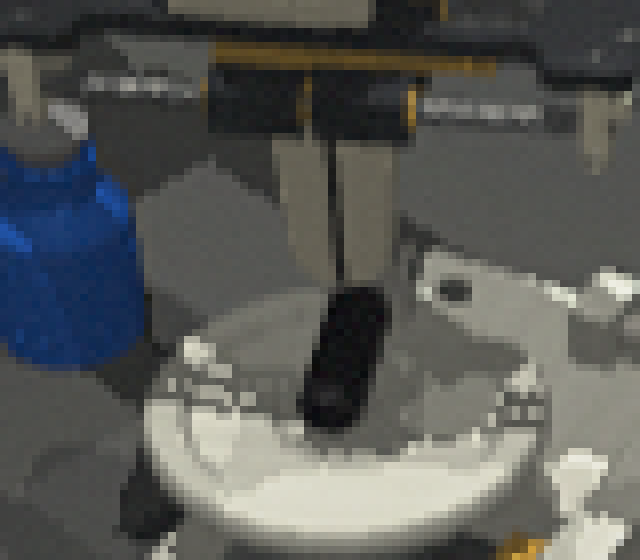

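```bash
python3 - <<'E'
import plant
print([k for k in dir(plant) if not k.startswith('__')])
print(getattr(plant,'pinch_z',None))
from h import *
c=load('w5');s=read_state();p=s['tool_pos'];R=Ro.from_rotvec(s['orientation']).as_matrix()
for b in (0,.01,.019,.03):
  for xx in (-.0075,.0075): print(b,xx,proj(c,p+R@np.array([xx,.01,-b])),proj(load('s5'),p+R@np.array([xx,0,-b])))
f=c['frame'][:,:,::-1]
cv2.imwrite('pics/w5z.png',cv2.resize(f[190:300,220:350],None,fx=6,fy=5,interpolation=cv2.INTER_NEAREST))
E
```

```text
['IKError', 'close_job', 'pinch_z', 'read_camera', 'read_state']
0.0188
0 -0.0075 [297.17081865 244.48076882] [262.42846679 197.96889844]
0 0.0075 [297.41602525 223.14114944] [263.53275373 193.77096073]
0.01 -0.0075 [297.88001705 250.06844884] [262.23156655 195.03603946]
0.01 0.0075 [298.15380763 227.754894  ] [263.34353955 190.83910286]
0.019 -0.0075 [298.58105331 255.59480235] [262.05275529 192.36974144]
0.019 0.0075 [298.88488721 232.32876485] [263.17172476 188.17402871]
0.03 -0.0075 [299.53174681 263.09400178] [261.83212592 189.07609378]
0.03 0.0075 [299.87923059 238.55297418] [262.95974975 184.88230537]
```

View pics/w5z.png

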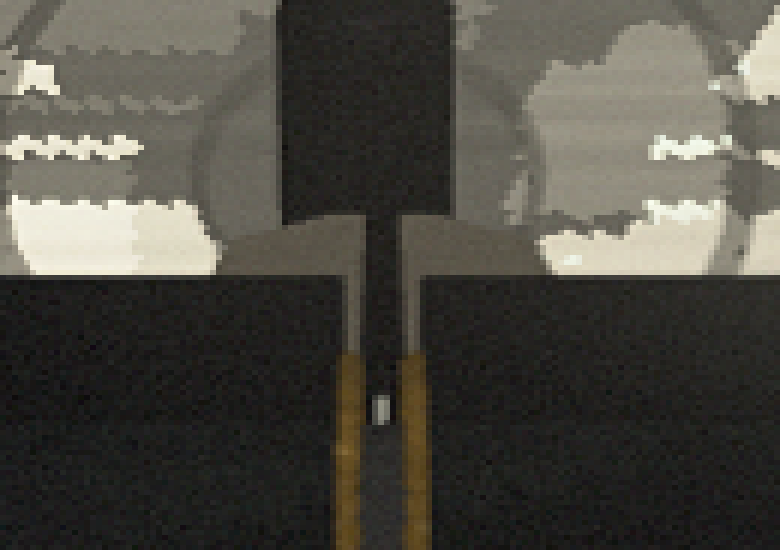

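Call:
move_arm(series=[[0, 0.38, -0.1, 0, 0, 0, -1], [0, 0.38, -0.1, 0, 0, 0, -1], [0, 0.38, 0.2, 0, 0, 0, -1], [0, 0.38, 0.3, 0, 0, 0, -1], [0, 0.38, 0.3, 0, 0, 0, -1]])

```text
t: 4.7
tool_pos: [0.5264, -0.0193, 0.0852]
orientation: [-1.628, -2.682, 0.003]
force: [-0.4, -0.6, -0.6]
opening: 0.0008
```

```bash
python3 - <<'E'
from h import *
c=snap('scene','s6');f=c['frame'][:,:,::-1]
s=read_state();p=s['tool_pos'];print(p,s['force'])
print([(round(z,3),proj(c,[p[0],p[1],z])) for z in (p[2],p[2]+.01,p[2]+.02)])
f=f.copy()
cv2.imwrite('pics/s6z.png',cv2.resize(f[150:230,220:300],None,fx=8,fy=7,interpolation=cv2.INTER_NEAREST))
E
```

```text
[ 0.52748518 -0.01944991  0.08674439] [ 0.63521156 -0.09461305  0.3850752 ]
[(np.float64(0.087), array([277.90515786, 206.18635895])), (np.float64(0.097), array([277.79671449, 203.35106113])), (np.float64(0.107), array([277.68720037, 200.48578137]))]
```

View pics/s6z.png

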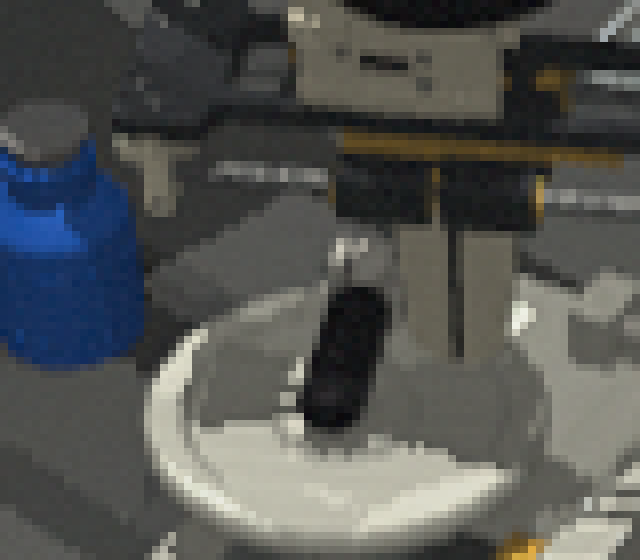

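Call:
move_arm(series=[[0, 0, 0.1, 0, 0, 0, -1], [0, 0, 0.16, 0, 0, 0, -1], [0, 0, 0.16, 0, 0, 0, -1]])

```text
t: 5.05
tool_pos: [0.5282, -0.0194, 0.071]
orientation: [-1.63, -2.685, 0.001]
force: [-0.6, 0.9, -0.7]
opening: 0.0007
```

Call:
move_arm(series=[[0, 0, 0.02, 0, 0, 0, -1], [0, 0, 0.04, 0, 0, 0, -1], [0, 0, 0.04, 0, 0, 0, -1]])

```text
t: 5.35
tool_pos: [0.5288, -0.0194, 0.0677]
orientation: [-1.63, -2.686, 0.0]
force: [0.3, -0.5, -0.0]
opening: 0.0004
```

Call:
move_arm(series=[[0, 0, 0.02, 0, 0, 0, -1], [0, 0, 0.03, 0, 0, 0, -1], [0, 0, 0.03, 0, 0, 0, -1]])

```text
t: 5.65
tool_pos: [0.5287, -0.0194, 0.0646]
orientation: [-1.63, -2.686, 0.0]
force: [0.4, 0.5, 0.3]
opening: 0.0006
```

Call:
move_arm(series=[[0, 0, 0.02, 0, 0, 0, -1], [0, 0, 0.02, 0, 0, 0, -1]])

```text
t: 5.85
tool_pos: [0.5287, -0.0194, 0.0625]
orientation: [-1.63, -2.685, 0.0]
force: [0.8, 0.2, 0.4]
opening: 0.0005
```

Call:
move_arm(series=[[0, 0, 0.02, 0, 0, 0, -1], [0, 0, 0.02, 0, 0, 0, -1]])

```text
t: 6.05
tool_pos: [0.5286, -0.0194, 0.0604]
orientation: [-1.63, -2.685, 0.0]
force: [0.5, 0.4, -0.9]
opening: 0.0007
```

Call:
move_arm(series=[[0, 0, 0.02, 0, 0, 0, -1], [0, 0, 0.02, 0, 0, 0, -1]])

```text
t: 6.25
tool_pos: [0.5286, -0.0194, 0.0584]
orientation: [-1.63, -2.685, 0.0]
force: [-0.7, 0.1, 0.1]
opening: 0.0004
```

Call:
move_arm(series=[[0, 0, 0.02, 0, 0, 0, -1], [0, 0, 0.02, 0, 0, 0, -1]])

```text
t: 6.45
tool_pos: [0.5288, -0.0194, 0.0565]
orientation: [-1.63, -2.686, 0.0]
force: [0.6, -0.4, 0.7]
opening: 0.0005
```

```bash
python3 - <<'E'
from h import *
c=snap('scene','s7');f=c['frame'][:,:,::-1]
s=read_state();p=s['tool_pos'];print(p,s['force'])
print([(round(z,3),proj(c,[p[0],p[1],z])) for z in (p[2],p[2]+.01,p[2]+.02,p[2]+.03)])
a=cv2.resize(f[150:230,220:300],None,fx=6,fy=6,interpolation=cv2.INTER_NEAREST)
cv2.imwrite('pics/s7z.png',a)
E
```

```text
[ 0.52874026 -0.01938584  0.05660136] [-0.44304348 -0.21834643 -0.17929964]
[(np.float64(0.057), array([278.63689677, 214.74694774])), (np.float64(0.067), array([278.53370558, 211.99966061])), (np.float64(0.077), array([278.42949953, 209.22354752])), (np.float64(0.087), array([278.32426633, 206.41822438]))]
```

View pics/s7z.png

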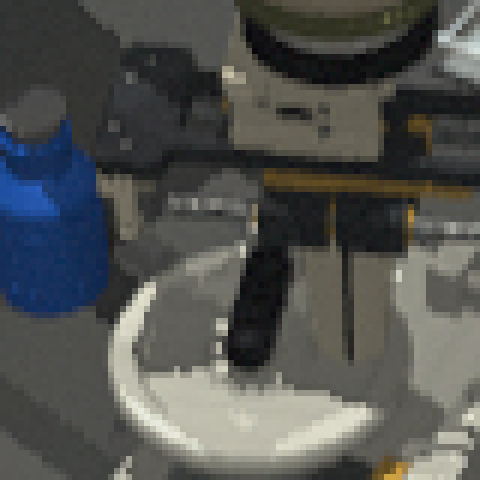

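Call:
move_arm(series=[[0, 0, 0.02, 0, 0, 0, -1], [0, 0, 0.02, 0, 0, 0, -1]])

```text
t: 6.7
tool_pos: [0.5295, -0.0198, 0.0563]
orientation: [1.629, 2.684, -0.0]
force: [-4.9, -1.1, 11.4]
opening: 0.0007
```

Call:
move_arm(series=[[0, 0, 0.02, 0, 0, 0, -1], [0, 0, 0.02, 0, 0, 0, -1]])

```text
t: 6.9
tool_pos: [0.5304, -0.0204, 0.0563]
orientation: [1.628, 2.683, 0.0]
force: [-9.3, -3.5, 23.9]
opening: 0.0004
```

Call:
move_arm(series=[[0, 0, -0.2, 0, 0, 0, -1], [0, 0, -0.5, 0, 0, 0, -0.2], [0, 0, -0.5, 0, 0, 0, -0.2], [0, 0, -0.5, 0, 0, 0, -0.2], [0, 0, -0.5, 0, 0, 0, -0.2], [0, 0, -0.5, 0, 0, 0, -0.2]])

```text
t: 7.5
tool_pos: [0.5278, -0.0193, 0.1013]
orientation: [-1.629, -2.684, 0.001]
force: [-0.1, 0.4, -0.2]
opening: 0.035
```

```bash
python3 - <<'E'
from h import *
go([((.5005,-.0476,.105),27.5),((.5005,-.0476,.06),27.5)])
E
```

```text
at [ 0.5278 -0.0193  0.1013] psi 27.49 tilt [-0.0023  0.0003] F [-0.1  0.4 -0.2] open 0.035 t 7.5
[-0.125, -0.373, -0.037] [-0.0006, -0.0004, -0.0001]
[-0.126, -0.372, 0.413] [-0.0006, -0.0004, -0.0001]
```

Call:
move_arm(series=[[-0.125, -0.37, 0, 0, 0, 0, 0], [-0.125, -0.37, 0, 0, 0, 0, 0], [-0.125, -0.37, 0.25, 0, 0, 0, 0], [-0.125, -0.37, 0.41, 0, 0, 0, 0], [-0.125, -0.37, 0.41, 0, 0, 0, -0.2]])

```text
t: 8.0
tool_pos: [0.4993, -0.0469, 0.0585]
orientation: [-1.628, -2.681, 0.003]
force: [-0.0, 0.9, -0.7]
opening: 0.042
```

Call:
move_arm(series=[[0, 0, 0, 0, 0, 0, -1], [0, 0, 0, 0, 0, 0, -1], [0, 0, 0, 0, 0, 0, -1], [0, 0, 0, 0, 0, 0, -1], [0, 0, 0, 0, 0, 0, -1], [0, 0, 0, 0, 0, 0, -1]])

```text
t: 8.6
tool_pos: [0.501, -0.0486, 0.0623]
orientation: [-1.63, -2.685, 0.004]
force: [-6.5, -5.0, 2.1]
opening: 0.0205
```

```bash
cat > crank.py <<'E'
from h import *
DZ=.0257
hub=np.array([.4968,-.0405]);xc=np.array([.990,.141]);yc=np.array([-.141,.990])
E
python3 - <<'E'
from crank import *
s=read_state();dr=np.array([.4617,-.887]);piv=hub-.054*dr
x=(s['tool_pos'][:2]-piv)@dr; L=x; print(L)
T=[]
for a in np.radians([10,20,30,40,50,60,70,80,90,92]):
    T.append(((*(piv+L*np.cos(a)*dr),s['tool_pos'][2]+L*np.sin(a)),None))
go(T)
E
```

```text
0.06311410117800906
at [ 0.501  -0.0486  0.0623] psi 27.48 tilt [-0.0016 -0.0017] F [-6.5 -5.   2.1] open 0.0205 t 8.6
[0.01, -0.0, -0.11] [0.0, 0.0, 0.0]
[0.038, -0.0, -0.216] [0.0, 0.0, 0.0]
[0.084, -0.001, -0.316] [0.0, 0.0, 0.0]
[0.147, -0.001, -0.406] [0.0, 0.0, 0.0]
[0.225, -0.001, -0.484] [0.0, 0.0, 0.0]
[0.315, -0.001, -0.547] [0.0, 0.0, 0.0]
[0.415, -0.001, -0.593] [0.0, 0.0, 0.0]
[0.521, -0.001, -0.622] [0.0, 0.0, 0.0]
[0.631, -0.001, -0.632] [0.0, 0.0, 0.0]
[0.653, -0.001, -0.631] [0.0, 0.0, 0.0]
```

Call:
move_arm(series=[[0.01, -0.01, -0.11, 0, 0, 0, -1], [0.038, -0.01, -0.216, 0, 0, 0, -1], [0.084, -0.01, -0.316, 0, 0, 0, -1], [0.147, -0.01, -0.406, 0, 0, 0, -1], [0.225, -0.01, -0.484, 0, 0, 0, -1], [0.315, -0.01, -0.547, 0, 0, 0, -1], [0.415, -0.01, -0.593, 0, 0, 0, -1], [0.521, -0.01, -0.622, 0, 0, 0, -1]], squeeze=15)

```text
t: 9.4
tool_pos: [0.4773, -0.0013, 0.1252]
orientation: [1.629, 2.684, 0.001]
force: [-1.4, -2.7, -0.9]
opening: 0.0203
```

```bash
python3 - <<'E'
from crank import *
c=snap('scene','s8');f=c['frame'][:,:,::-1]
a=cv2.resize(f[110:230,200:320],None,fx=5,fy=5,interpolation=cv2.INTER_CUBIC)
cv2.imwrite('pics/s8z.png',a)
go([])
E
```

```text
at [4.769e-01 1.000e-04 1.255e-01] psi 27.53 tilt [0.002  0.0006] F [-1.5  0.3  3.5] open 0.0199 t 9.45
```

View pics/s8z.png

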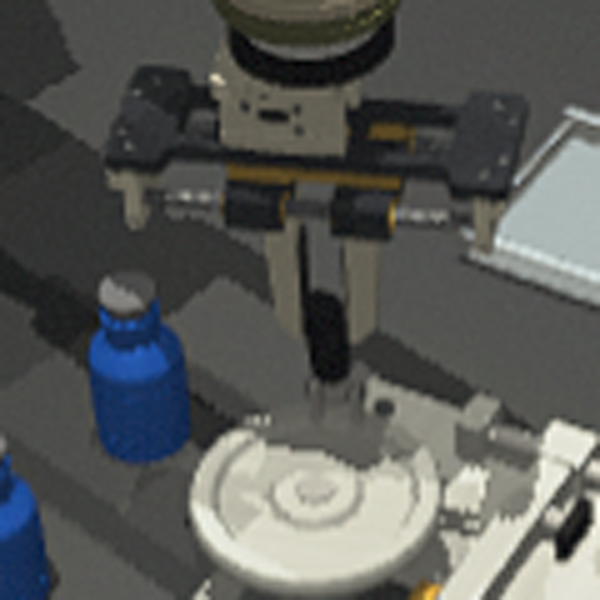

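Call:
move_arm(series=[[0.05, 0, -0.008, 0, 0, 0, -1], [0.1, 0, -0.01, 0, 0, 0, -1], [0.12, 0, -0.01, 0, 0, 0, -1], [0.12, 0, -0.01, 0, 0, 0, -1]])

```text
t: 9.85
tool_pos: [0.4721, 0.0093, 0.1258]
orientation: [1.629, 2.685, 0.002]
force: [0.2, -0.9, 6.6]
opening: 0.0183
```

```bash
python3 - <<'E'
from crank import *
go([])
E
```

```text
at [0.4721 0.0093 0.1258] psi 27.51 tilt [0.0021 0.0005] F [ 0.2 -0.9  6.6] open 0.0183 t 9.85
```

Call:
move_arm(series=[[0.03, 0, 0, 0, 0, 0, -1], [0.05, 0, 0, 0, 0, 0, -1], [0.05, 0, 0, 0, 0, 0, -1]], squeeze=20)

```text
t: 10.15
tool_pos: [0.4687, 0.0142, 0.1246]
orientation: [-1.629, -2.685, -0.002]
force: [0.9, 1.6, 1.7]
opening: 0.0022
```

```bash
python3 - <<'E'
from crank import *
c=snap('scene','s9');f=c['frame'][:,:,::-1]
a=cv2.resize(f[110:230,200:320],None,fx=5,fy=5,interpolation=cv2.INTER_CUBIC)
cv2.imwrite('pics/s9z.png',a)
go([])
E
```

```text
at [0.4686 0.0141 0.1245] psi 27.52 tilt [-0.001   0.0013] F [-0.   1.   1.7] open 0.0009 t 10.2
```

View pics/s9z.png

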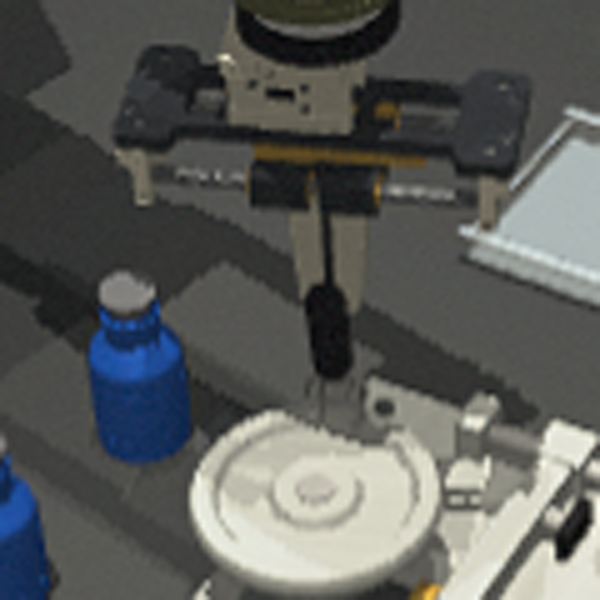

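```bash
python3 - <<'E'
from crank import *
c=load('s9')
dr=np.array([.4617,-.887]);piv=hub-.054*dr
for a in (80,90):
  a=np.radians(a);print([proj(c,[*(piv+L*np.cos(a)*dr),.1+L*np.sin(a)]) for L in (.018,.078)])
go([((*piv,.12),27.5)])
E
```

```text
[array([266.13284512, 183.21541364]), array([264.35567941, 168.29420795])]
[array([266.34819444, 182.30345556]), array([265.33134052, 164.31838785])]
at [0.4686 0.0141 0.1245] psi 27.52 tilt [-0.001   0.0013] F [-0.   1.   1.7] open 0.0009 t 10.2
[-0.075, -0.002, 0.045] [-0.0001, -0.0005, 0.0001]
```

Call:
move_arm(series=[[0, 0, 0, 0, 0, 0, 0], [0, 0, 0, 0, 0, 0, 0], [0, 0, 0, 0, 0, 0, 0], [0, 0, 0, 0, 0, 0, 0], [0, 0, 0, 0, 0, 0, 0], [-0.07, 0, 0.08, 0, 0, 0, 0], [-0.07, 0, 0.14, 0, 0, 0, 0], [-0.07, 0, 0.14, 0, 0, 0, 0]], squeeze=30)

```text
t: 11.0
tool_pos: [0.4713, 0.0069, 0.1093]
orientation: [-1.63, -2.683, 0.002]
force: [-0.6, 0.3, -0.2]
opening: 0.0465
```

Call:
move_arm(series=[[0, 0, 0, 0, 0, 0, -1], [0, 0, 0, 0, 0, 0, -1], [0, 0, 0, 0, 0, 0, -1], [0, 0, 0, 0, 0, 0, -1], [0, 0, 0, 0, 0, 0, -1]])

```text
t: 11.5
tool_pos: [0.4726, 0.007, 0.1112]
orientation: [1.629, 2.685, 0.0]
force: [1.3, 1.0, -0.2]
opening: 0.0185
```

```bash
python3 - <<'E'
from crank import *
c=snap('scene','s10');f=c['frame'][:,:,::-1]
a=cv2.resize(f[110:230,200:320],None,fx=5,fy=5,interpolation=cv2.INTER_CUBIC)
cv2.imwrite('pics/s10z.png',a)
go([])
E
```

```text
at [0.4726 0.0069 0.1112] psi 27.5 tilt [ 0.001  -0.0004] F [ 2.1 -0.2 -0.6] open 0.0184 t 11.55
```

View pics/s10z.png

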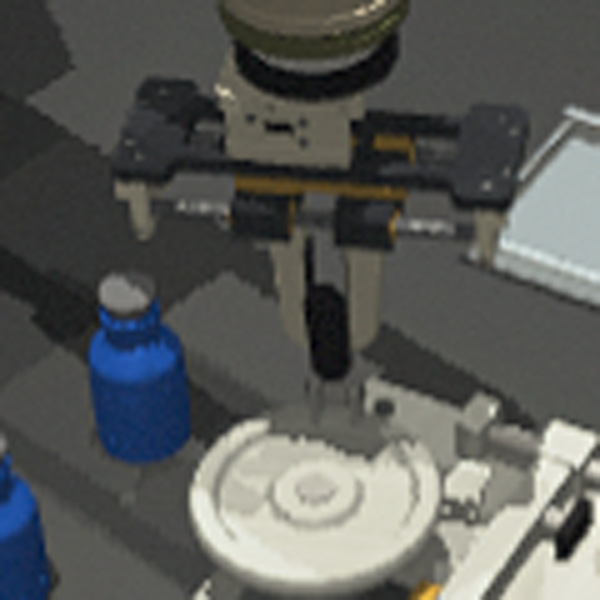

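Call:
move_arm(series=[[0, 0, 0, 0, 0, 0, -0.4], [0, 0, 0, 0, 0, 0, -0.4], [-0.07, 0, 0, 0, 0, 0, -0.4], [-0.07, 0, 0, 0, 0, 0, -0.4], [-0.07, 0, 0, 0, 0, 0, -1], [-0.07, 0, 0, 0, 0, 0, -1], [-0.07, 0, 0, 0, 0, 0, -1]], squeeze=30)

```text
t: 12.25
tool_pos: [0.4755, 0.0007, 0.1109]
orientation: [1.63, 2.685, -0.0]
force: [0.8, -1.7, -0.3]
opening: 0.0203
```

```bash
python3 - <<'E'
from crank import *
go([])
E
```

```text
at [0.4755 0.0007 0.1109] psi 27.49 tilt [ 0.0001 -0.0002] F [ 0.8 -1.7 -0.3] open 0.0203 t 12.25
```

Call:
move_arm(series=[[0.03, 0, 0, 0, 0, 0, -1], [0.06, 0, 0, 0, 0, 0, -1], [0.08, 0, 0, 0, 0, 0, -1], [0.08, 0, 0, 0, 0, 0, -1]], squeeze=40)

```text
t: 12.65
tool_pos: [0.4727, 0.0066, 0.1116]
orientation: [1.629, 2.683, -0.002]
force: [3.2, -6.8, -0.1]
opening: 0.0202
```

```bash
python3 - <<'E'
from crank import *
c=snap('wrist','w11');f=c['frame'][:,:,::-1]
a=cv2.resize(f[100:350,180:380],None,fx=3,fy=2.4,interpolation=cv2.INTER_CUBIC)
cv2.imwrite('pics/w11z.png',a)
go([])
E
```

```text
at [0.4726 0.0066 0.1115] psi 27.48 tilt [ 0.0022 -0.0027] F [ 3.  -6.6  0.8] open 0.0204 t 12.7
```

View pics/w11z.png

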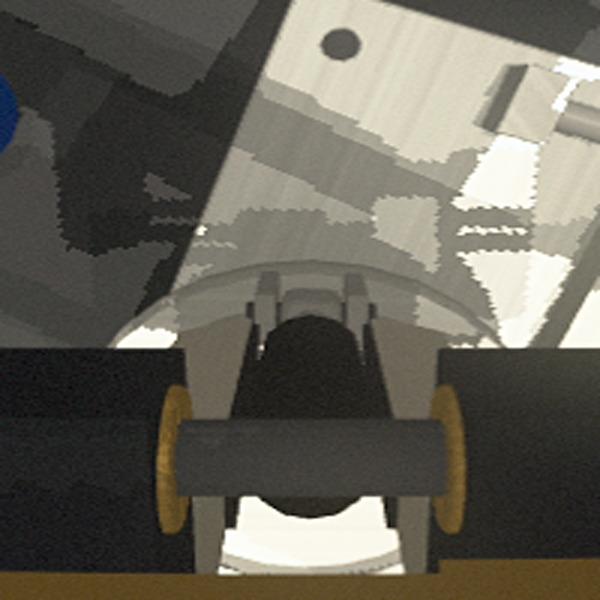

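```bash
cat >> crank.py <<'E'
def arc(step,n=8,r=.0528,z=None,h=None,final=None):
    """clockwise positive step deg"""
    h=hub if h is None else h
    s=read_state();v=s['tool_pos'][:2]-h;ph=np.degrees(np.arctan2(v[1],v[0]))
    w=(188.1-ph)%360
    print('r',np.hypot(*v),'phi',ph,'wheel mod',w)
    z=s['tool_pos'][2] if z is None else z
    T=[]
    for k in range(1,n+1):
        a=np.radians(ph-step*k); T.append(((h[0]+r*np.cos(a),h[1]+r*np.sin(a),z),27.5))
    go(T)
E
python3 -c "
from crank import *
arc(15,z=.111)"
```

```text
r 0.05293224639442358 phi 117.16760022206884 wheel mod 70.93239977793115
at [0.4726 0.0066 0.1115] psi 27.48 tilt [ 0.0022 -0.0027] F [ 3.  -6.6  0.8] open 0.0204 t 12.7
[-0.02, 0.137, 0.005] [0.0002, 0.0011, -0.0001]
[-0.073, 0.264, 0.006] [0.0002, 0.0011, -0.0001]
[-0.158, 0.372, 0.006] [0.0002, 0.0011, -0.0001]
[-0.268, 0.456, 0.006] [0.0002, 0.0011, -0.0001]
[-0.395, 0.508, 0.007] [0.0002, 0.0011, -0.0001]
[-0.532, 0.525, 0.007] [0.0002, 0.0011, -0.0001]
[-0.669, 0.506, 0.008] [0.0002, 0.0011, -0.0001]
[-0.796, 0.453, 0.008] [0.0002, 0.0011, -0.0001]
```

Call:
move_arm(series=[[-0.035, 0.137, 0, 0, 0, 0, -1], [-0.088, 0.264, 0, 0, 0, 0, -1], [-0.173, 0.372, 0, 0, 0, 0, -1], [-0.283, 0.456, 0, 0, 0, 0, -1], [-0.41, 0.508, 0, 0, 0, 0, -1], [-0.547, 0.525, 0, 0, 0, 0, -1], [-0.684, 0.506, 0, 0, 0, 0, -1], [-0.811, 0.453, 0, 0, 0, 0, -1]], squeeze=40)

```text
t: 13.5
tool_pos: [0.5479, -0.0438, 0.1112]
orientation: [-1.628, -2.683, 0.003]
force: [-16.8, 5.1, 15.1]
opening: 0.0196
```

```bash
python3 - <<'E'
from crank import *
c=snap('top','t12');f=c['frame'][:,:,::-1]
a=cv2.resize(f[140:270,210:360],None,fx=4,fy=4,interpolation=cv2.INTER_CUBIC)
cv2.imwrite('pics/t12z.png',a)
arc(20,z=.111)
E
```

```text
r 0.05095138260564636 phi -6.0211341493222665 wheel mod 194.12113414932227
at [ 0.5475 -0.0458  0.1112] psi 27.46 tilt [-0.0048 -0.0011] F [-12.1   1.7  13.1] open 0.0198 t 13.55
[-0.143, -0.111, 0.003] [-0.0015, -0.0004, -0.0002]
[-0.225, -0.275, 0.004] [-0.0015, -0.0004, -0.0002]
[-0.246, -0.457, 0.004] [-0.0015, -0.0004, -0.0002]
[-0.203, -0.635, 0.005] [-0.0015, -0.0004, -0.0002]
[-0.102, -0.788, 0.006] [-0.0015, -0.0004, -0.0002]
[0.045, -0.897, 0.007] [-0.0015, -0.0004, -0.0002]
[0.221, -0.95, 0.007] [-0.0015, -0.0004, -0.0002]
[0.404, -0.938, 0.007] [-0.0015, -0.0004, -0.0002]
```

View pics/t12z.png

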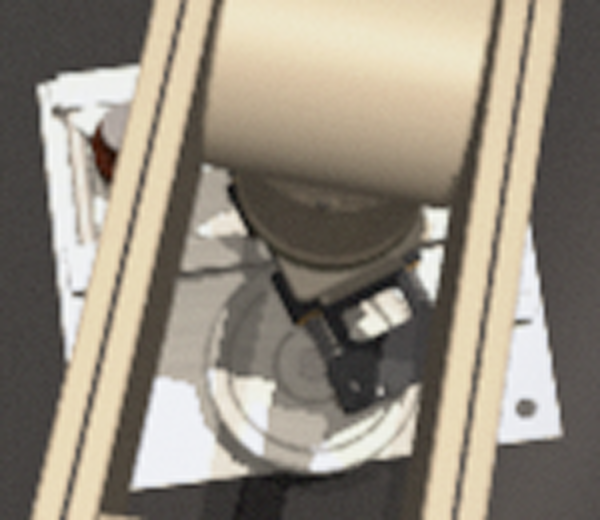

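```bash
sed -i 's/^hub=.*;xc/hub=np.array([.4955,-.0412]);xc/' crank.py; python3 -c "
from crank import *
arc(18,z=.111,r=.0525)"
```

```text
r 0.0521774259504587 phi -5.106928739940476 wheel mod 193.20692873994048
at [ 0.5475 -0.0458  0.1112] psi 27.46 tilt [-0.0048 -0.0011] F [-12.1   1.7  13.1] open 0.0198 t 13.55
[-0.125, -0.106, 0.003] [-0.0015, -0.0004, -0.0002]
[-0.208, -0.248, 0.003] [-0.0015, -0.0004, -0.0002]
[-0.243, -0.408, 0.004] [-0.0015, -0.0004, -0.0002]
[-0.227, -0.572, 0.005] [-0.0015, -0.0004, -0.0002]
[-0.162, -0.722, 0.006] [-0.0015, -0.0004, -0.0002]
[-0.053, -0.845, 0.006] [-0.0015, -0.0004, -0.0002]
[0.089, -0.928, 0.007] [-0.0015, -0.0004, -0.0002]
[0.249, -0.964, 0.007] [-0.0015, -0.0004, -0.0002]
```

Call:
move_arm(series=[[-0.115, -0.125, 0, 0, 0, 0, -1], [-0.198, -0.268, 0, 0, 0, 0, -1], [-0.232, -0.428, 0, 0, 0, 0, -1], [-0.216, -0.592, 0, 0, 0, 0, -1], [-0.15, -0.742, 0, 0, 0, 0, -1], [-0.041, -0.867, 0, 0, 0, 0, -1], [0.1, -0.95, 0, 0, 0, 0, -1], [0.26, -0.985, 0, 0, 0, 0, -1]], squeeze=40)

```text
t: 14.35
tool_pos: [0.4497, -0.0673, 0.1113]
orientation: [1.631, 2.683, -0.003]
force: [1.8, -3.6, 2.4]
opening: 0.0195
```

```bash
python3 -c "
from crank import *
arc(18,z=.111,r=.0525)"
```

```text
r 0.05271132103983911 phi -150.28290847976155 wheel mod 338.38290847976157
at [ 0.4497 -0.0673  0.1113] psi 27.41 tilt [ 0.0011 -0.0027] F [ 1.8 -3.6  2.4] open 0.0195 t 14.35
[0.163, 0.021, 0.003] [-0.0001, 0.0009, -0.0005]
[0.312, 0.09, 0.002] [-0.0001, 0.0009, -0.0005]
[0.433, 0.201, 0.002] [-0.0001, 0.0009, -0.0005]
[0.514, 0.345, 0.002] [-0.0001, 0.0009, -0.0005]
[0.546, 0.506, 0.002] [-0.0001, 0.0009, -0.0005]
[0.527, 0.669, 0.002] [-0.0001, 0.0009, -0.0005]
[0.458, 0.818, 0.002] [-0.0001, 0.0009, -0.0005]
[0.347, 0.939, 0.002] [-0.0001, 0.0009, -0.0005]
```

Call:
move_arm(series=[[0.163, 0.021, 0, 0, 0, 0, -1], [0.312, 0.09, 0, 0, 0, 0, -1], [0.433, 0.201, 0, 0, 0, 0, -1], [0.514, 0.345, 0, 0, 0, 0, -1], [0.546, 0.506, 0, 0, 0, 0, -1], [0.527, 0.669, 0, 0, 0, 0, -1], [0.458, 0.818, 0, 0, 0, 0, -1], [0.347, 0.939, 0, 0, 0, 0, -1]])

```text
t: 15.15
tool_pos: [0.5177, 0.0085, 0.1106]
orientation: [-1.629, -2.686, 0.001]
force: [-0.5, -0.9, 0.2]
opening: 0.0007
```

```bash
python3 -c "
from crank import *
arc(18,z=.111,r=.0525)"
```

```text
r 0.054440628065241296 phi 65.9272112688973 wheel mod 122.1727887311027
at [0.5177 0.0085 0.1106] psi 27.52 tilt [-0.0005 -0.0002] F [-0.5 -0.9  0.2] open 0.0007 t 15.15
[-0.155, 0.065, -0.004] [-0.0002, -0.0, 0.0001]
[-0.316, 0.098, -0.004] [-0.0002, -0.0, 0.0001]
[-0.479, 0.079, -0.004] [-0.0002, -0.0, 0.0001]
[-0.629, 0.011, -0.004] [-0.0002, -0.0, 0.0001]
[-0.75, -0.101, -0.004] [-0.0002, -0.0, 0.0001]
[-0.83, -0.244, -0.004] [-0.0002, -0.0, 0.0001]
[-0.863, -0.405, -0.004] [-0.0002, -0.0, 0.0001]
[-0.844, -0.568, -0.004] [-0.0002, -0.0, 0.0001]
```

Slipped off the handle. Look where it is.

```bash
python3 - <<'E'
from crank import *
c=snap('scene','s13');f=c['frame'][:,:,::-1]
a=cv2.resize(f[120:240,210:330],None,fx=4,fy=4,interpolation=cv2.INTER_CUBIC)
cv2.imwrite('pics/s13z.png',a)
c=snap('top','t13');f=c['frame'][:,:,::-1]
a=cv2.resize(f[140:270,210:360],None,fx=4,fy=4,interpolation=cv2.INTER_CUBIC)
cv2.imwrite('pics/t13z.png',a)
E
```

```text
(no output)
```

View pics/s13z.png

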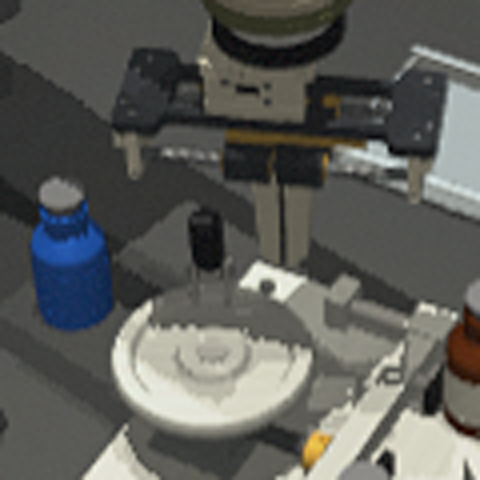

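View pics/t13z.png

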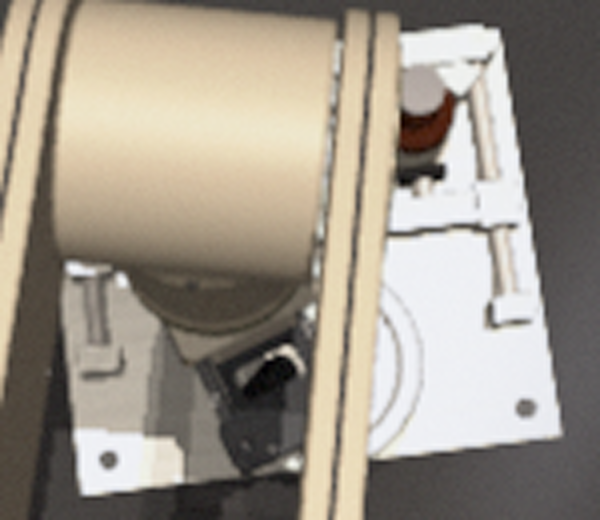

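```bash
python3 - <<'E'
from crank import *
s=load('s13');t=load('t13')
print(tri([(s,261.3,174),(t,277.5,232)]))
P=atz(s,261.3,174,.172);print(P)
for ph in range(90,260,10):
    a=np.radians(ph);p=hub+.054*np.array([np.cos(a),np.sin(a)]);print(ph,proj(s,[*p,.178]).round(1),proj(s,[*p,.118]).round(1),proj(t,[*p,.178]).round(1))
E
```

```text
(array([ 0.48140125, -0.01875381,  0.17060058]), [array([ 0.7, -0.1]), array([0.5, 0.5])])
[ 0.48138288 -0.02120756  0.172     ]
90 [274.3 166.8] [275.1 184.8] [263.3 225.3]
100 [271.1 165.5] [271.9 183.5] [263.6 229.7]
110 [267.5 164.6] [268.5 182.6] [264.6 234. ]
120 [263.8 164.2] [264.9 182.2] [266.4 238. ]
130 [260.  164.2] [261.1 182.2] [268.9 241.7]
140 [256.2 164.6] [257.4 182.6] [272.  244.9]
150 [252.5 165.5] [253.9 183.5] [275.7 247.5]
160 [249.  166.8] [250.5 184.7] [279.7 249.5]
170 [245.9 168.4] [247.5 186.4] [284.  250.7]
180 [243.2 170.3] [244.9 188.3] [288.5 251.2]
190 [241.  172.6] [242.8 190.6] [292.9 250.9]
200 [239.3 175. ] [241.2 193. ] [297.3 249.8]
210 [238.3 177.6] [240.2 195.6] [301.4 247.9]
220 [238.  180.3] [239.9 198.3] [305.  245.4]
230 [238.4 182.9] [240.3 200.9] [308.2 242.3]
240 [239.4 185.5] [241.3 203.5] [310.8 238.7]
250 [241.1 187.9] [243.  205.9] [312.7 234.7]
```

```bash
sed -i 's/^hub=.*;xc/hub=np.array([.4962,-.0408]);xc/' crank.py; python3 -c "
from crank import *
u=np.array([-.574,.819])
go([((.5177,.0085,.17),None),((*(hub+.002*u),.17),None),((*(hub+.002*u),.105),None),((*(hub+.02*u),.105),None),((*(hub+.03*u),.105),None),((*(hub+.036*u),.105),None)])"
```

```text
at [0.5183 0.0077 0.1107] psi 27.46 tilt [ 0.0001 -0.0006] F [-0.9  0.1  0.3] open 0.0003 t 15.25
[0.01, -0.002, -0.593] [0.0, 0.0, 0.0]
[-0.309, -0.423, -0.593] [0.0, 0.0, 0.0]
[-0.308, -0.423, 0.057] [0.0, 0.0, 0.0]
[-0.13, -0.446, 0.057] [0.0, 0.0, 0.0]
[-0.031, -0.459, 0.057] [0.0, 0.0, 0.0]
[0.029, -0.467, 0.057] [0.0, 0.0, 0.0]
```

Call:
move_arm(series=[[0, 0, -0.4, 0, 0, 0, -1], [0, 0, -0.6, 0, 0, 0, -1], [-0.31, -0.42, -0.6, 0, 0, 0, -1], [-0.31, -0.42, -0.6, 0, 0, 0, -1], [-0.31, -0.42, -0.2, 0, 0, 0, -1], [-0.31, -0.42, 0.05, 0, 0, 0, -1], [-0.31, -0.42, 0.05, 0, 0, 0, -1]])

```text
t: 15.95
tool_pos: [0.4906, -0.0381, 0.1017]
orientation: [-1.628, -2.679, 0.005]
force: [-0.7, -0.4, -0.7]
opening: 0.0003
```

Call:
move_arm(series=[[0.09, -0.01, 0, 0, 0, 0, -1], [0.18, -0.02, 0, 0, 0, 0, -1], [0.24, -0.03, 0, 0, 0, 0, -1], [0.28, -0.035, 0, 0, 0, 0, -1], [0.31, -0.04, 0, 0, 0, 0, -1], [0.31, -0.04, 0, 0, 0, 0, -1]])

```text
t: 16.55
tool_pos: [0.4787, -0.0145, 0.1077]
orientation: [1.626, 2.68, -0.001]
force: [5.0, -9.5, -0.3]
opening: 0.0007
```

```bash
python3 - <<'E'
from crank import *
arc(10,1)
c=snap('scene','s14');f=c['frame'][:,:,::-1]
a=cv2.resize(f[120:240,210:330],None,fx=5,fy=5,interpolation=cv2.INTER_CUBIC)
cv2.imwrite('pics/s14z.png',a)
E
```

```text
r 0.03155643558565698 phi 123.66596405313344 wheel mod 64.43403594686656
at [ 0.4787 -0.0145  0.1077] psi 27.51 tilt [ 0.0058 -0.0046] F [ 5.  -9.5 -0.3] open 0.0007 t 16.55
[0.213, 0.069, -0.001] [0.001, 0.0022, 0.0]
```

View pics/s14z.png

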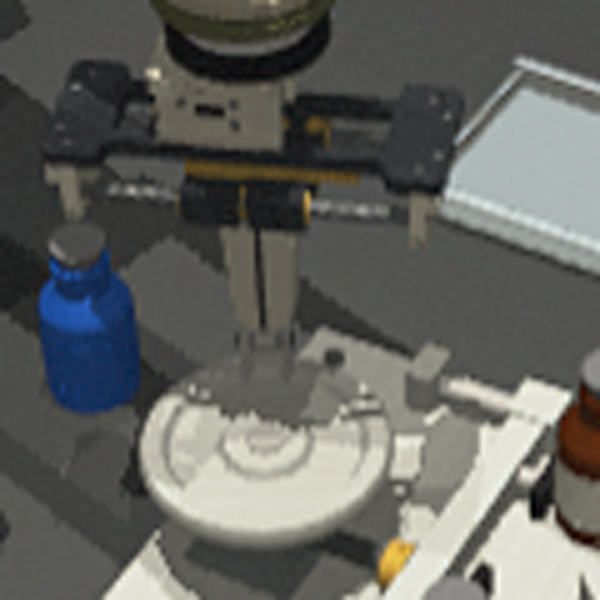

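```bash
python3 -c "
from crank import *
a=np.radians(122);u=np.array([np.cos(a),np.sin(a)])
go([((.4787,-.0145,.17),27.5),((*(hub+.053*u),.17),27.5),((*(hub+.053*u),.1),27.5)])"
```

```text
at [ 0.4787 -0.0145  0.1077] psi 27.49 tilt [ 0.0056 -0.0043] F [  6.9 -10.4  -0.2] open 0.0007 t 16.6
[-0.004, 0.002, -0.623] [0.0009, 0.002, -0.0]
[0.211, -0.006, -0.624] [0.0009, 0.002, -0.0]
[0.215, -0.008, 0.076] [0.0009, 0.002, -0.0]
```

Call:
move_arm(series=[[-0.03, 0, 0, 0, 0, 0, -1], [-0.05, 0, -0.4, 0, 0, 0, 0.1], [-0.05, 0, -0.62, 0, 0, 0, 0.1], [-0.05, 0, -0.62, 0, 0, 0, 0.1], [0.19, 0, -0.62, 0, 0, 0, 0.1], [0.19, 0, -0.62, 0, 0, 0, 0.1], [0.19, 0, -0.3, 0, 0, 0, 0.1], [0.19, 0, 0.07, 0, 0, 0, 0.1]], squeeze=50)

```text
t: 17.4
tool_pos: [0.469, 0.0044, 0.0992]
orientation: [1.627, 2.684, 0.003]
force: [-0.1, -0.6, -1.0]
opening: 0.0497
```

Call:
move_arm(series=[[0, 0, 0, 0, 0, 0, -1], [0, 0, 0, 0, 0, 0, -1], [0, 0, 0, 0, 0, 0, -1], [0, 0, 0, 0, 0, 0, -1], [0, 0, 0, 0, 0, 0, -1], [0, 0, 0, 0, 0, 0, -1]])

```text
t: 18.0
tool_pos: [0.4688, 0.0041, 0.1006]
orientation: [1.629, 2.684, 0.002]
force: [-2.0, -0.6, 6.4]
opening: 0.0206
```

```bash
python3 -c "
from crank import *
arc(12,z=.1,r=.0545)"
```

```text
r 0.05257281709246019 phi 121.3514367537244 wheel mod 66.7485632462756
at [0.4688 0.0041 0.1006] psi 27.49 tilt [ 0.0026 -0.0003] F [-2.  -0.6  6.4] open 0.0206 t 18.0
[0.015, 0.113, 0.006] [0.0007, 0.0005, -0.0001]
[-0.013, 0.223, 0.007] [0.0007, 0.0005, -0.0001]
[-0.063, 0.325, 0.007] [0.0007, 0.0005, -0.0001]
[-0.133, 0.415, 0.007] [0.0007, 0.0005, -0.0001]
[-0.221, 0.488, 0.008] [0.0007, 0.0005, -0.0001]
[-0.322, 0.541, 0.008] [0.0007, 0.0005, -0.0001]
[-0.431, 0.572, 0.008] [0.0007, 0.0005, -0.0001]
[-0.545, 0.58, 0.008] [0.0007, 0.0005, -0.0001]
```

Call:
move_arm(series=[[0.015, 0.113, 0, 0, 0, 0, -1], [-0.013, 0.223, 0, 0, 0, 0, -1], [-0.063, 0.325, 0, 0, 0, 0, -1], [-0.133, 0.415, 0, 0, 0, 0, -1], [-0.221, 0.488, 0, 0, 0, 0, -1], [-0.322, 0.541, 0, 0, 0, 0, -1], [-0.431, 0.572, 0, 0, 0, 0, -1], [-0.545, 0.58, 0, 0, 0, 0, -1]])

```text
t: 18.8
tool_pos: [0.5451, -0.0176, 0.1006]
orientation: [1.629, 2.685, 0.001]
force: [-7.3, -0.5, 9.9]
opening: 0.0203
```

```bash
python3 -c "
from crank import *
arc(12,z=.1,r=.0545)"
```

```text
r 0.054145322543740604 phi 25.395683832587874 wheel mod 162.70431616741212
at [ 0.5451 -0.0176  0.1006] psi 27.51 tilt [ 0.001  -0.0001] F [-7.3 -0.5  9.9] open 0.0203 t 18.8
[-0.113, -0.013, 0.006] [0.0003, 0.0002, 0.0]
[-0.22, -0.052, 0.006] [0.0003, 0.0002, 0.0]
[-0.316, -0.112, 0.006] [0.0003, 0.0002, 0.0]
[-0.398, -0.192, 0.006] [0.0003, 0.0002, 0.0]
[-0.462, -0.286, 0.006] [0.0003, 0.0002, 0.0]
[-0.504, -0.392, 0.006] [0.0003, 0.0002, 0.0]
[-0.524, -0.504, 0.006] [0.0003, 0.0002, 0.0]
[-0.52, -0.618, 0.005] [0.0003, 0.0002, 0.0]
```

Call:
move_arm(series=[[-0.11, -0.02, 0, 0, 0, 0, -1], [-0.216, -0.059, 0, 0, 0, 0, -1], [-0.312, -0.119, 0, 0, 0, 0, -1], [-0.394, -0.199, 0, 0, 0, 0, -1], [-0.458, -0.293, 0, 0, 0, 0, -1], [-0.5, -0.399, 0, 0, 0, 0, -1], [-0.52, -0.511, 0, 0, 0, 0, -1], [-0.516, -0.625, 0, 0, 0, 0, -1]])

```text
t: 19.6
tool_pos: [0.5141, -0.0933, 0.1006]
orientation: [1.628, 2.682, 0.002]
force: [2.9, 1.8, 7.4]
opening: 0.0206
```

```bash
python3 -c "
from crank import *
arc(12,z=.1,r=.0545)"
```

```text
r 0.055424331315473474 phi -71.18844553088418 wheel mod 259.2884455308842
at [ 0.5141 -0.0933  0.1006] psi 27.47 tilt [ 0.0042 -0.0014] F [2.9 1.8 7.4] open 0.0206 t 19.6
[0.038, -0.109, 0.005] [0.001, 0.001, -0.0002]
[0.089, -0.211, 0.005] [0.001, 0.001, -0.0002]
[0.16, -0.3, 0.004] [0.001, 0.001, -0.0002]
[0.248, -0.372, 0.004] [0.001, 0.001, -0.0002]
[0.35, -0.424, 0.003] [0.001, 0.001, -0.0002]
[0.459, -0.454, 0.003] [0.001, 0.001, -0.0002]
[0.573, -0.461, 0.002] [0.001, 0.001, -0.0002]
[0.686, -0.444, 0.002] [0.001, 0.001, -0.0002]
```

Call:
move_arm(series=[[0.038, -0.112, 0, 0, 0, 0, -1], [0.089, -0.214, 0, 0, 0, 0, -1], [0.16, -0.303, 0, 0, 0, 0, -1], [0.248, -0.375, 0, 0, 0, 0, -1], [0.35, -0.427, 0, 0, 0, 0, -1], [0.459, -0.457, 0, 0, 0, 0, -1], [0.573, -0.464, 0, 0, 0, 0, -1], [0.686, -0.447, 0, 0, 0, 0, -1]])

```text
t: 20.4
tool_pos: [0.4435, -0.0525, 0.1007]
orientation: [1.628, 2.68, 0.003]
force: [12.6, -2.2, -0.5]
opening: 0.0201
```

```bash
python3 -c "
from crank import *
arc(5,z=.1,r=.0545)"
```

```text
r 0.053975158254855334 phi -167.4297890541237 wheel mod 355.5297890541237
at [ 0.4435 -0.0525  0.1007] psi 27.46 tilt [ 0.0062 -0.0018] F [12.6 -2.2 -0.5] open 0.0201 t 20.4
[0.047, 0.009, 0.006] [0.0015, 0.0014, -0.0002]
[0.091, 0.027, 0.006] [0.0015, 0.0014, -0.0002]
[0.133, 0.049, 0.006] [0.0015, 0.0014, -0.0002]
[0.173, 0.075, 0.006] [0.0015, 0.0014, -0.0002]
[0.211, 0.103, 0.006] [0.0015, 0.0014, -0.0002]
[0.246, 0.135, 0.006] [0.0015, 0.0014, -0.0002]
[0.278, 0.17, 0.006] [0.0015, 0.0014, -0.0002]
[0.307, 0.208, 0.006] [0.0015, 0.0014, -0.0002]
```

Call:
move_arm(series=[[0.042, 0.018, 0, 0, 0, 0, -1], [0.065, 0.03, 0, 0, 0, 0, -1], [0.085, 0.04, 0, 0, 0, 0, -1], [0.085, 0.04, 0, 0, 0, 0, -1]])

```text
t: 20.8
tool_pos: [0.443, -0.0485, 0.1006]
orientation: [1.627, 2.676, -0.011]
force: [5.5, -25.7, 1.1]
opening: 0.0203
```

```bash
python3 -c "
from crank import *
arc(5,1,z=.1,r=.0545)
c=snap('scene','s15');f=c['frame'][:,:,::-1]
a=cv2.resize(f[140:300,210:370],None,fx=4,fy=4,interpolation=cv2.INTER_CUBIC)
cv2.imwrite('pics/s15z.png',a)
"
```

```text
r 0.05376909266887038 phi -171.7292812993106 wheel mod 359.8292812993106
at [ 0.443  -0.0485  0.1006] psi 27.41 tilt [ 0.0051 -0.0113] F [  5.5 -25.7   1.1] open 0.0203 t 20.8
[0.047, 0.011, 0.006] [-0.0002, 0.0039, -0.0005]
```

View pics/s15z.png

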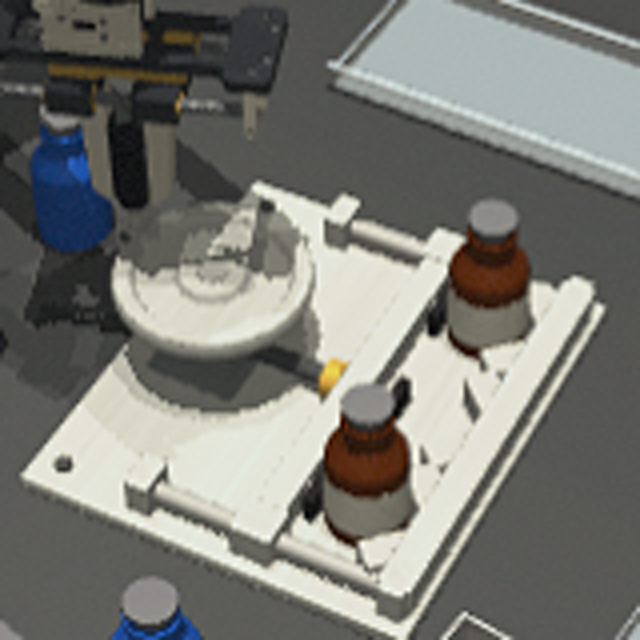

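Call:
move_arm(series=[[-0.035, -0.015, 0, 0, 0, 0, -1], [-0.035, -0.015, 0, 0, 0, 0, 0.2], [-0.035, -0.015, 0, 0, 0, 0, 0.2], [-0.035, -0.015, 0, 0, 0, 0, 0.2], [-0.035, -0.015, 0, 0, 0, 0, 0.2], [-0.035, -0.015, -0.5, 0, 0, 0, 0.2], [-0.035, -0.015, -1, 0, 0, 0, 0.2], [-0.035, -0.015, -1, 0, 0, 0, 0.2]])

```text
t: 21.65
tool_pos: [0.445, -0.0467, 0.2064]
orientation: [1.624, 2.677, 0.006]
force: [0.3, -0.4, 0.0]
opening: 0.0559
```

```bash
python3 -c "
from crank import *
go([])
c=snap('top','t16');f=c['frame'][:,:,::-1]
cv2.imwrite('pics/t16z.png',cv2.resize(f[140:270,210:360],None,fx=4,fy=4,interpolation=cv2.INTER_CUBIC))
c=snap('scene','s16');f=c['frame'][:,:,::-1]
cv2.imwrite('pics/s16z.png',cv2.resize(f[140:340,150:370],None,fx=3,fy=3,interpolation=cv2.INTER_CUBIC))
"
```

```text
at [ 0.445  -0.0467  0.2064] psi 27.52 tilt [ 0.0109 -0.0024] F [ 0.3 -0.4  0. ] open 0.0559 t 21.65
```

View pics/t16z.png

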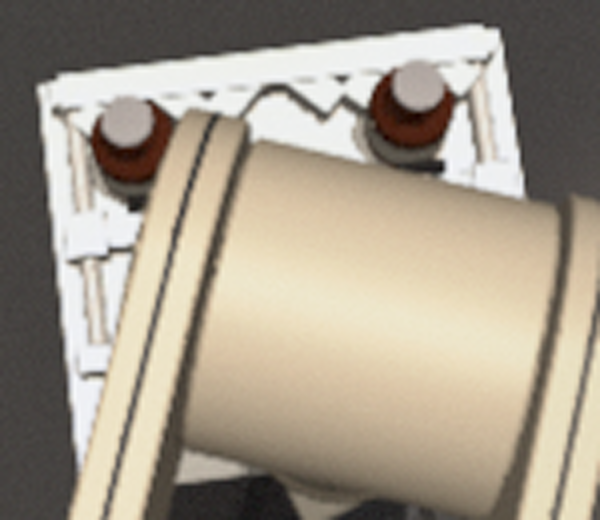

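View pics/s16z.png

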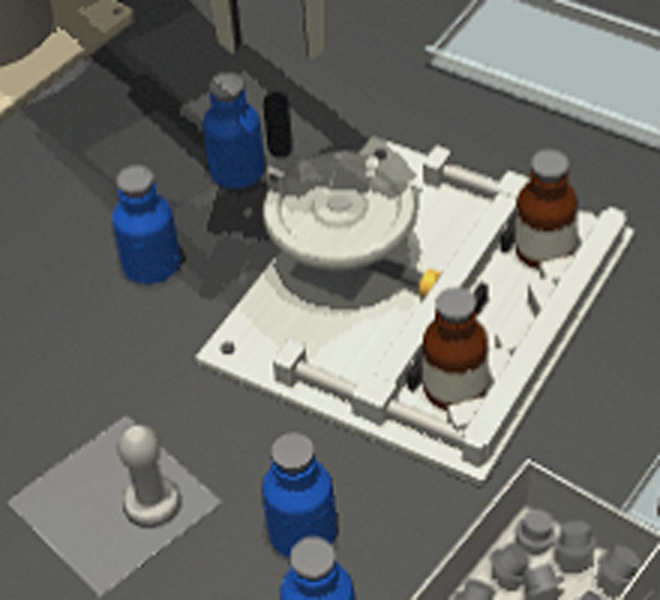

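```bash
python3 -c "
from crank import *
t=load('t16');s=load('s16')
T=lambda x,y:(210+x/4-.4,140+y/4-.4);S=lambda x,y:(150+x/3-.35,140+y/3-.35)
for a,b in [((128,120),(549,163)),((418,86),(457,303))]:
  print(tri([(t,*T(*a)),(s,*S(*b))]), atz(t,*T(*a),.118))
f=t['frame'][:,:,::-1]
cv2.imwrite('pics/p16.png',cv2.resize(f[190:270,370:440],None,fx=7,fy=7,interpolation=cv2.INTER_CUBIC))
f=s['frame'][:,:,::-1]
cv2.imwrite('pics/p16s.png',cv2.resize(f[270:330,150:230],None,fx=7,fy=7,interpolation=cv2.INTER_CUBIC))
"
```

```text
(array([0.63247237, 0.06723581, 0.11942652]), [array([0.1, 0.1]), array([ 0.1, -0. ])]) [0.63300211 0.06749247 0.118     ]
(array([ 0.65657013, -0.09993195,  0.11666574]), [array([-0.2, -0.2]), array([-0.3,  0.1])]) [ 0.65574504 -0.10021716  0.118     ]
```

View pics/p16.png

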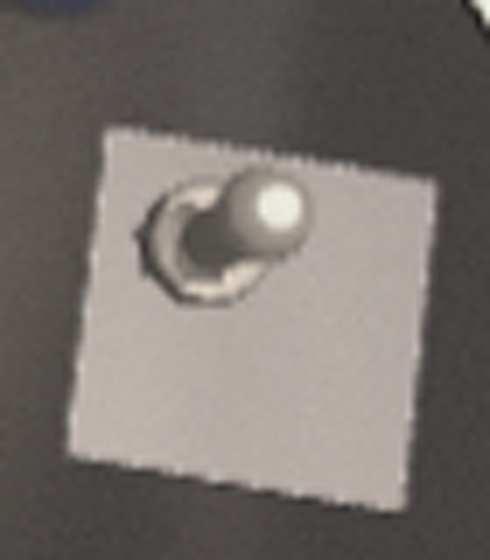

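View pics/p16s.png

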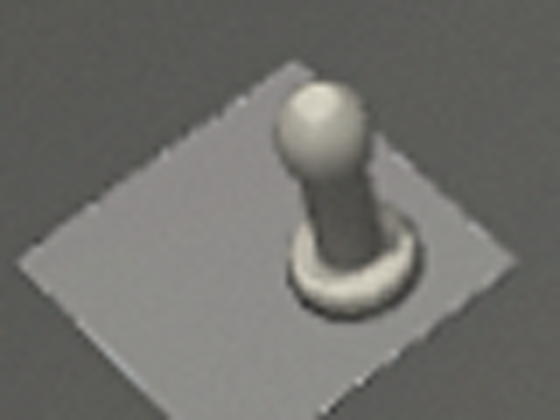

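```bash
python3 -c "
from crank import *
go([((.5255,-.3210,.206),98)])
print(read_state()['q'])
t=load('t16');s=load('s16')
P=lambda x,y:(370+x/7-.43,190+y/7-.43);Q=lambda x,y:(150+x/7-.43,270+y/7-.43)
print('knob',tri([(t,*P(265,215)),(s,*Q(322,132))]));print('foot',atz(t,*P(208,243),.011),atz(s,*Q(356,265),.011))
for a in [(105,128),(438,182),(403,510),(68,455)]: print(atz(t,*P(*a),.001))
"
```

```text
at [ 0.4422 -0.0462  0.2003] psi 27.52 tilt [ 0.003  -0.0007] F [0.6 0.9 0.5] open 0.056 t 21.75
[-2.822, -0.531, -0.053] [0.0003, 0.001, -0.3916]
[-2.19436150e-01 -3.08777103e-01  1.89131113e+00  3.19240442e-06
  1.55602466e+00 -6.99674587e-01]
knob (array([ 0.52638749, -0.32264107,  0.07675476]), [array([0.1, 0.1]), array([ 0.1, -0. ])])
foot [ 0.52625743 -0.32140639  0.011     ] [ 0.5318461  -0.32596101  0.011     ]
[ 0.56922574 -0.28859583  0.001     ]
[ 0.55120446 -0.40742586  0.001     ]
[ 0.43349798 -0.38909359  0.001     ]
[ 0.4508594  -0.27180766  0.001     ]
```

Call:
move_arm(series=[[-0.94, -0.177, 0, 0, 0, 0, 1], [-0.94, -0.177, 0, 0, 0, 0, 1], [-0.94, -0.177, 0, 0, 0, 0, 1]])

```text
t: 22.05
tool_pos: [0.4683, -0.1412, 0.1962]
orientation: [-1.633, -2.681, 0.003]
force: [-0.7, 0.6, -0.1]
opening: 0.0756
```

Call:
move_arm(series=[[-0.94, -0.177, 0, 0, 0, 0, 1], [-0.94, -0.177, 0, 0, 0, 0, 1], [-0.94, -0.177, 0, 0, 0, 0, 1]])

```text
t: 22.35
tool_pos: [0.4958, -0.2323, 0.1956]
orientation: [-1.632, -2.679, 0.002]
force: [-0.7, 0.8, -0.3]
opening: 0.0928
```

Call:
move_arm(series=[[-0.94, -0.177, 0, 0, 0, -0.391, 1], [-0.94, -0.177, 0, 0, 0, -0.391, 1], [-0.94, -0.177, 0, 0, 0, -0.391, 1], [-0.94, -0.177, 0, 0, 0, -0.391, 1], [-0.94, -0.177, 0, 0, 0, -0.391, 1], [-0.94, -0.177, 0, 0, 0, -0.391, 1], [-0.94, -0.177, 0, 0, 0, -0.391, 1], [-0.94, -0.177, 0, 0, 0, -0.391, 1]])

```text
t: 23.15
tool_pos: [0.5236, -0.3189, 0.1969]
orientation: [0.182, -3.134, -0.004]
force: [0.2, -0.1, -0.5]
opening: 0.0927
```

```bash
python3 -c "
from crank import *
c=snap('top','t17');f=c['frame'][:,:,::-1]
cv2.imwrite('pics/t17z.png',cv2.resize(f[130:270,210:350],None,fx=5,fy=4.2,interpolation=cv2.INTER_CUBIC))
c=snap('wrist','w17')
c=snap('scene','s17');f=c['frame'][:,:,::-1]
cv2.imwrite('pics/s17z.png',cv2.resize(f[170:300,215:365],None,fx=5,fy=4.6,interpolation=cv2.INTER_CUBIC))
go([((.5265,-.3222,.206),98)])
"
```

```text
at [ 0.5238 -0.3193  0.1974] psi 96.1 tilt [-0.0019  0.0018] F [ 0.7 -0.1  0.9] open 0.0931 t 23.3
[-0.023, -0.031, -0.086] [0.0006, -0.0005, -0.0106]
```

View pics/t17z.png

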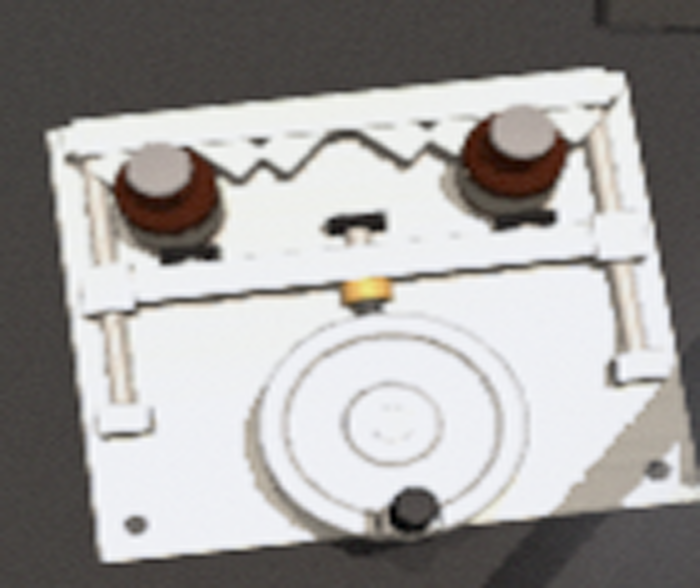

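View pics/s17z.png

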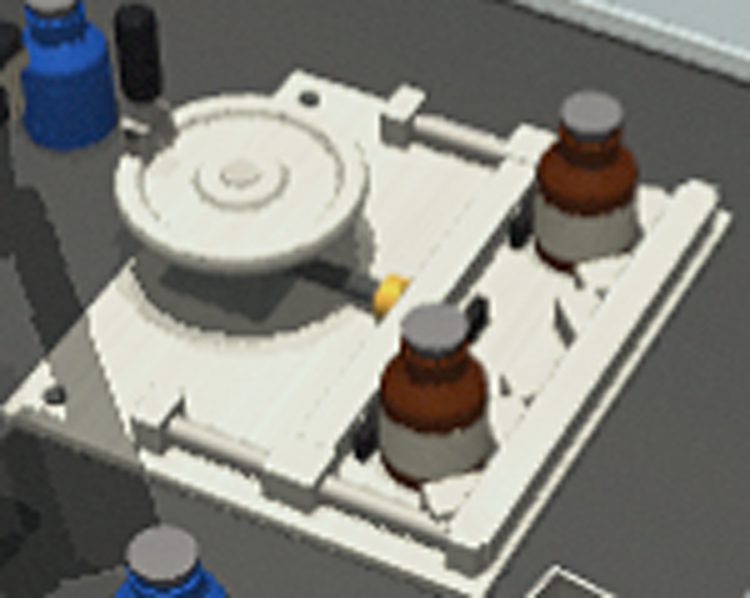

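View pics/w17.png

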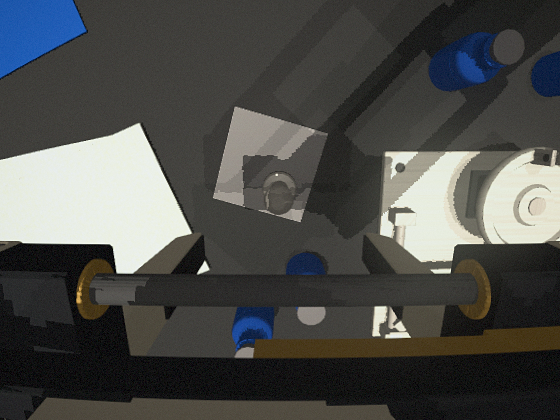

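```bash
python3 -c "
from crank import *
t=load('t17');s=load('s17')
T=lambda x,y:(210+x/5-.4,130+y/4.2-.4);S=lambda x,y:(215+x/5-.4,170+y/4.6-.4)
th=.141
o=np.array([.6051,-.0253])
def loc(p): d=p[:2]-o; return np.round([d@xc*1e3,d@yc*1e3],1)
for n,p in [('apexM',(345,135)),('pk1',(240,180)),('pk1b',(290,176)),('pk2',(410,163)),('pk2b',(430,147)),('dash1',(260,142)),('dash2',(428,125)),('Llow',(70,157)),('Rlow',(617,97))]: print(n,loc(atz(t,*T(*p),.039)))
for n,p in [('BL',(103,562)),('BR',(700,497)),('TL',(50,133)),('TR',(625,75))]: print(n,loc(atz(t,*T(*p),.012)))
for n,p in [('bolt',(135,524)),('bolt2',(657,470))]: print(n,loc(atz(t,*T(*p),.012)))
print('hub',loc(atz(t,*T(392,424),.082)),'nut',loc(atz(t,*T(366,290),.03)))
for a,b in [((158,170),(591,113)),((520,133),(434,328))]:
  X=tri([(t,*T(*a)),(s,*S(*b))])[0];print('vial',X,loc(X),loc(atz(t,*T(*a),.118)))
for n,p in [('padL',(190,254)),('padM',(357,222)),('padR',(525,217))]: print(n,loc(atz(t,*T(*p),.035)))
print('tip',atz(t,*T(413,508),.178),loc(atz(t,*T(413,508),.178)))
"
```

```text
apexM [71.1 -2.7]
pk1 [50.3 52.8]
pk1b [49.6 27.8]
pk2 [ 49.9 -32.7]
pk2b [ 58.4 -44. ]
dash1 [72.2 40.1]
dash2 [ 72.  -44.8]
Llow [ 75.1 135.5]
Rlow [  77.1 -141.3]
BL [-163.3  147.4]
BR [-162.7 -149.9]
TL [ 99.3 146.5]
TR [  98.3 -152.1]
bolt [-143.3  129.4]
bolt2 [-144.3 -131.3]
hub [-109.2   -1.5] nut [-22.   -1.3]
vial [0.63199693 0.06844044 0.1175085 ] [39.8 89. ] [39.7 89. ]
vial [ 0.65583953 -0.09954786  0.11526035] [ 39.8 -80.7] [ 39.3 -80.1]
padL [ 9.6 82.9]
padM [18.4 -2. ]
padR [ 10.8 -85.5]
tip [ 0.44296987 -0.04901505  0.178     ] [-163.9   -0.6]
```

```bash
python3 -c "
from crank import *
c=load('w17');c['tvec']=np.array(c['tvec']);R=cv2.Rodrigues(c['rvec'])[0];o=-R.T@c['tvec'].ravel()+np.array([0,0,.0257]);c['tvec']=-R@o
f=c['frame'][:,:,::-1]
cv2.imwrite('pics/w17z.png',cv2.resize(f[90:240,200:340],None,fx=4,fy=4,interpolation=cv2.INTER_CUBIC))
print(proj(c,[.5265,-.3222,.077]),proj(c,[.5265,-.3222,.012]))
"
```

```text
[279.29210011 194.46510071] [279.74809777 185.01650243]
```

View pics/w17z.png

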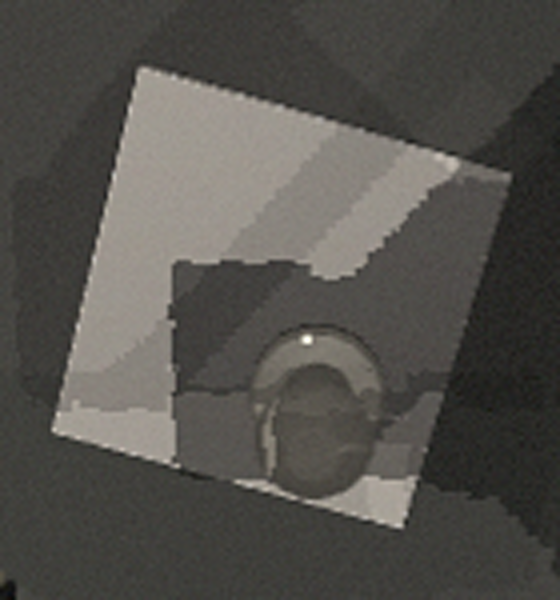

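```bash
python3 -c "
from crank import *
go([((.5285,-.3225,.1),98),((.5285,-.3225,-.005),98)])
"
```

```text
at [ 0.5238 -0.3193  0.1974] psi 96.1 tilt [-0.0019  0.0018] F [ 0.7 -0.1  0.9] open 0.0931 t 23.3
[-0.045, -0.038, 0.974] [0.0006, -0.0005, -0.0106]
[-0.047, -0.04, 2.024] [0.0006, -0.0005, -0.0106]
```

Call:
move_arm(series=[[-0.045, -0.038, 0.5, 0, 0, -0.01, 1], [-0.045, -0.038, 0.97, 0, 0, -0.01, 1], [-0.045, -0.038, 0.97, 0, 0, -0.01, 1]])

```text
t: 23.6
tool_pos: [0.5242, -0.3198, 0.0931]
orientation: [0.213, -3.123, -0.015]
force: [-1.3, 0.9, -1.4]
opening: 0.0928
```

Call:
move_arm(series=[[0, 0, 0.5, 0, 0, 0, 1], [0, 0, 0.8, 0, 0, 0, 1], [0, 0, 1, 0, 0, 0, 1], [0, 0, 1, 0, 0, 0, 1]])

```text
t: 24.0
tool_pos: [0.5276, -0.3225, 0.0001]
orientation: [0.216, -3.13, -0.005]
force: [-0.8, 0.2, -1.2]
opening: 0.0931
```

```bash
python3 -c "
from crank import *
snap('wrist','w18')
go([((.5285,-.3225,-.005),98)])
"
```

```text
at [ 0.5289 -0.3236  0.0023] psi 97.93 tilt [-0.0014  0.0011] F [-0.2 -0.4 -0.2] open 0.0931 t 24.05
[0.002, 0.011, 0.073] [0.0004, -0.0004, -0.0004]
```

View pics/w18.png

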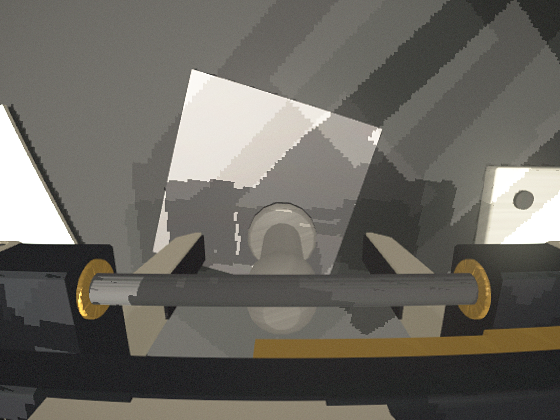

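Call:
move_arm(series=[[0, 0, 0.03, 0, 0, 0, -0.2], [0, 0, 0.03, 0, 0, 0, -1], [0, 0, 0.03, 0, 0, 0, -1], [0, 0, 0.03, 0, 0, 0, -1], [0, 0, 0.03, 0, 0, 0, -1], [0, 0, 0.03, 0, 0, 0, -1], [0, 0, 0.03, 0, 0, 0, -1], [0, 0, 0.03, 0, 0, 0, -1]], squeeze=25)

```text
t: 24.85
tool_pos: [0.5292, -0.324, -0.0011]
orientation: [0.22, -3.134, -0.0]
force: [-0.2, -0.0, 0.2]
opening: 0.0333
```

Call:
move_arm(series=[[0, 0, 0, 0, 0, 0, -1], [0, 0, 0, 0, 0, 0, -1], [0, 0, 0, 0, 0, 0, -1], [0, 0, 0, 0, 0, 0, -1]], squeeze=55)

```text
t: 25.25
tool_pos: [0.5292, -0.324, -0.0011]
orientation: [0.22, -3.134, -0.0]
force: [0.0, 0.4, -1.0]
opening: 0.0301
```

```bash
python3 -c "
from crank import *
c=snap('scene','s19');f=c['frame'][:,:,::-1]
cv2.imwrite('pics/s19z.png',cv2.resize(f[220:340,140:260],None,fx=5,fy=5,interpolation=cv2.INTER_CUBIC))
snap('wrist','w19')
go([])
"
```

```text
at [ 0.5292 -0.324  -0.0011] psi 98.05 tilt [-0.0002  0.0002] F [-0.6  0.5 -0. ] open 0.0301 t 25.35
```

View pics/s19z.png

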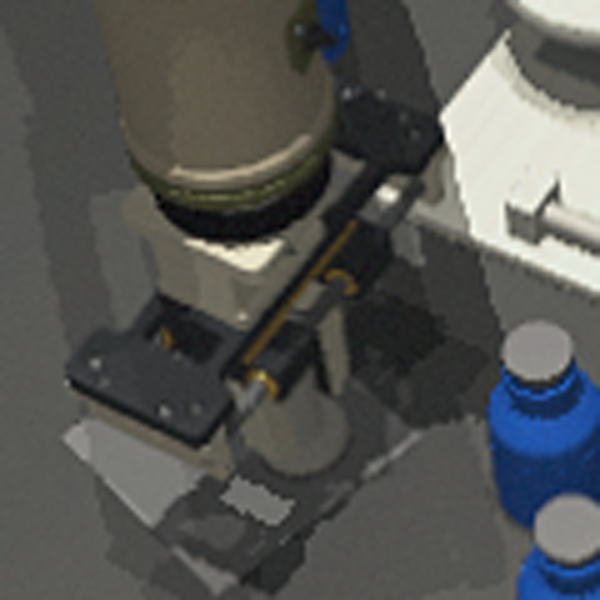

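View pics/w19.png

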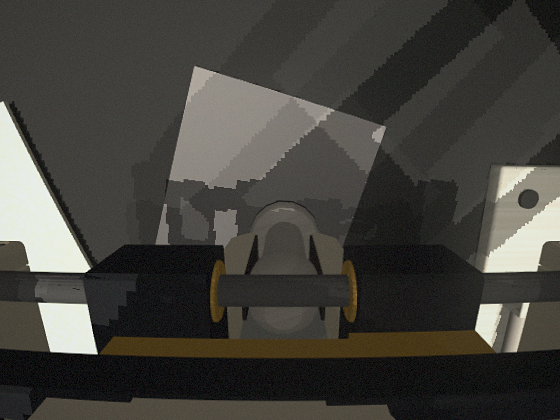

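```bash
python3 -c "
from crank import *
c=load('s19');p=np.array([.5292,-.324,0]);y=np.array([np.cos(np.radians(98)),np.sin(np.radians(98)),0]);x=np.array([1,0,0])
for z in (.01,.02,.03,.04,.05,.06): print(z,[((proj(c,p+[0,0,z]+s*y+k*x)-[140,220])*5).round(0) for s,k in ((.016,0),(.016,.0075),(-.016,0.0075))])
print([((proj(c,p+[0,0,z])-[140,220])*5).round(0) for z in (0.001,.012,.063,.093)])
"
```

```text
0.01 [array([320., 407.]), array([332., 415.]), array([294., 466.])]
0.02 [array([318., 395.]), array([330., 403.]), array([291., 454.])]
0.03 [array([315., 382.]), array([327., 390.]), array([287., 442.])]
0.04 [array([312., 370.]), array([324., 378.]), array([284., 429.])]
0.05 [array([309., 357.]), array([321., 365.]), array([281., 416.])]
0.06 [array([306., 344.]), array([318., 352.]), array([278., 403.])]
[array([304., 444.]), array([300., 430.]), array([285., 365.]), array([276., 325.])]
```

Call:
move_arm(series=[[0, 0, 0, 0, 0, 0, 0.1], [0, 0, 0, 0, 0, 0, 0.1], [0, 0, 0, 0, 0, 0, 0.1], [0, 0, -0.33, 0, 0, 0, 0.1], [0, 0, -0.33, 0, 0, 0, 0.1], [0, 0, -0.33, 0, 0, 0, -1], [0, 0, -0.33, 0, 0, 0, -1], [0, 0, -0.33, 0, 0, 0, -1]], squeeze=30)

```text
t: 26.15
tool_pos: [0.5285, -0.3235, 0.0307]
orientation: [0.22, -3.132, -0.002]
force: [-0.5, 0.6, -0.1]
opening: 0.032
```

Call:
move_arm(series=[[0, 0, 0, 0, 0, 0, -1], [0, 0, 0, 0, 0, 0, -1], [0, 0, 0, 0, 0, 0, -1]], squeeze=50)

```text
t: 26.45
tool_pos: [0.5287, -0.3237, 0.0311]
orientation: [0.22, -3.133, -0.001]
force: [-0.1, -0.8, -3.0]
opening: 0.0305
```

```bash
python3 -c "
from crank import *
c=snap('scene','s20');f=c['frame'][:,:,::-1]
cv2.imwrite('pics/s20z.png',cv2.resize(f[220:340,140:260],None,fx=5,fy=5,interpolation=cv2.INTER_CUBIC))
snap('wrist','w20')
go([])
"
```

```text
at [ 0.529  -0.3239  0.0315] psi 98.05 tilt [-0.0006  0.0004] F [-0.4  0.7 -2.6] open 0.0302 t 26.55
```

View pics/s20z.png

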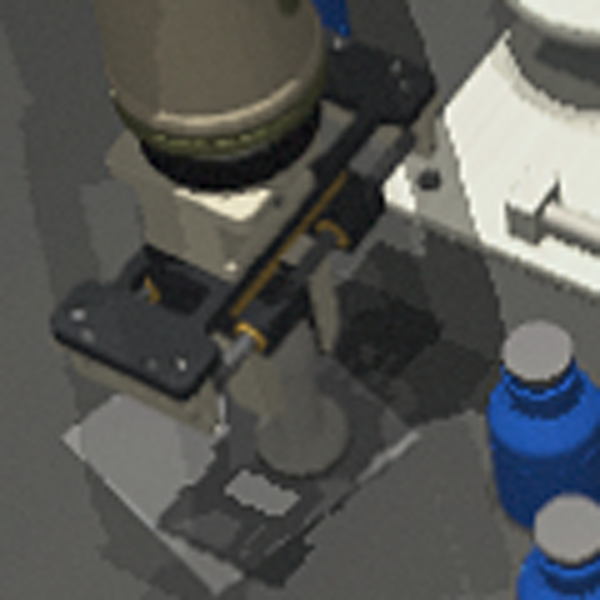

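View pics/w20.png

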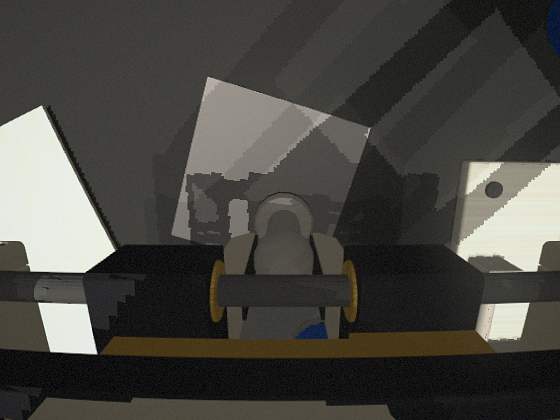

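Call:
move_arm(series=[[0, 0, -0.2, 0, 0, 0, -1], [0, 0, -0.5, 0, 0, 0, -1], [0, 0, -0.9, 0, 0, 0, -1], [0, 0, -0.9, 0, 0, 0, -1]], squeeze=55)

```text
t: 26.95
tool_pos: [0.5327, -0.3266, 0.1292]
orientation: [-0.22, 3.126, -0.011]
force: [1.0, -1.3, -1.0]
opening: 0.0304
```

Call:
move_arm(series=[[0, 0, -0.3, 0, 0, 0, -1], [0, 0, -0.6, 0, 0, 0, -1], [0, 0, -0.6, 0, 0, 0, -1]])

```text
t: 27.25
tool_pos: [0.5314, -0.3257, 0.1868]
orientation: [-0.22, 3.128, -0.008]
force: [1.0, -1.7, -1.0]
opening: 0.0298
```

```bash
python3 -c "
from crank import *
c=snap('scene','s21');f=c['frame'][:,:,::-1]
a=cv2.resize(f[160:300,130:270],(560,560),interpolation=cv2.INTER_CUBIC)
cv2.imwrite('pics/s21z.png',a)
snap('wrist','w21')
go([((.656,-.0997,.18),98)])
"
```

```text
at [ 0.5295 -0.3243  0.1818] psi 98.05 tilt [ 0.0009 -0.0006] F [-0.4  0.9 -3.8] open 0.0302 t 27.35
[-1.567, 2.046, 0.017] [-0.0002, 0.0002, 0.0003]
```

View pics/s21z.png

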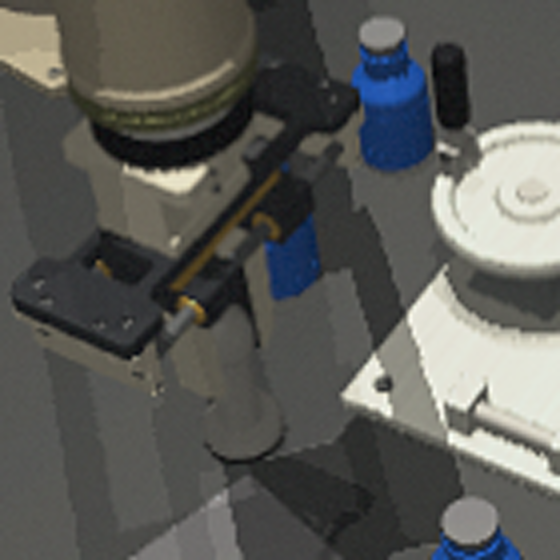

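View pics/w21.png

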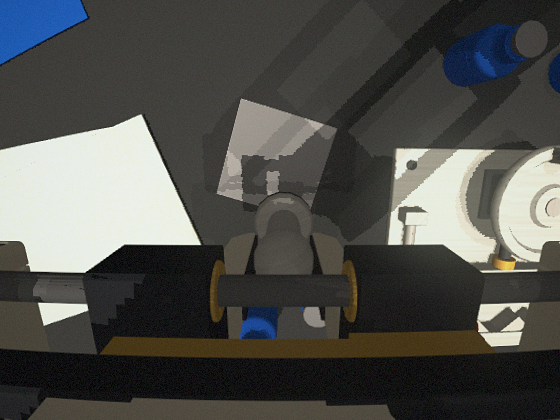

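```bash
python3 -c "
from crank import *
c=load('s21')
for px in [(245,422),(247,430)]:
  for z in (.151,.157,.163): print(px,z,atz(c,130+px[0]/4-.4,160+px[1]/4-.4,z))
w=load('w21');R=cv2.Rodrigues(w['rvec'])[0];o=-R.T@w['tvec'].ravel()
w['tvec']=-R@(o+[0,0,.0257])
print('wrist foot',atz(w,284,213,.157), 'shift calib', atz(w,284,213,.151))
"
```

```text
(245, 422) 0.151 [ 0.52184218 -0.31755508  0.151     ]
(245, 422) 0.157 [ 0.52584874 -0.32056525  0.157     ]
(245, 422) 0.163 [ 0.52985531 -0.32357541  0.163     ]
(247, 430) 0.151 [ 0.52643089 -0.32090613  0.151     ]
(247, 430) 0.157 [ 0.53040674 -0.32389386  0.157     ]
(247, 430) 0.163 [ 0.53438259 -0.32688159  0.163     ]
wrist foot [ 0.53039674 -0.3241101   0.157     ] shift calib [ 0.53199974 -0.32388405  0.151     ]
```

Call:
move_arm(series=[[-0.2, 0.3, 0, 0, 0, 0, -1], [-0.52, 0.68, 0, 0, 0, 0, -1], [-0.52, 0.68, 0, 0, 0, 0, -1]])

```text
t: 27.65
tool_pos: [0.5725, -0.2438, 0.1789]
orientation: [0.227, -3.131, -0.007]
force: [-0.4, 0.6, -2.0]
opening: 0.0301
```

Call:
move_arm(series=[[-0.25, 0.34, 0, 0, 0, 0, -1], [-0.52, 0.68, 0, 0, 0, 0, -1], [-0.52, 0.68, 0, 0, 0, 0, -1]])

```text
t: 27.95
tool_pos: [0.614, -0.1697, 0.179]
orientation: [0.228, -3.131, -0.005]
force: [0.2, -0.3, -2.6]
opening: 0.0303
```

Call:
move_arm(series=[[-0.25, 0.34, 0, 0, 0, 0, -1], [-0.52, 0.68, 0, 0, 0, 0, -1], [-0.52, 0.68, 0, 0, 0, 0, -1], [-0.52, 0.68, 0, 0, 0, 0, -1]])

```text
t: 28.35
tool_pos: [0.6542, -0.0997, 0.1795]
orientation: [0.223, -3.13, -0.001]
force: [-0.3, -0.3, -1.9]
opening: 0.0303
```

```bash
python3 -c "
from crank import *
c=snap('scene','s22');f=c['frame'][:,:,::-1]
cv2.imwrite('pics/s22z.png',cv2.resize(f[150:300,215:365],None,fx=4,fy=4,interpolation=cv2.INTER_CUBIC))
snap('wrist','w22')
go([((.656,-.0997,.151),98)])
"
```

```text
at [ 0.6541 -0.1012  0.1803] psi 98.02 tilt [-0.0024 -0.0001] F [-0.7 -0.6 -2.3] open 0.0302 t 28.45
[-0.022, 0.012, 0.293] [0.0001, -0.0008, 0.0001]
```

View pics/s22z.png

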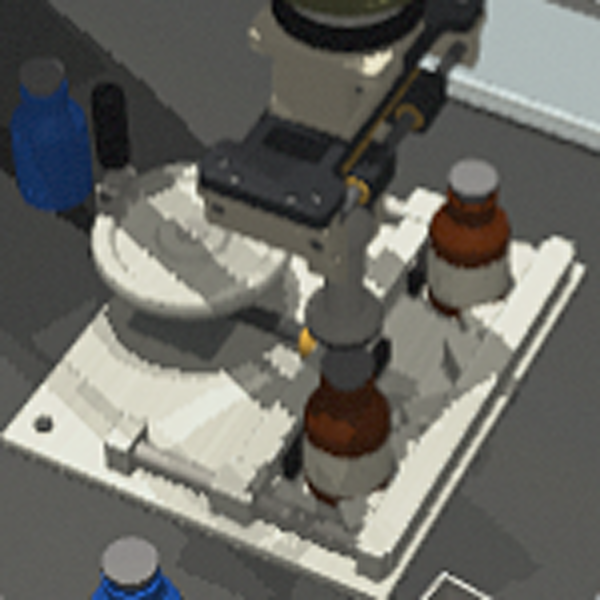

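View pics/w22.png

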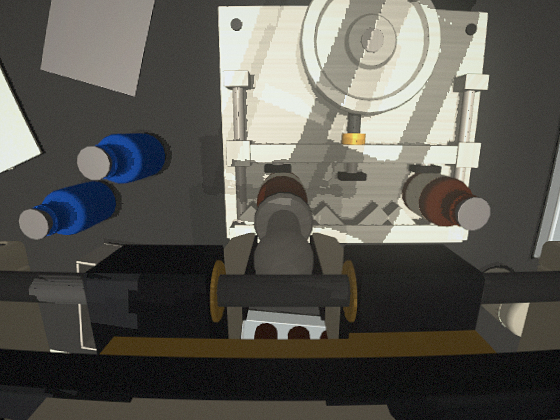

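Call:
move_arm(series=[[-0.035, 0.02, 0, 0, 0, 0, -1], [-0.035, 0.02, 0.15, 0, 0, 0, -1], [-0.035, 0.02, 0.28, 0, 0, 0, -1], [-0.035, 0.02, 0.28, 0, 0, 0, -1]], squeeze=60)

```text
t: 28.85
tool_pos: [0.656, -0.0977, 0.1497]
orientation: [0.219, -3.128, -0.003]
force: [-0.0, -0.1, -3.3]
opening: 0.0299
```

Call:
move_arm(series=[[0, 0, 0.03, 0, 0, 0, -1], [0, 0, 0.05, 0, 0, 0, -1], [0, 0, 0.05, 0, 0, 0, -1]])

```text
t: 29.15
tool_pos: [0.6585, -0.0978, 0.1492]
orientation: [-0.22, 3.133, -0.0]
force: [-1.1, 0.6, -2.6]
opening: 0.0302
```

Call:
move_arm(series=[[0, 0, 0.02, 0, 0, 0, -1], [0, 0, 0.04, 0, 0, 0, -1], [0, 0, 0.04, 0, 0, 0, -1]])

```text
t: 29.45
tool_pos: [0.6592, -0.0978, 0.1469]
orientation: [-0.221, 3.131, -0.001]
force: [-1.9, 0.1, 5.1]
opening: 0.0305
```

Call:
move_arm(series=[[0, 0, 0.02, 0, 0, 0, -1], [0, 0, 0.04, 0, 0, 0, -1], [0, 0, 0.04, 0, 0, 0, -1]])

```text
t: 29.75
tool_pos: [0.6593, -0.0979, 0.1431]
orientation: [-0.22, 3.131, -0.001]
force: [-1.5, -0.4, 6.2]
opening: 0.0303
```

Call:
move_arm(series=[[0, 0, 0.02, 0, 0, 0, -1], [0, 0, 0.03, 0, 0, 0, -1], [0, 0, 0.03, 0, 0, 0, -1]])

```text
t: 30.05
tool_pos: [0.6594, -0.0978, 0.1407]
orientation: [-0.221, 3.131, -0.001]
force: [-3.2, 1.4, 8.5]
opening: 0.0303
```

Call:
move_arm(series=[[0, 0, 0.02, 0, 0, 0, -1], [0, 0, 0.02, 0, 0, 0, -1]])

```text
t: 30.25
tool_pos: [0.6602, -0.0979, 0.1406]
orientation: [-0.22, 3.128, -0.002]
force: [-5.3, 1.7, 15.9]
opening: 0.0303
```

Call:
move_arm(series=[[0.01, 0, 0.015, 0, 0, 0, -1], [0.01, 0, 0.03, 0, 0, 0, -1], [0.01, 0, 0.03, 0, 0, 0, -1]])

```text
t: 30.55
tool_pos: [0.6606, -0.098, 0.1405]
orientation: [-0.22, 3.125, -0.003]
force: [-7.3, 3.1, 26.9]
opening: 0.0302
```

```bash
python3 -c "
from crank import *
c=snap('scene','s23');f=c['frame'][:,:,::-1]
cv2.imwrite('pics/s23z.png',cv2.resize(f[150:300,215:365],None,fx=4,fy=4,interpolation=cv2.INTER_CUBIC))
go([((.6325,.068,.18),98)])
"
```

```text
at [ 0.6606 -0.098   0.1405] psi 98.07 tilt [ 0.0093 -0.0014] F [-6.6  3.3 27.9] open 0.0303 t 30.6
[0.042, 1.682, -0.4] [-0.0009, 0.0029, 0.0004]
```

View pics/s23z.png

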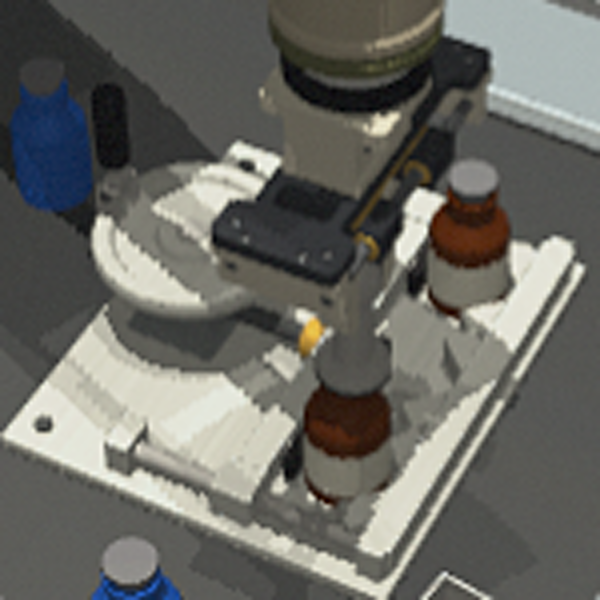

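Call:
move_arm(series=[[0, 0, -0.1, 0, 0, 0, -1], [0, 0, -0.43, 0, 0, 0, -1], [0, 0, -0.43, 0, 0, 0, -1], [0, 0, -0.43, 0, 0, 0, -1]])

```text
t: 31.0
tool_pos: [0.6581, -0.0981, 0.1764]
orientation: [-0.22, 3.132, -0.001]
force: [-0.4, 0.6, -2.8]
opening: 0.0304
```

```bash
python3 -c "
from crank import *
c=snap('scene','s24');f=c['frame'][:,:,::-1]
cv2.imwrite('pics/s24z.png',cv2.resize(f[150:300,215:365],None,fx=4,fy=4,interpolation=cv2.INTER_CUBIC))
go([((.6315,.067,.18),98)])
"
```

```text
at [ 0.6571 -0.0979  0.1748] psi 98.05 tilt [-0.0006  0.0001] F [-0.5 -0.5 -3. ] open 0.0303 t 31.05
[0.023, 1.669, -0.052] [0.0001, -0.0002, 0.0003]
```

View pics/s24z.png

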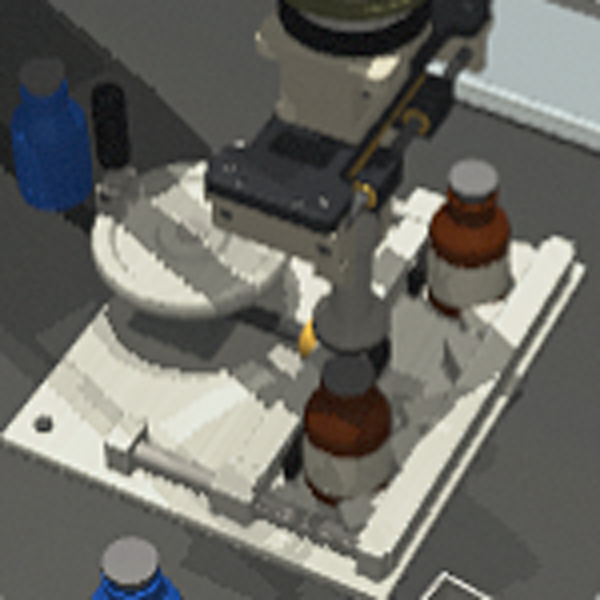

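Call:
move_arm(series=[[0, 0.4, -0.05, 0, 0, 0, -1], [0.01, 0.84, -0.05, 0, 0, 0, -1], [0.01, 0.84, -0.05, 0, 0, 0, -1]])

```text
t: 31.35
tool_pos: [0.6429, -0.0097, 0.1785]
orientation: [0.227, -3.13, -0.005]
force: [-0.3, -0.2, -3.3]
opening: 0.0302
```

Call:
move_arm(series=[[0, 0.4, 0, 0, 0, 0, -1], [0.01, 0.83, 0, 0, 0, 0, -1], [0.01, 0.83, 0, 0, 0, 0, -1], [0.01, 0.83, 0, 0, 0, 0, -1], [0.01, 0.83, 0, 0, 0, 0, -1]])

```text
t: 31.85
tool_pos: [0.6316, 0.0662, 0.1796]
orientation: [0.22, -3.132, 0.001]
force: [-0.9, -0.0, -3.6]
opening: 0.0302
```

```bash
python3 -c "
from crank import *
c=snap('scene','s25');f=c['frame'][:,:,::-1]
cv2.imwrite('pics/s25z.png',cv2.resize(f[130:280,245:395],None,fx=4,fy=4,interpolation=cv2.INTER_CUBIC))
go([((.6320,.0675,.15),98)])
"
```

```text
at [0.6318 0.0659 0.1799] psi 97.99 tilt [-0.0014 -0.0005] F [ 0.2  0.3 -2.5] open 0.0301 t 31.9
[-0.005, 0.016, 0.299] [-0.0001, -0.0005, -0.0001]
```

View pics/s25z.png

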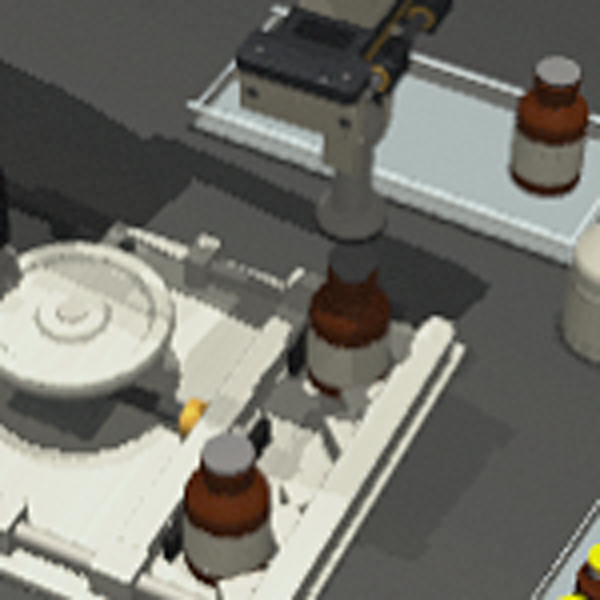

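Well aligned. Press down.

Call:
move_arm(series=[[0, 0.01, 0.15, 0, 0, 0, -1], [0, 0.01, 0.28, 0, 0, 0, -1], [0, 0.01, 0.3, 0, 0, 0, -1], [0, 0.01, 0.32, 0, 0, 0, -1], [0, 0.01, 0.34, 0, 0, 0, -1], [0, 0.01, 0.36, 0, 0, 0, -1]])

```text
t: 32.5
tool_pos: [0.6321, 0.0679, 0.1466]
orientation: [-0.22, 3.133, -0.001]
force: [-5.2, -1.8, 7.4]
opening: 0.0303
```

Call:
move_arm(series=[[0, 0, 0.02, 0, 0, 0, -1], [0, 0, 0.04, 0, 0, 0, -1], [0, 0, 0.05, 0, 0, 0, -1], [0, 0, 0.05, 0, 0, 0, -1]])

```text
t: 32.9
tool_pos: [0.632, 0.0679, 0.1416]
orientation: [-0.22, 3.133, -0.001]
force: [-3.7, -1.3, 6.5]
opening: 0.0304
```

Call:
move_arm(series=[[0, 0, 0.02, 0, 0, 0, -1], [0, 0, 0.03, 0, 0, 0, -1], [0, 0, 0.03, 0, 0, 0, -1]])

```text
t: 33.2
tool_pos: [0.6328, 0.0679, 0.1407]
orientation: [-0.22, 3.131, -0.001]
force: [-6.9, -1.5, 15.1]
opening: 0.0301
```

Call:
move_arm(series=[[0, 0, 0.02, 0, 0, 0, -1], [0, 0, 0.03, 0, 0, 0, -1], [0, 0, 0.03, 0, 0, 0, -1]])

```text
t: 33.5
tool_pos: [0.6343, 0.068, 0.1406]
orientation: [-0.22, 3.127, -0.001]
force: [-9.7, -1.7, 26.5]
opening: 0.0299
```

Both home at the same height. Lift and return the pusher to the mat.

Call:
move_arm(series=[[0, 0, -0.1, 0, 0, 0, -1], [0, 0, -0.45, 0, 0, 0, -1], [0, 0, -0.45, 0, 0, 0, -1], [0, 0, -0.45, 0, 0, 0, -1]])

```text
t: 33.9
tool_pos: [0.6327, 0.0682, 0.1799]
orientation: [-0.22, 3.131, -0.0]
force: [0.0, -0.6, -2.6]
opening: 0.0301
```

```bash
python3 -c "
from crank import *
c=snap('scene','s26');f=c['frame'][:,:,::-1]
cv2.imwrite('pics/s26z.png',cv2.resize(f[130:280,245:395],None,fx=4,fy=4,interpolation=cv2.INTER_CUBIC))
go([((.502,-.338,.18),98)])
"
```

```text
at [0.6317 0.0682 0.1783] psi 98.05 tilt [-0.0003  0.    ] F [-0.2  0.2 -2.6] open 0.0299 t 33.95
[1.853, -3.84, -0.017] [0.0, -0.0001, 0.0003]
```

View pics/s26z.png

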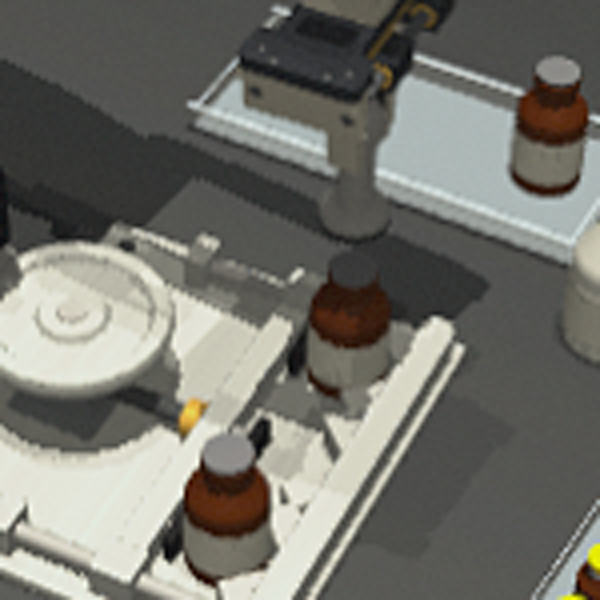

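Call:
move_arm(series=[[0.2, -0.45, 0, 0, 0, 0, -1], [0.465, -0.96, 0, 0, 0, 0, -1], [0.465, -0.96, 0, 0, 0, 0, -1]])

```text
t: 34.25
tool_pos: [0.5967, -0.0378, 0.1766]
orientation: [0.215, -3.13, 0.002]
force: [1.6, -0.0, -1.9]
opening: 0.0301
```

Call:
move_arm(series=[[0.2, -0.45, 0, 0, 0, 0, -1], [0.465, -0.96, 0, 0, 0, 0, -1], [0.465, -0.96, 0, 0, 0, 0, -1]])

```text
t: 34.55
tool_pos: [0.5642, -0.1391, 0.177]
orientation: [0.214, -3.131, 0.001]
force: [-0.1, 0.3, -2.3]
opening: 0.0298
```

Call:
move_arm(series=[[0.2, -0.45, 0, 0, 0, 0, -1], [0.465, -0.96, 0, 0, 0, 0, -1], [0.465, -0.96, 0, 0, 0, 0, -1]])

```text
t: 34.85
tool_pos: [0.5318, -0.2403, 0.1773]
orientation: [0.214, -3.132, 0.001]
force: [-0.1, 0.4, -2.1]
opening: 0.0298
```

Call:
move_arm(series=[[0.2, -0.45, 0, 0, 0, 0, -1], [0.465, -0.96, 0, 0, 0, 0, -1], [0.465, -0.96, 0, 0, 0, 0, -1], [0.465, -0.96, 0, 0, 0, 0, -1]])

```text
t: 35.25
tool_pos: [0.5006, -0.3385, 0.1775]
orientation: [0.216, -3.133, -0.003]
force: [0.7, -0.8, -2.8]
opening: 0.03
```

```bash
python3 -c "
from crank import *
snap('scene','s27');snap('wrist','w27')
go([((.502,-.338,.09),98),((.502,-.338,.033),98)])
"
```

```text
at [ 0.5017 -0.3366  0.178 ] psi 98.06 tilt [-0.0008  0.0018] F [-0.1  1.  -2.8] open 0.0306 t 35.35
[-0.001, -0.016, 0.88] [0.0006, -0.0002, 0.0003]
[-0.001, -0.017, 1.45] [0.0006, -0.0002, 0.0003]
```

View pics/s27.png

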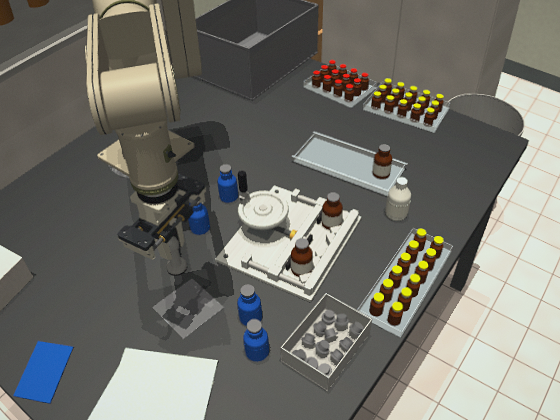

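Call:
move_arm(series=[[0, -0.015, 0.4, 0, 0, 0, -1], [0, -0.015, 0.88, 0, 0, 0, -1], [0, -0.015, 0.9, 0, 0, 0, -1], [0, -0.015, 0.9, 0, 0, 0, -1]])

```text
t: 35.75
tool_pos: [0.5013, -0.3373, 0.088]
orientation: [0.223, -3.131, -0.004]
force: [0.2, 0.1, -1.1]
opening: 0.0303
```

Call:
move_arm(series=[[0, 0, 0.25, 0, 0, 0, -1], [0, 0, 0.45, 0, 0, 0, -1], [0, 0, 0.52, 0, 0, 0, -1], [0, 0, 0.54, 0, 0, 0, -1], [0, 0, 0.54, 0, 0, 0, -1]])

```text
t: 36.25
tool_pos: [0.5028, -0.3402, 0.037]
orientation: [-0.221, 3.132, -0.003]
force: [0.1, 0.2, -3.0]
opening: 0.03
```

Call:
move_arm(series=[[0, 0, 0.02, 0, 0, 0, -1], [0, 0, 0.03, 0, 0, 0, -1], [0, 0, 0.03, 0, 0, 0, -1]])

```text
t: 36.55
tool_pos: [0.5018, -0.3398, 0.0324]
orientation: [-0.22, 3.133, -0.001]
force: [0.0, 1.2, -2.6]
opening: 0.0303
```

Call:
move_arm(series=[[0, 0, 0.01, 0, 0, 0, -1], [0, 0, 0.015, 0, 0, 0, -1], [0, 0, 0.015, 0, 0, 0, -1]])

```text
t: 36.85
tool_pos: [0.5017, -0.3397, 0.0307]
orientation: [-0.22, 3.134, -0.0]
force: [-0.4, 0.7, 0.6]
opening: 0.0297
```

Touching (load gone). Release and lift.

Call:
move_arm(series=[[0, 0, 0.005, 0, 0, 0, 0.3], [0, 0, 0.005, 0, 0, 0, 0.3], [0, 0, 0.005, 0, 0, 0, 0.3], [0, 0, 0.005, 0, 0, 0, 0.3], [0, 0, 0.005, 0, 0, 0, 0.3], [0, 0, -0.3, 0, 0, 0, 0.3], [0, 0, -0.6, 0, 0, 0, 0.3], [0, 0, -1, 0, 0, 0, 0.3]])

```text
t: 37.65
tool_pos: [0.5005, -0.3387, 0.1296]
orientation: [0.22, -3.131, -0.004]
force: [0.1, 0.1, 0.1]
opening: 0.0603
```

Call:
move_arm(series=[[0, 0, -0.6, 0, 0, 0, 0.3], [0, 0, -0.6, 0, 0, 0, 0.3]])

```text
t: 37.85
tool_pos: [0.5044, -0.3417, 0.1982]
orientation: [-0.22, 3.126, -0.011]
force: [1.0, -0.6, 0.8]
opening: 0.0606
```

```bash
python3 -c "
from crank import *
c=snap('wrist','w28')
c=snap('scene','s28');f=c['frame'][:,:,::-1]
cv2.imwrite('pics/s28z.png',cv2.resize(f[230:350,130:250],None,fx=4,fy=4,interpolation=cv2.INTER_CUBIC))
h=hub=np.array([.4955,-.0415])
a=np.radians(188.1)
print(hub+.054*np.array([np.cos(a),np.sin(a)]))
go([((.443,-.0490,.19),8)])
"
```

```text
[ 0.44203872 -0.04910867]
at [ 0.5032 -0.3409  0.1939] psi 98.05 tilt [ 0.0047 -0.0039] F [-0.3 -0.1 -1.5] open 0.0605 t 37.95
[0.188, 2.974, 0.025] [-0.0022, -0.0001, -0.4997]
```

View pics/s28z.png

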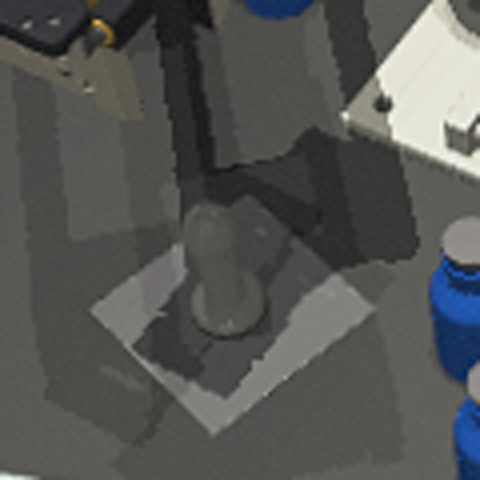

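View pics/w28.png

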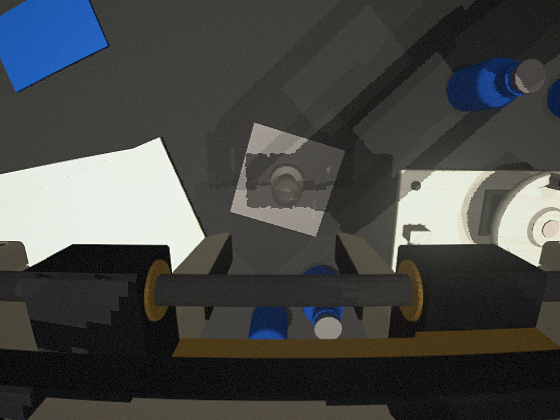

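```bash
sed -i 's/^hub=.*;xc/hub=np.array([.4957,-.0413]);xc/; s/,27.5))/,98))/' crank.py; python3 -c "
from crank import *
go([((.443,-.0490,.19),98)])
"
```

```text
at [ 0.5032 -0.3409  0.1939] psi 98.05 tilt [ 0.0047 -0.0039] F [-0.3 -0.1 -1.5] open 0.0605 t 37.95
[0.188, 2.974, 0.025] [-0.0014, 0.0013, 0.0003]
```

Call:
move_arm(series=[[0.06, 0.5, 0, 0, 0, 0, 0.2], [0.06, 0.99, 0, 0, 0, 0, 0.2], [0.06, 0.99, 0, 0, 0, 0, 0.2]])

```text
t: 38.25
tool_pos: [0.4797, -0.2369, 0.1867]
orientation: [0.225, -3.129, -0.008]
force: [0.9, -0.7, -0.2]
opening: 0.056
```

Call:
move_arm(series=[[0.06, 0.5, 0, 0, 0, 0, 0.2], [0.06, 0.99, 0, 0, 0, 0, 0.2], [0.06, 0.99, 0, 0, 0, 0, 0.2]])

```text
t: 38.55
tool_pos: [0.4605, -0.1407, 0.188]
orientation: [0.226, -3.13, -0.005]
force: [0.6, -0.1, 0.0]
opening: 0.0561
```

Call:
move_arm(series=[[0.06, 0.5, 0, 0, 0, 0, 0.2], [0.06, 0.99, 0, 0, 0, 0, 0.2], [0.06, 0.99, 0, 0, 0, 0, 0.2], [0.06, 0.99, 0, 0, 0, 0, 0.2], [0.06, 0.99, 0, 0, 0, 0, 0.2]])

```text
t: 39.05
tool_pos: [0.4422, -0.0491, 0.1896]
orientation: [0.219, -3.133, 0.001]
force: [0.9, -0.2, -0.2]
opening: 0.0557
```

```bash
python3 -c "
from crank import *
c=snap('wrist','w29')
go([((.443,-.0490,.10),98)])
"
```

```text
at [ 0.4422 -0.0493  0.1898] psi 97.97 tilt [-0.0011 -0.0003] F [-0.5  0.3  0.1] open 0.0557 t 39.1
[-0.009, 0.002, 0.898] [-0.0001, -0.0003, -0.0002]
```

View pics/w29.png

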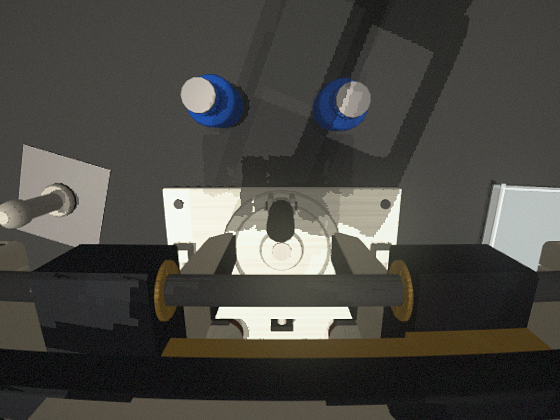

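Handle centred (col 281). Descend and grip.

Call:
move_arm(series=[[0, 0, 0.4, 0, 0, 0, 0.2], [0, 0, 0.88, 0, 0, 0, 0.2], [0, 0, 0.9, 0, 0, 0, 0.2], [0, 0, 0.9, 0, 0, 0, -1], [0, 0, 0.9, 0, 0, 0, -1], [0, 0, 0.9, 0, 0, 0, -1], [0, 0, 0.9, 0, 0, 0, -1], [0, 0, 0.9, 0, 0, 0, -1]], squeeze=50)

```text
t: 39.9
tool_pos: [0.4439, -0.0503, 0.1024]
orientation: [-0.22, 3.13, -0.008]
force: [2.7, -19.8, -0.6]
opening: 0.0204
```

```bash
python3 -c "
from crank import *
arc(-12,z=.1,r=.0545)
"
```

```text
r 0.052523614019832195 phi -170.1551836706014 wheel mod 358.25518367060135
at [ 0.4439 -0.0503  0.1024] psi 98.05 tilt [ 0.0039 -0.0046] F [  2.7 -19.8  -0.6] open 0.0204 t 39.9
[0.004, -0.113, 0.025] [-0.0016, 0.001, 0.0003]
[-0.034, -0.221, 0.026] [-0.0016, 0.001, 0.0003]
[-0.094, -0.317, 0.026] [-0.0016, 0.001, 0.0003]
[-0.173, -0.4, 0.027] [-0.0016, 0.001, 0.0003]
[-0.267, -0.464, 0.028] [-0.0016, 0.001, 0.0003]
[-0.373, -0.507, 0.028] [-0.0016, 0.001, 0.0003]
[-0.485, -0.527, 0.029] [-0.0016, 0.001, 0.0003]
[-0.599, -0.523, 0.029] [-0.0016, 0.001, 0.0003]
```

Call:
move_arm(series=[[0.006, -0.123, 0, 0, 0, 0, -1], [-0.032, -0.231, 0, 0, 0, 0, -1], [-0.092, -0.327, 0, 0, 0, 0, -1], [-0.171, -0.41, 0, 0, 0, 0, -1], [-0.265, -0.474, 0, 0, 0, 0, -1], [-0.371, -0.517, 0, 0, 0, 0, -1], [-0.483, -0.535, 0, 0, 0, 0, -1], [-0.597, -0.53, 0, 0, 0, 0, -1]])

```text
t: 40.7
tool_pos: [0.5104, -0.0955, 0.1023]
orientation: [-0.219, 3.132, -0.008]
force: [-0.9, -8.8, 6.6]
opening: 0.0207
```

```bash
python3 -c "
from crank import *
arc(-12,z=.1,r=.0545)
"
```

```text
r 0.05613633593177065 phi -74.83383730758624 wheel mod 262.93383730758626
at [ 0.5104 -0.0955  0.1023] psi 98.0 tilt [ 0.0027 -0.0047] F [-0.9 -8.8  6.6] open 0.0207 t 40.7
[-0.109, 0.042, 0.023] [-0.0016, 0.0006, -0.0]
[-0.212, 0.091, 0.023] [-0.0016, 0.0006, -0.0]
[-0.303, 0.16, 0.023] [-0.0016, 0.0006, -0.0]
[-0.377, 0.246, 0.023] [-0.0016, 0.0006, -0.0]
[-0.432, 0.346, 0.023] [-0.0016, 0.0006, -0.0]
[-0.465, 0.455, 0.022] [-0.0016, 0.0006, -0.0]
[-0.475, 0.568, 0.022] [-0.0016, 0.0006, -0.0]
[-0.461, 0.681, 0.021] [-0.0016, 0.0006, -0.0]
```

Call:
move_arm(series=[[-0.109, 0.042, 0, 0, 0, 0, -1], [-0.212, 0.091, 0, 0, 0, 0, -1], [-0.303, 0.16, 0, 0, 0, 0, -1], [-0.377, 0.246, 0, 0, 0, 0, -1], [-0.432, 0.346, 0, 0, 0, 0, -1], [-0.465, 0.455, 0, 0, 0, 0, -1], [-0.475, 0.568, 0, 0, 0, 0, -1], [-0.461, 0.681, 0, 0, 0, 0, -1]])

```text
t: 41.5
tool_pos: [0.546, -0.0191, 0.1023]
orientation: [-0.22, 3.132, -0.003]
force: [-6.4, -5.2, 12.4]
opening: 0.0206
```

```bash
python3 -c "
from crank import *
arc(-12,z=.1,r=.0545)
"
```

```text
r 0.055019565412523896 phi 23.798544720459667 wheel mod 164.30145527954033
at [ 0.546  -0.0191  0.1023] psi 98.04 tilt [ 0.0021 -0.0015] F [-6.4 -5.2 12.4] open 0.0206 t 41.5
[0.047, 0.104, 0.023] [-0.0006, 0.0006, 0.0002]
[0.111, 0.199, 0.022] [-0.0006, 0.0006, 0.0002]
[0.192, 0.279, 0.022] [-0.0006, 0.0006, 0.0002]
[0.289, 0.339, 0.022] [-0.0006, 0.0006, 0.0002]
[0.395, 0.379, 0.021] [-0.0006, 0.0006, 0.0002]
[0.508, 0.395, 0.021] [-0.0006, 0.0006, 0.0002]
[0.622, 0.388, 0.021] [-0.0006, 0.0006, 0.0002]
[0.732, 0.357, 0.021] [-0.0006, 0.0006, 0.0002]
```

Call:
move_arm(series=[[0.047, 0.104, -0.02, 0, 0, 0, -1], [0.111, 0.199, -0.02, 0, 0, 0, -1], [0.192, 0.279, -0.02, 0, 0, 0, -1], [0.289, 0.339, -0.02, 0, 0, 0, -1], [0.395, 0.379, -0.02, 0, 0, 0, -1], [0.508, 0.395, -0.02, 0, 0, 0, -1], [0.622, 0.388, -0.02, 0, 0, 0, -1], [0.732, 0.357, -0.02, 0, 0, 0, -1]])

```text
t: 42.3
tool_pos: [0.4687, 0.0031, 0.1026]
orientation: [-0.219, 3.13, -0.011]
force: [16.4, -20.3, -12.2]
opening: 0.0202
```

```bash
python3 -c "
from crank import *
arc(-12,z=.102,r=.0545)
"
```

```text
r 0.05197982785318246 phi 121.25291836983526 wheel mod 66.84708163016474
at [0.4687 0.0031 0.1026] psi 98.0 tilt [ 0.0047 -0.0065] F [ 16.4 -20.3 -12.2] open 0.0202 t 42.3
[0.109, -0.032, 0.006] [-0.0022, 0.0012, 0.0]
[0.195, -0.108, 0.006] [-0.0022, 0.0012, 0.0]
[0.263, -0.199, 0.006] [-0.0022, 0.0012, 0.0]
[0.311, -0.302, 0.007] [-0.0022, 0.0012, 0.0]
[0.336, -0.413, 0.008] [-0.0022, 0.0012, 0.0]
[0.338, -0.527, 0.008] [-0.0022, 0.0012, 0.0]
[0.315, -0.639, 0.009] [-0.0022, 0.0012, 0.0]
[0.27, -0.744, 0.01] [-0.0022, 0.0012, 0.0]
```

```bash
sed -i 's/^hub=.*;xc/hub=np.array([.4967,-.0430]);xc/' crank.py; python3 -c "
from crank import *
arc(-12,z=.102,r=.0540)
"
```

```text
r 0.05395195672125841 phi 121.22413545876624 wheel mod 66.87586454123375
at [0.4687 0.0031 0.1026] psi 98.0 tilt [ 0.0047 -0.0065] F [ 16.4 -20.3 -12.2] open 0.0202 t 42.3
[0.099, -0.055, 0.006] [-0.0022, 0.0012, 0.0]
[0.184, -0.129, 0.006] [-0.0022, 0.0012, 0.0]
[0.251, -0.219, 0.007] [-0.0022, 0.0012, 0.0]
[0.299, -0.322, 0.007] [-0.0022, 0.0012, 0.0]
[0.324, -0.432, 0.008] [-0.0022, 0.0012, 0.0]
[0.325, -0.545, 0.009] [-0.0022, 0.0012, 0.0]
[0.303, -0.656, 0.009] [-0.0022, 0.0012, 0.0]
[0.259, -0.759, 0.01] [-0.0022, 0.0012, 0.0]
```

Call:
move_arm(series=[[0.09, -0.07, 0.01, 0, 0, 0, -1], [0.174, -0.146, 0.01, 0, 0, 0, -1], [0.241, -0.236, 0.01, 0, 0, 0, -1], [0.289, -0.339, 0.01, 0, 0, 0, -1], [0.314, -0.449, 0.01, 0, 0, 0, -1], [0.315, -0.562, 0.01, 0, 0, 0, -1], [0.293, -0.673, 0.01, 0, 0, 0, -1], [0.249, -0.776, 0.01, 0, 0, 0, -1]])

```text
t: 43.1
tool_pos: [0.4531, -0.074, 0.1023]
orientation: [0.22, -3.133, -0.0]
force: [-3.3, 1.9, 10.6]
opening: 0.02
```

```bash
python3 -c "
from crank import *
arc(-12,z=.102,r=.0542)
"
```

```text
r 0.05348493026698587 phi -144.55259198681182 wheel mod 332.6525919868118
at [ 0.4531 -0.074   0.1023] psi 98.05 tilt [-0.0009  0.0001] F [-3.3  1.9 10.6] open 0.02 t 43.1
[-0.056, -0.098, 0.003] [0.0001, -0.0003, 0.0003]
[-0.137, -0.177, 0.003] [0.0001, -0.0003, 0.0003]
[-0.232, -0.239, 0.003] [0.0001, -0.0003, 0.0003]
[-0.338, -0.278, 0.002] [0.0001, -0.0003, 0.0003]
[-0.45, -0.295, 0.002] [0.0001, -0.0003, 0.0003]
[-0.563, -0.289, 0.002] [0.0001, -0.0003, 0.0003]
[-0.673, -0.259, 0.002] [0.0001, -0.0003, 0.0003]
[-0.773, -0.206, 0.002] [0.0001, -0.0003, 0.0003]
```

Call:
move_arm(series=[[-0.056, -0.1, -0.01, 0, 0, 0, -1], [-0.137, -0.18, -0.01, 0, 0, 0, -1], [-0.232, -0.242, -0.01, 0, 0, 0, -1], [-0.338, -0.281, -0.01, 0, 0, 0, -1], [-0.45, -0.298, -0.01, 0, 0, 0, -1], [-0.565, -0.292, -0.01, 0, 0, 0, -1], [-0.676, -0.262, -0.01, 0, 0, 0, -1], [-0.776, -0.208, -0.01, 0, 0, 0, -1]])

```text
t: 43.9
tool_pos: [0.5336, -0.0837, 0.1024]
orientation: [0.22, -3.133, 0.001]
force: [-4.8, 1.0, 6.3]
opening: 0.0207
```

```bash
python3 -c "
from crank import *
arc(-12,z=.102,r=.0542)
"
```

```text
r 0.05491667986382867 phi -47.776119778492195 wheel mod 235.87611977849218
at [ 0.5336 -0.0837  0.1024] psi 98.03 tilt [-0.0013 -0.0005] F [-4.8  1.   6.3] open 0.0207 t 43.9
[-0.083, 0.079, 0.003] [-0.0001, -0.0004, 0.0002]
[-0.152, 0.169, 0.003] [-0.0001, -0.0004, 0.0002]
[-0.201, 0.271, 0.003] [-0.0001, -0.0004, 0.0002]
[-0.228, 0.381, 0.003] [-0.0001, -0.0004, 0.0002]
[-0.232, 0.494, 0.003] [-0.0001, -0.0004, 0.0002]
[-0.212, 0.605, 0.003] [-0.0001, -0.0004, 0.0002]
[-0.169, 0.71, 0.003] [-0.0001, -0.0004, 0.0002]
[-0.105, 0.804, 0.003] [-0.0001, -0.0004, 0.0002]
```

Call:
move_arm(series=[[-0.083, 0.079, 0, 0, 0, 0, -1], [-0.152, 0.169, 0, 0, 0, 0, -1], [-0.201, 0.271, 0, 0, 0, 0, -1], [-0.228, 0.381, 0, 0, 0, 0, -1], [-0.232, 0.494, 0, 0, 0, 0, -1], [-0.212, 0.605, 0, 0, 0, 0, -1], [-0.169, 0.71, 0, 0, 0, 0, -1], [-0.105, 0.804, 0, 0, 0, 0, -1]])

```text
t: 44.7
tool_pos: [0.5316, -0.0014, 0.1024]
orientation: [0.221, -3.133, 0.0]
force: [-0.9, -6.3, 5.3]
opening: 0.0206
```

```bash
python3 -c "
from crank import *
arc(-12,z=.102,r=.0542)
"
```

```text
r 0.054307943816521334 phi 50.02822920570811 wheel mod 138.0717707942919
at [ 0.5316 -0.0014  0.1024] psi 98.07 tilt [-0.0007 -0.0003] F [-0.9 -6.3  5.3] open 0.0206 t 44.7
[0.085, 0.075, 0.004] [-0.0001, -0.0002, 0.0004]
[0.183, 0.132, 0.004] [-0.0001, -0.0002, 0.0004]
[0.291, 0.167, 0.004] [-0.0001, -0.0002, 0.0004]
[0.403, 0.179, 0.004] [-0.0001, -0.0002, 0.0004]
[0.516, 0.167, 0.004] [-0.0001, -0.0002, 0.0004]
[0.624, 0.132, 0.004] [-0.0001, -0.0002, 0.0004]
[0.722, 0.076, 0.004] [-0.0001, -0.0002, 0.0004]
[0.806, -0.0, 0.004] [-0.0001, -0.0002, 0.0004]
```

Call:
move_arm(series=[[0.085, 0.072, 0, 0, 0, 0, -1], [0.183, 0.128, 0, 0, 0, 0, -1], [0.291, 0.163, 0, 0, 0, 0, -1], [0.403, 0.175, 0, 0, 0, 0, -1], [0.514, 0.163, 0, 0, 0, 0, -1], [0.622, 0.128, 0, 0, 0, 0, -1], [0.72, 0.072, 0, 0, 0, 0, -1], [0.804, -0.004, 0, 0, 0, 0, -1]])

```text
t: 45.5
tool_pos: [0.4521, -0.0138, 0.1024]
orientation: [-0.221, 3.134, 0.001]
force: [5.4, 0.5, -0.5]
opening: 0.02
```

```bash
python3 -c "
from crank import *
arc(-6,z=.102,r=.0542)
"
```

```text
r 0.05330562205394642 phi 146.76567259221017 wheel mod 41.33432740778983
at [ 0.4521 -0.0138  0.1024] psi 98.07 tilt [0.0001 0.0009] F [ 5.4  0.5 -0.5] open 0.02 t 45.5
[0.042, -0.039, 0.004] [0.0003, 0.0001, 0.0004]
[0.072, -0.087, 0.004] [0.0003, 0.0001, 0.0004]
[0.097, -0.137, 0.004] [0.0003, 0.0001, 0.0004]
[0.117, -0.191, 0.004] [0.0003, 0.0001, 0.0004]
[0.131, -0.246, 0.004] [0.0003, 0.0001, 0.0004]
[0.139, -0.302, 0.004] [0.0003, 0.0001, 0.0004]
[0.142, -0.358, 0.004] [0.0003, 0.0001, 0.0004]
[0.138, -0.415, 0.004] [0.0003, 0.0001, 0.0004]
```

Call:
move_arm(series=[[0.035, -0.039, 0, 0, 0, 0, -1], [0.064, -0.087, 0, 0, 0, 0, -1], [0.087, -0.137, 0, 0, 0, 0, -1], [0.107, -0.191, 0, 0, 0, 0, -1], [0.121, -0.246, 0, 0, 0, 0, -1], [0.129, -0.302, 0, 0, 0, 0, -1], [0.132, -0.358, 0, 0, 0, 0, -1], [0.13, -0.385, 0, 0, 0, 0, -1]])

```text
t: 46.3
tool_pos: [0.4442, -0.0515, 0.1022]
orientation: [0.22, -3.131, -0.009]
force: [-7.6, 21.7, 12.4]
opening: 0.0204
```

```bash
python3 -c "
from crank import *
arc(-3,2,z=.102,r=.0542)
"
```

```text
r 0.053155908274976814 phi -170.7689097123101 wheel mod 358.8689097123101
at [ 0.4442 -0.0515  0.1022] psi 98.05 tilt [-0.0033  0.0055] F [-7.6 21.7 12.4] open 0.0204 t 46.3
[0.009, -0.029, 0.002] [0.0019, -0.0008, 0.0003]
[0.006, -0.057, 0.002] [0.0019, -0.0008, 0.0003]
```

Call:
move_arm(series=[[0, 0.01, 0, 0, 0, 0, -1], [0, 0.012, -0.01, 0, 0, 0, 0.1], [0, 0.012, -0.01, 0, 0, 0, 0.1], [0, 0.012, -0.01, 0, 0, 0, 0.1], [0, 0.012, -0.01, 0, 0, 0, 0.1], [0, 0.012, -0.5, 0, 0, 0, 0.1], [0, 0.012, -0.85, 0, 0, 0, 0], [0, 0.012, -0.85, 0, 0, 0, -0.5]])

```text
t: 47.1
tool_pos: [0.4485, -0.0535, 0.1933]
orientation: [-0.22, 3.125, -0.005]
force: [0.1, -0.0, 0.0]
opening: 0.0422
```

```bash
python3 -c "
from crank import *
c=snap('wrist','w30')
c=snap('scene','s30');f=c['frame'][:,:,::-1]
cv2.imwrite('pics/s30z.png',cv2.resize(f[140:300,200:370],None,fx=4,fy=3.7,interpolation=cv2.INTER_CUBIC))
print(tri)
piv=hub-.054*xc
print(piv)
go([((*(piv-.035*xc),.19),98),((*(piv-.035*xc),.13),98)])
"
```

```text
<function tri at 0x7f94df970c20>
[ 0.44324  -0.050614]
at [ 0.446  -0.0529  0.1882] psi 98.04 tilt [ 0.002  -0.0007] F [-0.5  0.5 -0.9] open 0.0347 t 47.2
[0.374, 0.026, -0.019] [-0.0003, 0.0006, 0.0002]
[0.375, 0.027, 0.581] [-0.0003, 0.0006, 0.0002]
```

View pics/s30z.png

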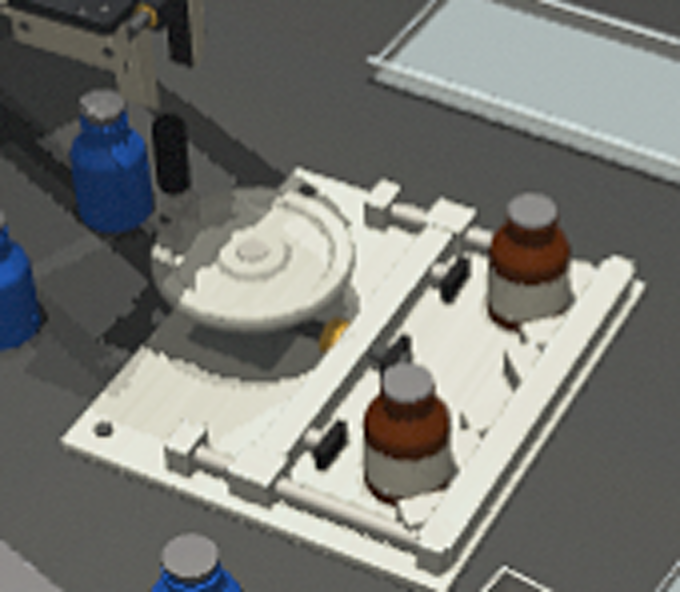

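View pics/w30.png

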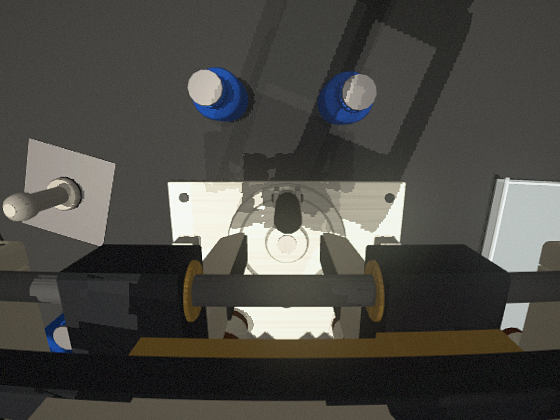

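Call:
move_arm(series=[[0.37, 0.027, -0.05, 0, 0, 0, -1], [0.37, 0.027, -0.05, 0, 0, 0, -1], [0.37, 0.027, -0.05, 0, 0, 0, -1], [0.37, 0.027, 0.3, 0, 0, 0, -1], [0.37, 0.027, 0.58, 0, 0, 0, -1], [0.37, 0.027, 0.58, 0, 0, 0, -1], [0.37, 0.027, 0.58, 0, 0, 0, -1]])

```text
t: 47.9
tool_pos: [0.408, -0.0549, 0.1291]
orientation: [0.22, -3.132, -0.001]
force: [-0.3, 0.6, 0.8]
opening: 0.0005
```

```bash
python3 -c "
from crank import *
piv=hub-.054*xc
T=[]
for th,off,L in [(0,.019,.055),(10,.018,.056),(20,.018,.057),(30,.017,.058),(40,.016,.059),(50,.015,.06),(60,.014,.061),(70,.013,.062),(80,.012,.063),(88,.011,.064)]:
  t=np.radians(th);p=piv+(L*np.sin(t)-off*np.cos(t))*xc; T.append(((*p,.1+L*np.cos(t)+off*np.sin(t)-DZ),98))
go(T)
"
```

```text
at [ 0.408  -0.0549  0.1291] psi 98.05 tilt [-0.0019  0.0005] F [-0.3  0.6  0.8] open 0.0005 t 47.9
[-0.165, -0.007, -0.002] [0.0002, -0.0006, 0.0003]
[-0.275, -0.007, -0.035] [0.0002, -0.0006, 0.0003]
[-0.381, -0.007, -0.05] [0.0002, -0.0006, 0.0003]
[-0.498, -0.007, -0.04] [0.0002, -0.0006, 0.0003]
[-0.612, -0.007, -0.008] [0.0002, -0.0006, 0.0003]
[-0.718, -0.007, 0.046] [0.0002, -0.0006, 0.0003]
[-0.813, -0.007, 0.12] [0.0002, -0.0006, 0.0003]
[-0.894, -0.007, 0.212] [0.0002, -0.0006, 0.0003]
[-0.955, -0.007, 0.319] [0.0002, -0.0006, 0.0003]
[-0.991, -0.007, 0.414] [0.0002, -0.0006, 0.0003]
```

Call:
move_arm(series=[[-0.165, -0.007, 0, 0, 0, 0, -1], [-0.275, -0.007, -0.035, 0, 0, 0, -1], [-0.381, -0.007, -0.05, 0, 0, 0, -1], [-0.498, -0.007, -0.04, 0, 0, 0, -1], [-0.612, -0.007, -0.008, 0, 0, 0, -1], [-0.718, -0.007, 0.046, 0, 0, 0, -1]])

```text
t: 48.5
tool_pos: [0.4816, -0.046, 0.1272]
orientation: [-0.22, 3.131, -0.002]
force: [-0.2, -0.3, 1.1]
opening: 0.0008
```

```bash
python3 -c "
from crank import *
c=snap('scene','s31');f=c['frame'][:,:,::-1]
cv2.imwrite('pics/s31z.png',cv2.resize(f[120:240,200:320],None,fx=4,fy=4,interpolation=cv2.INTER_CUBIC))
piv=hub-.054*xc
T=[]
for th,off,L in [(50,.015,.06),(60,.014,.061),(70,.013,.062),(80,.012,.063),(88,.011,.064)]:
  t=np.radians(th);p=piv+(L*np.sin(t)-off*np.cos(t))*xc; T.append(((*p,.1+L*np.cos(t)+off*np.sin(t)-DZ),98))
go(T)
"
```

```text
at [ 0.4822 -0.0457  0.1261] psi 98.05 tilt [ 0.0028 -0.0003] F [-1.   1.  -0.6] open 0.0004 t 48.55
[0.029, 0.006, 0.017] [-0.0002, 0.0009, 0.0003]
[-0.066, 0.006, 0.092] [-0.0002, 0.0009, 0.0003]
[-0.145, 0.006, 0.184] [-0.0002, 0.0009, 0.0003]
[-0.207, 0.007, 0.291] [-0.0002, 0.0009, 0.0003]
[-0.242, 0.007, 0.386] [-0.0002, 0.0009, 0.0003]
```

View pics/s31z.png

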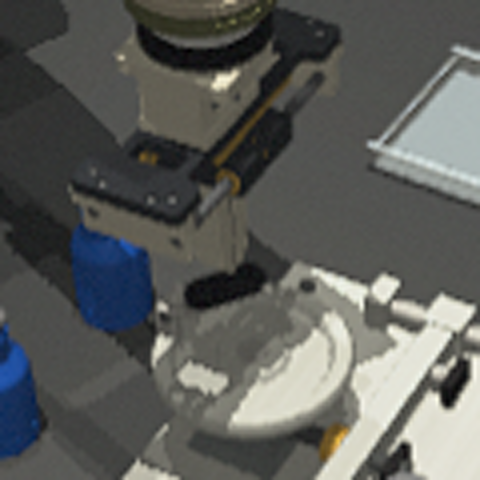

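Folding well. Continue pressing down.

Call:
move_arm(series=[[-0.066, 0.006, 0.09, 0, 0, 0, -1], [-0.145, 0.006, 0.184, 0, 0, 0, -1], [-0.207, 0.007, 0.29, 0, 0, 0, -1], [-0.242, 0.007, 0.386, 0, 0, 0, -1], [-0.242, 0.007, 0.4, 0, 0, 0, -1], [-0.242, 0.007, 0.41, 0, 0, 0, -1]])

```text
t: 49.15
tool_pos: [0.5041, -0.0419, 0.085]
orientation: [-0.22, 3.133, -0.001]
force: [-5.0, -0.8, 15.3]
opening: 0.0007
```

Call:
move_arm(series=[[0, 0, 0.01, 0, 0, 0, -1], [0, 0, 0.02, 0, 0, 0, -1], [0, 0, 0.02, 0, 0, 0, -1]])

```text
t: 49.45
tool_pos: [0.5044, -0.0423, 0.0843]
orientation: [-0.22, 3.132, -0.002]
force: [-7.4, -1.4, 19.2]
opening: 0.0006
```

Call:
move_arm(series=[[0, 0, -0.3, 0, 0, 0, -1], [0, 0, -0.8, 0, 0, 0, 0.5], [0, 0, -1, 0, 0, 0, 1], [0, 0, -1, 0, 0, 0, 1]])

```text
t: 49.85
tool_pos: [0.506, -0.0421, 0.1861]
orientation: [-0.22, 3.127, -0.003]
force: [0.4, 0.1, -0.7]
opening: 0.0201
```

```bash
python3 -c "
from crank import *
c=snap('scene','s32');f=c['frame'][:,:,::-1]
cv2.imwrite('pics/s32z.png',cv2.resize(f[140:300,200:370],None,fx=4,fy=3.7,interpolation=cv2.INTER_CUBIC))
go([((.632,.0675,.19),98)])
S=lambda x,y:(200+x/4-.4,140+y/3.7-.4)
"
```

```text
at [ 0.5046 -0.0418  0.1835] psi 98.05 tilt [ 0.0037 -0.0006] F [ 0.5 -0.3 -0. ] open 0.0235 t 49.9
[-1.414, 0.904, -0.061] [-0.0003, 0.0011, 0.0003]
```

View pics/s32z.png

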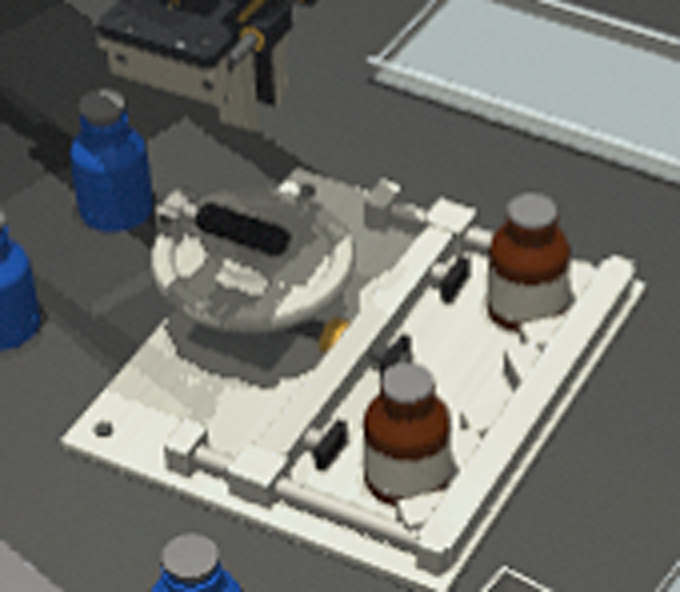

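```bash
python3 -c "
from crank import *
c=load('s32');S=lambda x,y:(200+x/4-.4,140+y/3.7-.4)
print('v1',atz(c,*S(532,208),.110),'v3',atz(c,*S(407,381),.110))
f=snap('top','t32')['frame'][:,:,::-1]
cv2.imwrite('pics/t32z.png',cv2.resize(f[110:270,110:350],None,fx=3.2,fy=3.2,interpolation=cv2.INTER_CUBIC))
"
```

```text
v1 [0.63085393 0.06995086 0.11      ] v3 [ 0.65579024 -0.10028941  0.11      ]
```

View pics/t32z.png

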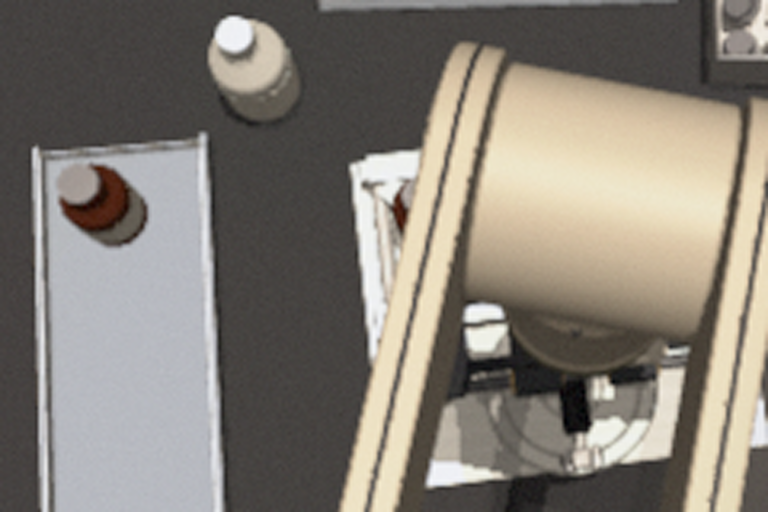

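```bash
python3 -c "
from crank import *
go([((.6315,.0685,.17),98)])
"
```

```text
at [ 0.5034 -0.0416  0.1815] psi 98.05 tilt [ 0.0004 -0.    ] F [ 0.6  0.4 -0.6] open 0.0277 t 49.95
[-1.422, 0.911, 0.116] [-0.0, 0.0001, 0.0003]
```

Call:
move_arm(series=[[-0.35, 0.23, 0, 0, 0, 0, 1], [-0.71, 0.455, 0, 0, 0, 0, 1], [-0.71, 0.455, 0, 0, 0, 0, 1]])

```text
t: 50.25
tool_pos: [0.5678, 0.0162, 0.1778]
orientation: [0.224, -3.129, -0.003]
force: [-0.1, -0.2, -0.0]
opening: 0.0523
```

Call:
move_arm(series=[[-0.35, 0.23, 0, 0, 0, 0, 1], [-0.71, 0.455, 0, 0, 0, 0, 1], [-0.71, 0.455, 0, 0, 0, 0, 1], [-0.71, 0.455, 0, 0, 0, 0, 1], [-0.71, 0.455, 0, 0, 0, 0, 1]])

```text
t: 50.75
tool_pos: [0.63, 0.0677, 0.1806]
orientation: [0.22, -3.132, 0.0]
force: [-0.7, -1.0, 1.0]
opening: 0.0909
```

```bash
python3 -c "
from crank import *
c=snap('wrist','w33')
go([((.6315,.0685,.1),98),((.6315,.0685,.0165),98)])
"
```

```text
at [0.6303 0.0675 0.1813] psi 98.01 tilt [-0.0011 -0.0003] F [-0.2 -0.1  0.5] open 0.0915 t 50.8
[-0.015, 0.008, 0.813] [-0.0001, -0.0004, 0.0]
[-0.015, 0.009, 1.648] [-0.0001, -0.0004, 0.0]
```

View pics/w33.png

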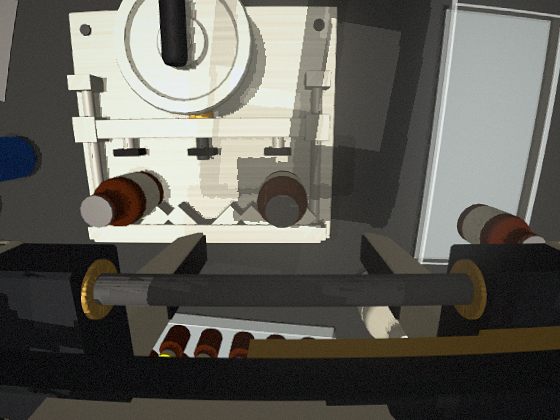

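Call:
move_arm(series=[[-0.015, 0.009, 0.4, 0, 0, 0, 1], [-0.015, 0.009, 0.81, 0, 0, 0, 1], [-0.015, 0.009, 0.81, 0, 0, 0, 1]])

```text
t: 51.1
tool_pos: [0.6273, 0.0684, 0.0945]
orientation: [0.218, -3.123, -0.0]
force: [-1.9, -0.6, -1.2]
opening: 0.0931
```

Call:
move_arm(series=[[0, 0, 0.4, 0, 0, 0, 1], [0, 0, 0.7, 0, 0, 0, 1], [0, 0, 0.83, 0, 0, 0, 1], [0, 0, 0.83, 0, 0, 0, 1]])

```text
t: 51.5
tool_pos: [0.6314, 0.069, 0.0173]
orientation: [0.219, -3.131, -0.0]
force: [-0.5, -0.8, -0.1]
opening: 0.0931
```

Call:
move_arm(series=[[0, 0, 0, 0, 0, 0, -1], [0, 0, 0, 0, 0, 0, -1], [0, 0, 0, 0, 0, 0, -1], [0, 0, 0, 0, 0, 0, -1], [0, 0, 0, 0, 0, 0, -1], [0, 0, 0, 0, 0, 0, -1], [0, 0, 0, 0, 0, 0, -1]], squeeze=25)

```text
t: 52.2
tool_pos: [0.6328, 0.0672, 0.0187]
orientation: [-0.22, 3.134, -0.005]
force: [-2.4, -8.6, 5.4]
opening: 0.0516
```

```bash
python3 -c "
from crank import *
c=snap('scene','s34');f=c['frame'][:,:,::-1]
cv2.imwrite('pics/s34z.png',cv2.resize(f[110:270,250:410],None,fx=4,fy=3.7,interpolation=cv2.INTER_CUBIC))
go([])
"
```

```text
at [0.6328 0.0672 0.0186] psi 98.01 tilt [ 0.0002 -0.003 ] F [-2.7 -9.6  4. ] open 0.0516 t 52.25
```

View pics/s34z.png

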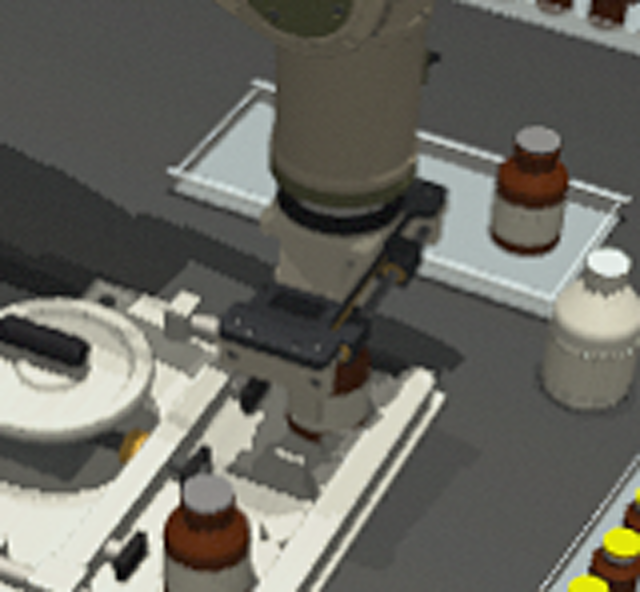

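Call:
move_arm(series=[[0, 0, -0.15, 0, 0, 0, -1], [0, 0, -0.5, 0, 0, 0, -1], [0, 0, -1, 0, 0, 0, -1], [0, 0, -1, 0, 0, 0, -1]], squeeze=32)

```text
t: 52.65
tool_pos: [0.6378, 0.07, 0.1276]
orientation: [-0.22, 3.12, -0.0]
force: [2.1, -0.5, -0.0]
opening: 0.0515
```

```bash
python3 -c "
from crank import *
go([((.5708,.3091,.12),95.7)])
"
```

```text
at [0.6378 0.07   0.1276] psi 98.07 tilt [0.0134 0.0008] F [ 2.1 -0.5 -0. ] open 0.0515 t 52.65
[0.329, 2.461, 0.069] [-0.0003, 0.0043, 0.0131]
```

Call:
move_arm(series=[[0.05, 0.4, 0, 0, 0, 0, -1], [0.1, 0.81, 0, 0, 0, 0, -1], [0.1, 0.81, 0, 0, 0, 0, -1]])

```text
t: 52.95
tool_pos: [0.6098, 0.1531, 0.1182]
orientation: [0.227, -3.133, -0.004]
force: [-0.1, -0.1, -1.7]
opening: 0.0515
```

Call:
move_arm(series=[[0.05, 0.4, 0, 0, 0, 0, -1], [0.1, 0.81, 0, 0, 0, 0, -1], [0.1, 0.81, 0, 0, 0, 0, -1]])

```text
t: 53.25
tool_pos: [0.5885, 0.2316, 0.118]
orientation: [0.227, -3.133, -0.003]
force: [0.1, -0.5, -2.1]
opening: 0.0514
```

Call:
move_arm(series=[[0.05, 0.4, 0, 0, 0, 0.013, -1], [0.08, 0.81, 0, 0, 0, 0.013, -1], [0.08, 0.81, 0, 0, 0, 0.013, -1], [0.08, 0.81, 0, 0, 0, 0.013, -1], [0.08, 0.81, 0, 0, 0, 0.013, -1]])

```text
t: 53.75
tool_pos: [0.5711, 0.3051, 0.1177]
orientation: [0.156, -3.138, 0.001]
force: [0.0, -0.2, -1.8]
opening: 0.0517
```

```bash
python3 -c "
from crank import *
c=snap('wrist','w35');c=snap('scene','s35');f=c['frame'][:,:,::-1]
cv2.imwrite('pics/s35z.png',cv2.resize(f[70:220,270:430],None,fx=4,fy=3.7,interpolation=cv2.INTER_CUBIC))
f=snap('top','t35')['frame'][:,:,::-1]
cv2.imwrite('pics/t35z.png',cv2.resize(f[110:300,100:270],None,fx=3.5,fy=3,interpolation=cv2.INTER_CUBIC))
go([((.5708,.3091,.12),95.7)])
"
```

```text
at [0.5713 0.3049 0.1178] psi 95.63 tilt [ 0.     -0.0002] F [ 0.5 -0.5 -0.9] open 0.0515 t 53.9
[0.001, 0.042, -0.022] [-0.0001, -0.0, -0.0004]
```

View pics/s35z.png

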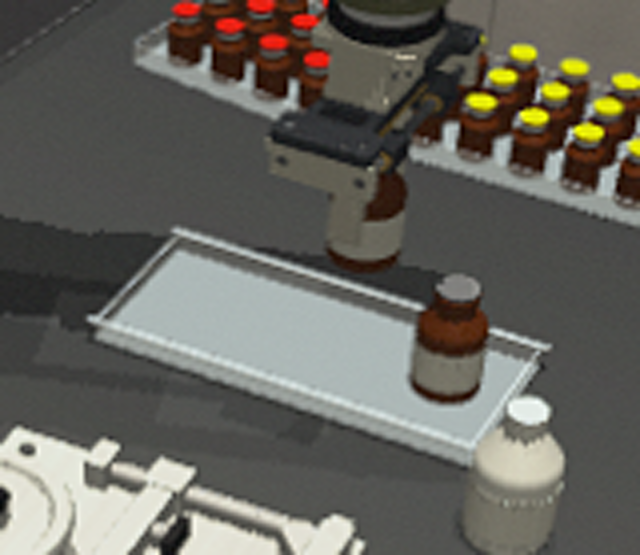

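View pics/w35.png

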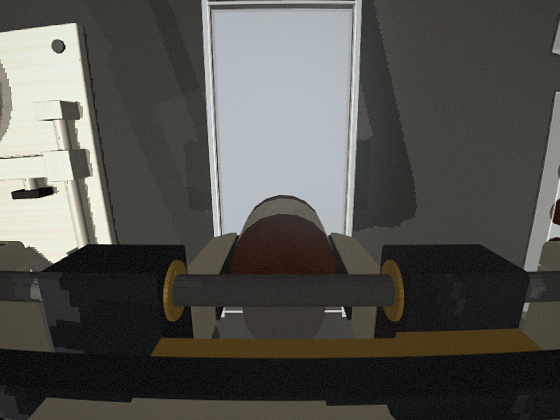

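View pics/t35z.png

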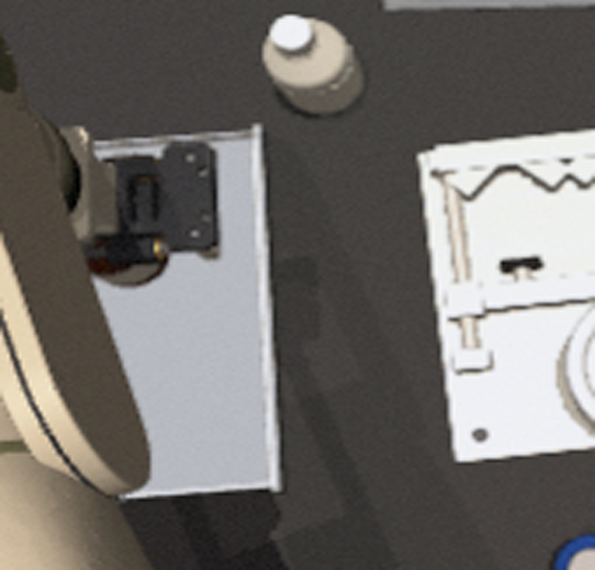

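```bash
python3 -c "
from crank import *
c=load('s35');print(atz(c,384.6,147.4,.101))
print('vial foot in hand',atz(c,270+365/4-.4,70+262/3.7-.4,.113))
t=load('top0');print(tri([(c,384.6,147.4),(t,110+87/3.5-.4,110+201/3.5-.4)]))
go([((.5700,.3055,.05),95.7),((.57,.3055,.0096),95.7)])
"
```

```text
[0.63960905 0.32335443 0.101     ]
vial foot in hand [0.57712757 0.2980781  0.113     ]
(array([0.6400627 , 0.32114238, 0.10239812]), [array([-0.2,  0.1]), array([-0.2, -0.2])])
at [0.5713 0.3049 0.1178] psi 95.63 tilt [ 0.     -0.0002] F [ 0.5 -0.5 -0.9] open 0.0515 t 53.9
[0.012, 0.007, 0.678] [-0.0001, -0.0, -0.0004]
[0.012, 0.007, 1.082] [-0.0001, -0.0, -0.0004]
```

Call:
move_arm(series=[[0.012, 0.007, 0.3, 0, 0, 0, -1], [0.012, 0.007, 0.6, 0, 0, 0, -1], [0.012, 0.007, 0.85, 0, 0, 0, -1], [0.012, 0.007, 0.98, 0, 0, 0, -1], [0.012, 0.007, 1, 0, 0, 0, -1], [0.012, 0.007, 1, 0, 0, 0, -1]])

```text
t: 54.5
tool_pos: [0.5701, 0.3065, 0.0184]
orientation: [-0.156, 3.137, 0.0]
force: [0.4, -0.1, -1.2]
opening: 0.0515
```

Call:
move_arm(series=[[0, 0, 0.02, 0, 0, 0, -1], [0, 0, 0.04, 0, 0, 0, -1], [0, 0, 0.06, 0, 0, 0, -1], [0, 0, 0.07, 0, 0, 0, -1]])

```text
t: 54.9
tool_pos: [0.5697, 0.3068, 0.0111]
orientation: [-0.156, 3.137, 0.0]
force: [-0.6, 0.4, -1.9]
opening: 0.0515
```

Call:
move_arm(series=[[0, 0, 0.01, 0, 0, 0, -1], [0, 0, 0.015, 0, 0, 0, -1], [0, 0, 0.015, 0, 0, 0, -1]])

```text
t: 55.2
tool_pos: [0.5696, 0.3068, 0.0096]
orientation: [-0.157, 3.138, 0.0]
force: [-1.1, -1.2, 0.3]
opening: 0.0517
```

Call:
move_arm(series=[[0, 0, 0.005, 0, 0, 0, -1], [0, 0, 0.005, 0, 0, 0, 0.6], [0, 0, 0.005, 0, 0, 0, 0.6], [0, 0, 0.005, 0, 0, 0, 0.6], [0, 0, 0.005, 0, 0, 0, 0.6], [0, 0, -0.3, 0, 0, 0, 0.6], [0, 0, -0.7, 0, 0, 0, 0.6], [0, 0, -1, 0, 0, 0, 0.6]])

```text
t: 56.0
tool_pos: [0.5699, 0.3069, 0.1114]
orientation: [-0.156, 3.137, 0.001]
force: [0.4, -0.1, 0.2]
opening: 0.0743
```

Call:
move_arm(series=[[0, 0, -0.3, 0, 0, 0, 1], [0, 0, -0.6, 0, 0, 0, 1], [0, 0, -0.6, 0, 0, 0, 1]])

```text
t: 56.3
tool_pos: [0.5724, 0.308, 0.1755]
orientation: [-0.156, 3.129, 0.005]
force: [0.5, -0.0, 0.3]
opening: 0.0914
```

```bash
python3 -c "
from crank import *
c=snap('scene','s36');f=c['frame'][:,:,::-1]
cv2.imwrite('pics/s36z.png',cv2.resize(f[70:220,270:430],None,fx=4,fy=3.7,interpolation=cv2.INTER_CUBIC))
go([((.656,-.1,.17),98)])
"
```

```text
at [0.5714 0.3075 0.1725] psi 95.71 tilt [0.0052 0.0023] F [ 0.   0.8 -0.1] open 0.0926 t 56.35
[-0.437, -4.139, 0.02] [0.0005, 0.0017, -0.0127]
```

View pics/s36z.png

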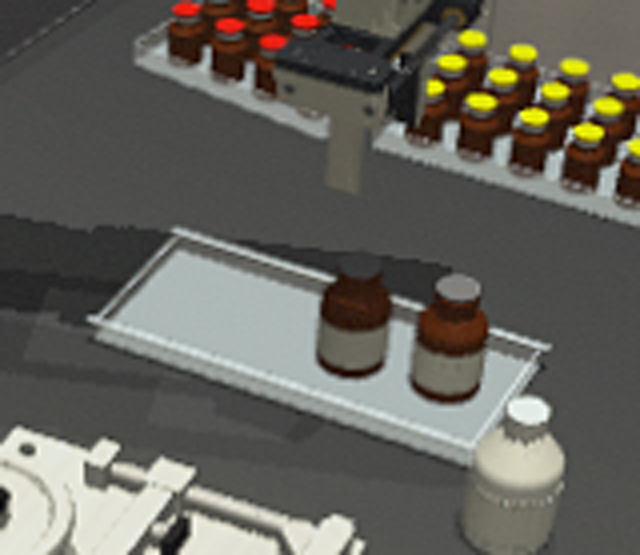

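Vial 1 stands in the tray. Next vial 3: go back (5 steps of −0.83 in y).

Call:
move_arm(series=[[-0.05, -0.4, 0, 0, 0, 0, 1], [-0.09, -0.83, 0, 0, 0, 0, 1], [-0.09, -0.83, 0, 0, 0, 0, 1]])

```text
t: 56.65
tool_pos: [0.5869, 0.2202, 0.1672]
orientation: [0.15, -3.136, 0.004]
force: [0.3, 1.1, 0.7]
opening: 0.093
```

Call:
move_arm(series=[[-0.05, -0.4, 0, 0, 0, 0, 1], [-0.09, -0.83, 0, 0, 0, 0, 1], [-0.09, -0.83, 0, 0, 0, 0, 1]])

```text
t: 56.95
tool_pos: [0.6041, 0.139, 0.1675]
orientation: [0.15, -3.136, 0.003]
force: [0.5, -0.0, 0.9]
opening: 0.0931
```

Call:
move_arm(series=[[-0.05, -0.4, 0, 0, 0, 0, 1], [-0.09, -0.83, 0, 0, 0, 0, 1], [-0.09, -0.83, 0, 0, 0, 0, 1]])

```text
t: 57.25
tool_pos: [0.6212, 0.0579, 0.1677]
orientation: [0.15, -3.136, 0.002]
force: [-0.6, -0.5, 0.7]
opening: 0.0929
```

Call:
move_arm(series=[[-0.05, -0.4, 0, 0, 0, 0, 1], [-0.09, -0.83, 0, 0, 0, 0, 1], [-0.09, -0.83, 0, 0, 0, 0, 1]])

```text
t: 57.55
tool_pos: [0.6384, -0.0233, 0.1679]
orientation: [0.15, -3.136, 0.002]
force: [0.8, 0.5, 0.1]
opening: 0.093
```

Call:
move_arm(series=[[-0.05, -0.4, 0, 0, 0, -0.013, 1], [-0.09, -0.83, 0, 0, 0, -0.013, 1], [-0.09, -0.83, 0, 0, 0, -0.013, 1], [-0.09, -0.83, 0, 0, 0, -0.013, 1], [-0.09, -0.83, 0, 0, 0, -0.013, 1]])

```text
t: 58.05
tool_pos: [0.6554, -0.0996, 0.1686]
orientation: [0.222, -3.133, -0.002]
force: [0.4, 1.2, -0.2]
opening: 0.0931
```

```bash
python3 -c "
from crank import *
c=snap('wrist','w37')
go([((.656,-.1,.1),98),((.656,-.1,.0175),98)])
"
```

```text
at [ 0.6554 -0.0995  0.1688] psi 98.14 tilt [-0.0008  0.0008] F [-0.1  0.2 -0.3] open 0.0928 t 58.1
[-0.006, -0.006, 0.688] [0.0003, -0.0002, 0.0008]
[-0.006, -0.007, 1.513] [0.0003, -0.0002, 0.0008]
```

View pics/w37.png

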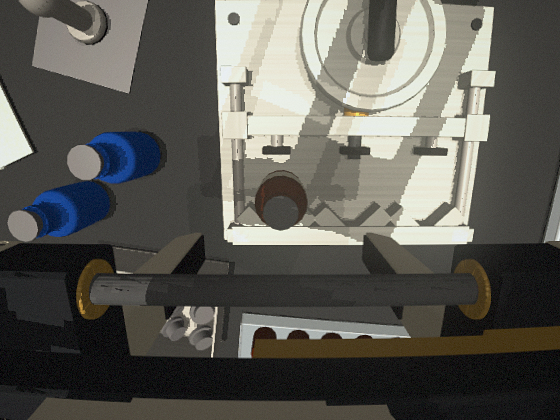

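Call:
move_arm(series=[[-0.006, -0.006, 0.4, 0, 0, 0, 1], [-0.006, -0.006, 0.8, 0, 0, 0, 1], [-0.006, -0.006, 0.8, 0, 0, 0, 1]])

```text
t: 58.4
tool_pos: [0.6514, -0.0993, 0.0822]
orientation: [0.222, -3.123, -0.006]
force: [-2.0, -0.4, -0.6]
opening: 0.0932
```

Call:
move_arm(series=[[0, 0, 0.4, 0, 0, 0, 1], [0, 0, 0.6, 0, 0, 0, 1], [0, 0, 0.71, 0, 0, 0, 1], [0, 0, 0.71, 0, 0, 0, 1]])

```text
t: 58.8
tool_pos: [0.6558, -0.1014, 0.0181]
orientation: [0.221, -3.132, -0.001]
force: [-0.4, 0.3, 0.6]
opening: 0.0932
```

Call:
move_arm(series=[[0, 0, 0, 0, 0, 0, -1], [0, 0, 0, 0, 0, 0, -1], [0, 0, 0, 0, 0, 0, -1], [0, 0, 0, 0, 0, 0, -1], [0, 0, 0, 0, 0, 0, -1], [0, 0, 0, 0, 0, 0, -1], [0, 0, 0, 0, 0, 0, -1]], squeeze=25)

```text
t: 59.5
tool_pos: [0.6564, -0.1023, 0.0186]
orientation: [-0.22, 3.134, -0.0]
force: [-0.7, -0.1, 2.8]
opening: 0.0516
```

Call:
move_arm(series=[[0, 0, -0.15, 0, 0, 0, -1], [0, 0, -0.5, 0, 0, 0, -1], [0, 0, -1, 0, 0, 0, -1], [0, 0, -1, 0, 0, 0, -1], [0, 0, -1, 0, 0, 0, -1]], squeeze=32)

```text
t: 60.0
tool_pos: [0.658, -0.1027, 0.1216]
orientation: [-0.22, 3.129, -0.002]
force: [-0.6, -0.8, -1.9]
opening: 0.0517
```

```bash
python3 -c "
from crank import *
go([((.498,.298,.12),95.7)])
"
```

```text
at [ 0.658  -0.1027  0.1216] psi 98.05 tilt [ 0.0048 -0.0012] F [-0.6 -0.8 -1.9] open 0.0517 t 60.0
[1.023, 4.191, 0.003] [-0.0006, 0.0015, 0.013]
```

Call:
move_arm(series=[[0.1, 0.4, -0.05, 0, 0, 0, -1], [0.205, 0.838, -0.05, 0, 0, 0, -1], [0.205, 0.838, -0.05, 0, 0, 0, -1]])

```text
t: 60.3
tool_pos: [0.6212, -0.0173, 0.1211]
orientation: [0.226, -3.129, -0.005]
force: [1.1, -0.6, -1.5]
opening: 0.0517
```

Call:
move_arm(series=[[0.1, 0.4, 0, 0, 0, 0, -1], [0.205, 0.838, 0, 0, 0, 0, -1], [0.205, 0.838, 0, 0, 0, 0, -1]])

```text
t: 60.6
tool_pos: [0.5893, 0.0622, 0.1214]
orientation: [0.226, -3.129, -0.003]
force: [0.2, -0.9, -1.7]
opening: 0.0518
```

Call:
move_arm(series=[[0.1, 0.4, 0, 0, 0, 0, -1], [0.205, 0.838, 0, 0, 0, 0, -1], [0.205, 0.838, 0, 0, 0, 0, -1]])

```text
t: 60.9
tool_pos: [0.5576, 0.1417, 0.1218]
orientation: [0.226, -3.13, -0.002]
force: [0.4, 0.2, -2.5]
opening: 0.0514
```

Call:
move_arm(series=[[0.1, 0.4, 0, 0, 0, 0, -1], [0.205, 0.838, 0, 0, 0, 0, -1], [0.205, 0.838, 0, 0, 0, 0, -1]])

```text
t: 61.2
tool_pos: [0.5259, 0.2214, 0.1221]
orientation: [0.226, -3.131, -0.002]
force: [-0.1, -1.3, -1.4]
opening: 0.0517
```

Call:
move_arm(series=[[0.1, 0.4, 0, 0, 0, 0.013, -1], [0.19, 0.838, 0, 0, 0, 0.013, -1], [0.19, 0.838, 0, 0, 0, 0.013, -1], [0.19, 0.838, 0, 0, 0, 0.013, -1], [0.19, 0.838, 0, 0, 0, 0.013, -1]])

```text
t: 61.7
tool_pos: [0.498, 0.297, 0.1226]
orientation: [0.155, -3.137, 0.002]
force: [1.0, 0.1, -2.2]
opening: 0.0515
```

```bash
python3 -c "
from crank import *
c=snap('wrist','w38')
go([((.498,.299,.05),95.7),((.498,.299,.0096),95.7)])
"
```

```text
at [0.4982 0.2969 0.1228] psi 95.63 tilt [-0.0006 -0.0009] F [-0.2 -0.3 -2. ] open 0.0514 t 61.75
[-0.001, 0.022, 0.728] [-0.0003, -0.0002, -0.0004]
[-0.001, 0.022, 1.132] [-0.0003, -0.0002, -0.0004]
```

View pics/w38.png

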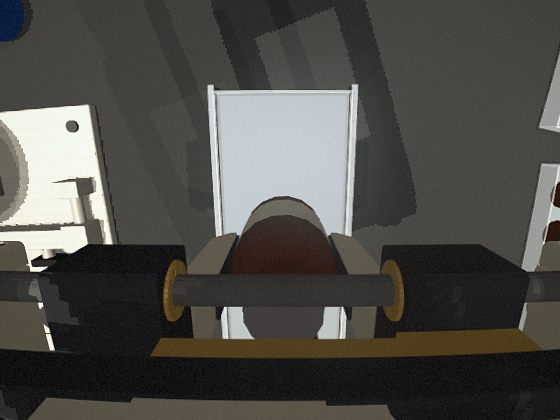

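Call:
move_arm(series=[[0, 0.005, 0.3, 0, 0, 0, -1], [0, 0.005, 0.6, 0, 0, 0, -1], [0, 0.005, 0.85, 0, 0, 0, -1], [0, 0.005, 0.98, 0, 0, 0, -1], [0, 0.005, 1, 0, 0, 0, -1], [0, 0.005, 1, 0, 0, 0, -1]])

```text
t: 62.35
tool_pos: [0.4982, 0.2985, 0.0238]
orientation: [-0.155, 3.138, -0.0]
force: [-0.2, 0.3, -1.8]
opening: 0.0514
```

Call:
move_arm(series=[[0, 0, 0.04, 0, 0, 0, -1], [0, 0, 0.07, 0, 0, 0, -1], [0, 0, 0.09, 0, 0, 0, -1], [0, 0, 0.11, 0, 0, 0, -1], [0, 0, 0.11, 0, 0, 0, -1]])

```text
t: 62.85
tool_pos: [0.4974, 0.299, 0.0121]
orientation: [0.157, -3.137, 0.0]
force: [-0.0, -0.6, -1.4]
opening: 0.0514
```

Call:
move_arm(series=[[0, 0, 0.01, 0, 0, 0, -1], [0, 0, 0.02, 0, 0, 0, -1], [0, 0, 0.02, 0, 0, 0, -1]])

```text
t: 63.15
tool_pos: [0.4975, 0.2989, 0.0102]
orientation: [0.156, -3.138, 0.0]
force: [-1.0, -1.0, -1.4]
opening: 0.0515
```

Call:
move_arm(series=[[0, 0, 0.005, 0, 0, 0, -1], [0, 0, 0.01, 0, 0, 0, -1]])

```text
t: 63.35
tool_pos: [0.4977, 0.299, 0.0096]
orientation: [-0.156, 3.138, 0.0]
force: [-3.1, -0.8, 4.4]
opening: 0.0518
```

Call:
move_arm(series=[[0, 0, 0, 0, 0, 0, 0.6], [0, 0, 0, 0, 0, 0, 0.6], [0, 0, 0, 0, 0, 0, 0.6], [0, 0, 0, 0, 0, 0, 0.6], [0, 0, 0, 0, 0, 0, 0.6], [0, 0, -0.3, 0, 0, 0, 0.6], [0, 0, -0.7, 0, 0, 0, 0.6], [0, 0, -1, 0, 0, 0, 0.6]])

```text
t: 64.15
tool_pos: [0.4979, 0.2991, 0.1114]
orientation: [-0.156, 3.137, 0.001]
force: [0.7, 0.5, 1.0]
opening: 0.0745
```

Call:
move_arm(series=[[0, 0, -0.4, 0, 0, 0, 0.6], [0, 0, -0.9, 0, 0, 0, 0.6], [0, 0, -0.9, 0, 0, 0, 0.6]])

```text
t: 64.45
tool_pos: [0.5015, 0.3009, 0.2085]
orientation: [-0.156, 3.125, 0.008]
force: [1.3, 1.0, 0.1]
opening: 0.0743
```

Call:
move_arm(series=[[1, 0, 0, 0, 0, 0, 0.6], [1, 0, 0, 0, 0, 0, 0.6], [1, 0, 0, 0, 0, 0, 0.6], [1, 0, 0, 0, 0, 0, 0.6]])

```text
t: 64.85
tool_pos: [0.3974, 0.2891, 0.1995]
orientation: [-0.158, 3.137, 0.001]
force: [0.3, 0.4, -0.5]
opening: 0.0742
```

```bash
python3 -c "
from crank import *
snap('scene','s39');snap('top','t39');go([])
f=load('t39')['frame'][:,:,::-1]
cv2.imwrite('pics/t39z.png',cv2.resize(f[110:280,110:440],None,fx=2.4,fy=2.4,interpolation=cv2.INTER_CUBIC))
"
```

```text
at [0.3991 0.2894 0.2001] psi 95.71 tilt [0.0018 0.0008] F [-0.1 -0.8  0.1] open 0.0742 t 64.95
```

View pics/s39.png

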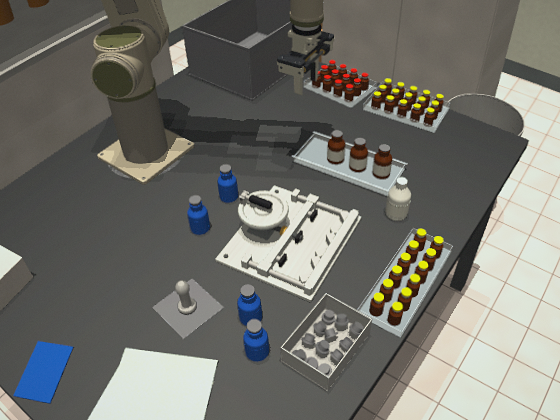

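View pics/t39z.png

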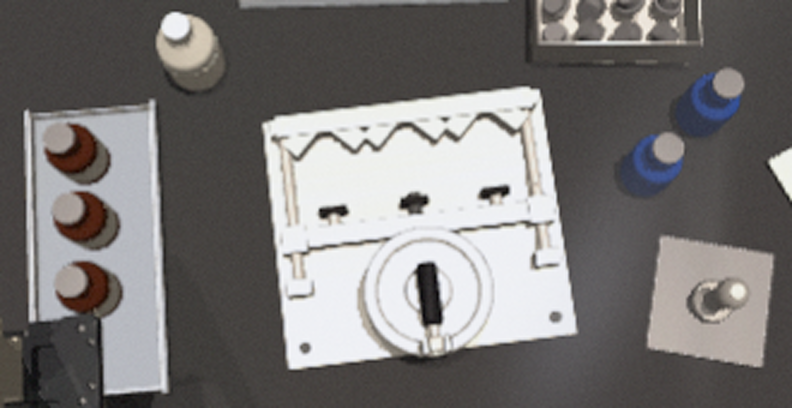

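```bash
python3 -c "
from crank import *
c=load('t39');f=c['frame'][:,:,::-1]
cv2.imwrite('pics/t39w.png',cv2.resize(f[200:262,255:325],None,fx=10,fy=9,interpolation=cv2.INTER_CUBIC))
c=load('s39');f=c['frame'][:,:,::-1]
cv2.imwrite('pics/s39v.png',cv2.resize(f[120:190,290:410],None,fx=6,fy=6,interpolation=cv2.INTER_CUBIC))
"
```

```text
(no output)
```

View pics/t39w.png

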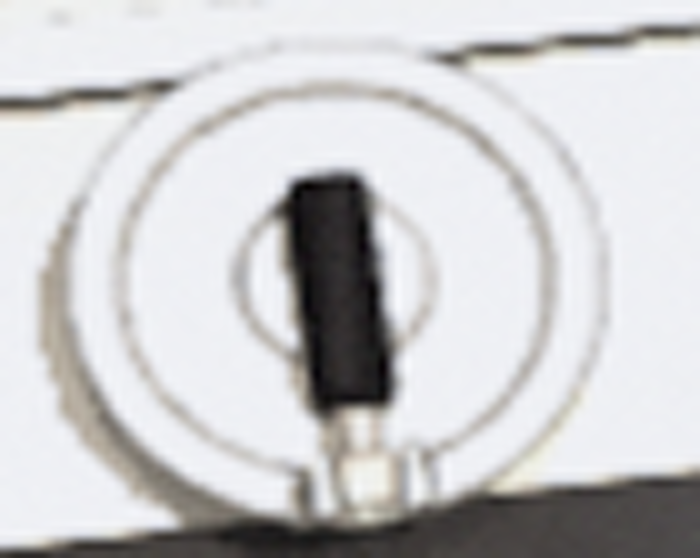

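View pics/s39v.png

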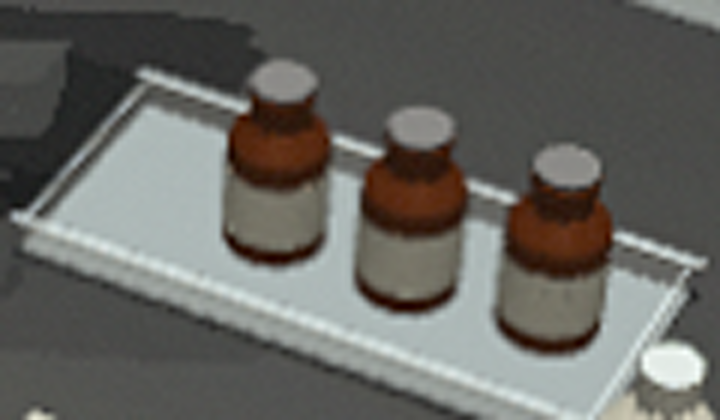

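```bash
python3 -c "
from crank import *
c=load('t39');T=lambda x,y:(255+x/10-.45,200+y/9-.45)
a=atz(c,*T(327,178),.1);b=atz(c,*T(351,405),.1);p=atz(c,*T(369,475),.105)
d=a-b;print('handle dir',np.degrees(np.arctan2(d[1],d[0])), 'fr pivot',np.degrees(np.arctan2(*(a-p)[[1,0]])))
J=lambda x,y:atz(c,*T(x,y),.039)
j=J(0,105)-J(690,32);print('jaw line normal',np.degrees(np.arctan2(-j[0],j[1])))
"
```

```text
handle dir 5.952966766595361 fr pivot 7.592167161554774
jaw line normal 7.650903749123311
```

```bash
python3 -c "
from plant import *
print(close_job())"
```

```text
the job is handed in; nothing more can be done
None
```

The job is done and handed in at about 65 s. Only two vials were present, vial_1 and vial_3.

**What I did**
- I swung the crank handle out and wound the jaw closed to the stop. The stop pushed back with about 26 N at two full turns.
- I pressed both stoppers with the pusher. They ended at the same height and held at 27 N.
- I stood the pusher back near the middle of its mat and wound the jaw open to its stop, where I felt about 22 N. I then folded the handle flat; its top was at about 110 mm.
- I stood both vials in the tray next to the finished one.

**Last checks**
- In the final pictures, all three vials are upright in the tray, with stoppers at about the same height as on the finished one.
- The handle lies flat, about 0 to 2° from the clamp's axis. The pusher stands on its mat, and the spray bottle and blue look-alikes have not moved.

**What did not go as expected**
- **Tool height:** the fingertips were about 26 mm higher than reported, so the first grasp of the handle missed. I measured the offset by lightly touching the wheel and corrected for it.
- **Slips:** the grip came off the handle twice. The first was while swinging it out. The second was about 420° into the closing wind, and it left the handle leaning in about 20° until I stood it up and finished winding.
- **Vials in the clamp:** the pads held them, but they sat about 5 mm short of their notch seats and 5 to 6 mm to one side. I did not correct this.
- **Pusher grip:** I held it by the knob, because the fingers met the knob before the stem.

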